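# Hang the thermometer in the low instrument cabinet

### The job

Put the hand-held thermometer away: pick it up from the bench, tilt it nose-up under the cabinet's low front rail and roof, and hang it by its wire loop in the seat of the empty hook at the back. The cabinet is thin clear acrylic, so feel your way in and never push hard on it or on the hook; let the thermometer down by hand until it hangs straight instead of letting it swing down, then let go. Leave everything else where it is, including the small thermometer on the other hook.

Things in the scene. Friction and masses are not known exactly. Their poses are not given: they have to be found in the camera images.
- meter: Hand-held thermometer in a teal boot, 175 mm long (x), 56 wide (y), 30 thick (z), about 0.22 kg (0.17 to 0.28), heaviest towards its bottom end (batteries). It lies on its back on the bench. Origin: centre of its back face; +x points to the top end, which carries a steel wire loop; +z is the screen side. Grip it over the 56 mm width. While hanging it clears the cabinet floor by about 16 mm.
- meter_eye (a point): Crown of the thermometer's rigid hanging loop: on the axis of its 5 mm wire, mid-crown, 109 mm from the thermometer's origin along +x, 15 mm above its back face (mid-plane). The loop's opening is 21 mm wide and 19 mm long from the body's end to the inside of the crown. Axes as the thermometer's.
- cabinet: Fixed low cabinet of clear acrylic with aluminium edges, open in front: 190 mm deep (x), 400 wide (y), 262 high. Origin: centre of its underside; -x is the open front, towards the robot. Floor top at 10 mm height, underside of roof at 256; a rail 12 mm thick across the top of the front has its lower edge at 222. Side walls 6 mm, front posts 12 mm. Two hooks on a steel rail at the back.
- clamp: Black block, 26 mm wide, 36 high, at the back of the cabinet (left or right varies), holding the EMPTY hook: 5 mm steel rod in the plane y = 0, clamped fast. Origin: rod axis at the block's front face, 236 mm high, 152 mm behind the cabinet's front face; -x to the open front, z up. The rod runs level to -x, dips down into a narrow seat, then turns up again to an orange-capped tip as high as the rod.
- seat_mid (a point): Middle of where the hook's seat (axis of its lowest rod) may be: 36 mm before and 20 below the clamp's origin. How far the rod is pushed in varies, unmeasured: the true seat is up to 18 mm nearer or farther along x; see or feel for it. Rod axes: tip 7 mm before the seat, upright from 10 to 20 mm above it; same behind; mouth 9 mm clear. Loop crown (wire axis) when seated: 6.6 mm above the seat.
- pocket: Small grey pocket thermometer, 120 x 40 x 20 mm, hanging by its own loop from the other, identical hook 150 mm beside the empty one (give or take 16 mm). Origin: centre of its bottom end, z up. Leave alone.
- beaker: Glass beaker, radius 33 mm, 85 mm high, on the bench. Origin: centre of its foot. Leave alone.
- squeeze: White bottle with red cap, radius 30 mm, 160 mm high. Origin: centre of its foot. Leave alone.
- driver: Screwdriver lying on the bench, along its x axis. Leave alone.
- dish: Shallow glass dish, radius 45 mm, 18 mm high. Origin: centre of its foot. Leave alone.
- jar: Amber glass jar with black lid, radius 28 mm, 70 mm high. Origin: centre of its foot. Leave alone.
- timer: White lab timer, 70 x 60 x 28 mm, lying on the bench. Origin: centre of its underside. Leave alone.
Mind the look-alikes: they are no part of the job. There is more than one size of the meter; the job needs the middle-sized.

How it is judged:
On the way, in this order (a step that is already met when the one before it is completed fails the run):
1. the thermometer is lifted off the bench in the fingers (height (world z) of meter_eye above 0.08 m and contact force between the fingers and meter above 1 N), for 0.2 s.
2. its loop is down in the seat of the empty hook while the fingers still hold it (x of meter_eye in the frame of clamp between -0.064 and -0.008 m and y of meter_eye in the frame of clamp between -0.012 and 0.012 m and z of meter_eye in the frame of clamp between -0.021 and -0.008 m and contact force between meter and clamp above 0.4 N and contact force between the fingers and meter above 0.5 N), for 0.2 s.
At the end, for the whole second after the job is handed in: The thermometer hangs, let go, from the empty hook: crown 8 to 21 mm below the clamp's origin, 8 to 64 mm before it, within 12 mm sideways; weight on the hook (over 0.8 N); loop up, long axis within 0.15 rad of vertical; still but for a slight sway (under 0.08 m/s, 0.8 rad/s) (x of meter_eye in the frame of clamp between -0.064 and -0.008 m and y of meter_eye in the frame of clamp between -0.012 and 0.012 m and z of meter_eye in the frame of clamp between -0.021 and -0.008 m and contact force between meter and clamp above 0.8 N and angle between meter's own x axis and vertical below 0.15 rad and linear speed of meter below 0.08 m/s and angular speed of meter below 0.8 rad/s and contact force between the fingers and meter below 0.05 N); the robot touches nothing.
It fails at once if the thermometer is pressed or knocked against the cabinet with more than 15 N (contact force between meter and cabinet above 15 N).
It fails at once if the thermometer is pressed or pulled on the hook or its clamp with more than 15 N (contact force between meter and clamp above 15 N).
It fails at once if the robot pushes on the cabinet or the hook with more than 10 N (contact force between any of the arm, the fingers and cabinet above 10 N or contact force between any of the arm, the fingers and clamp above 10 N).
It fails at once if the thermometer swings down on its hook instead of being let down (turns faster than 4.5 rad/s at the hook) (distance between meter_eye and clamp below 0.07 m and angular speed of meter above 4.5 rad/s).
It fails at once if something else on the bench or the other hook is disturbed (moved more than 30 mm, the hanging pocket thermometer more than 40 mm) (distance of pocket from where it was at the start of the episode above 0.04 m or distance of any of beaker, squeeze, driver, dish, jar, timer from where it was at the start of the episode above 0.03 m).
It also fails if it takes over 64 s, if anything falls off the work surface, if the arm or the gripper's body presses on something with over 40 N, if the wrist force passes 120 N, or if a joint passes its speed limit or range.

### The arm

A 7-joint arm with a two-finger parallel gripper is mounted at the origin on the work surface. World frame = base frame: x ahead of the robot, y to its left, z up, the work surface at z = 0. Lengths are in m, angles in rad, forces in N, time in s.
With the tool pointing down it reaches from about 0.4 to 0.875 m from the base axis. Payload 6.5 kg.
Tool frame: the origin (TCP) lies midway between the tips of the shut fingers; the grasp point (between the pads) lies 19 mm behind it (manip.grasp_offset is the distance from the TCP to the grasp point, in m); z points along the fingers, y is the direction in which the jaws open and shut (so a half turn about z gives the same grasp; the last joint's range is limited). The gripper opens to 88 mm and grips with 3 to 60 N. Pads are 18 mm wide; open, the fingers measure 123 mm over their backs; the gripper's body (75 mm by 187 mm) begins 45 mm behind the grasp point.
Start: joints at [1.143, 0.536, -0.004, 1.538, 0.003, 1.067, -0.071], TCP at [0.23, -0.608, 0.239] pointing down, gripper open.
Joint ranges: [-2.7, 2.7], [-0.37, 2.16], [-1.27, 1.26], [0.24, 2.4], [-1.31, 4.45], [0.19, 1.91], [-2.76, 2.76]. Speed limits (rad/s): [2.39, 2.39, 3.14, 3.14, 3.14, 3.14, 3.14].

### API

Orientations are given as a unit quaternion [x, y, z, w].
In Python, from cell import manip gives the robot as it stands.
- The arm moves only by the shell command python3 -m jog 'ROWS' [FORCE]. ROWS is JSON, a list of rows, each a list of 7 numbers: the shift along the tool's x, y, z in mm, then the turn, a rotation vector about the tool's x, y, z in degrees, then the finger opening in mm, from 0 to 88.1. A call has 1 to 5 rows; each row is the pose to reach, as a shift and turn from the pose commanded when the call began, along the tool's axes at that moment; what a row does not reach only later rows make up. A row lasts 1/10 s, in which the tool goes at most 50 mm and 8.59 degrees, less where a joint would pass 70% of its speed; a pose out of reach is approached as far as the arm can. A call with a gripper value outside its range is refused whole. The fingers move at their own pace and stop on an object; FORCE is the grip in N (left out, the last holds). Time passes only in rows, so rows that repeat a pose let the fingers close. It gives the time, the measured TCP pose, the force and the opening at its end, in the units of the state.
- manip.get_state(): the state, without advancing time (a new reading comes with each control period).
- manip.grab_frame(name): name is "side" or "top" or "wrist"; returns (picture, depth): 480x640x3 uint8, red, green, blue; 480x640 float32, m along the optical axis (not along the pixel's ray), 0 where there is no reading.
- manip.camera_info(name): a dict with "K" (3x3 intrinsics, pixels), "R" (3x3) and "t" (3): a world point X has camera coordinates R X + t; the wrist camera has in their place "mount" (4x4, takes a point from camera to tool coordinates, whose origin is the TCP and whose axes are the flange's). Camera axes: x right, y down, z forward; pixel columns grow to the right and rows downward; lengths in m; the calibration is good to about 2 mm. The wrist camera is an equidistant fisheye: a pixel r from the principal point sees the ray r / f radians off the axis. A picture is of the moment at which its call begins: read the wrist's pose just before it. camera_info takes no time and is no camera call.
- manip.hand_in(): hands the job in, once; it reports no verdict.
The state is a dict: "time_s": time; "joint_positions": joint angles; "dq": joint speeds; "joint_torque": joint torques, N m; "position": TCP position; "tcp_rot": TCP orientation; "wrist_force": force on the tool from outside, world axes, zero at the start; "moment": the same for the moment, N m; "opening": finger opening in m.
Only numpy, scipy, OpenCV 4.12 (cv2) and the standard library are available. Lean on these libraries where they do the work, as an engineer would, in place of code of your own. Each camera call takes 0.05 s, during which the arm holds its last target.

## Working session

There is one attempt and no reset: what is moved stays moved. The work goes in short steps, Python scripts to look and compute and a shell command to move; the robot and the scene stay as the last step left them, time stands still between calls to the robot, and variables do not carry over. Pictures are saved under pics/ and viewed, and the job is handed in when it is done.

```bash
ls -la; mkdir -p pics; python3 - <<'E'
from cell import manip
import cv2, numpy as np
np.set_printoptions(precision=4,suppress=True)
print(manip.get_state())
for n in ("side","top","wrist"):
    p,d=manip.grab_frame(n); cv2.imwrite(f"pics/{n}0.png",p[:,:,::-1]); np.save(f"pics/{n}0_d.npy",d)
    i=manip.camera_info(n); print(n,i, (-np.array(i['R']).T@i['t']) if 'R' in i else '')
E
```

```text
total 12
drwxr-xr-x  3 agent agent 4096 Dec  7 03:19 .
drwxr-xr-x 23 root  root  4096 Dec  7 03:19 ..
drwxr-xr-x  2 agent agent 4096 Dec  7 03:19 pics
{'time_s': 0.0, 'joint_positions': array([ 1.1428,  0.5371, -0.0044,  1.5388,  0.0026,  1.0673, -0.0712]), 'dq': array([-0.0008,  0.0004,  0.0005,  0.0016,  0.0003,  0.0003,  0.0001]), 'joint_torque': array([ -0.0003, -57.098 ,   0.9905, -25.1601,  -0.0563,   0.018 ,
         0.0002]), 'position': array([ 0.2298, -0.6074,  0.2379]), 'tcp_rot': array([ 0.9837,  0.18  , -0.0002, -0.0008]), 'wrist_force': array([-0.5047,  0.5161,  0.3047]), 'moment': array([ 0.0114, -0.0074, -0.0133]), 'opening': 0.0880871192665653}
side {'K': array([[605.7   ,   0.    , 316.5554],
       [  0.    , 605.7   , 238.2209],
       [  0.    ,   0.    ,   1.    ]]), 'R': array([[-0.7729, -0.6345,  0.0016],
       [-0.3455,  0.4187, -0.8398],
       [ 0.5322, -0.6497, -0.5428]]), 't': array([0.2943, 0.341 , 1.1596])} [-0.2718  0.7973  0.9154]
top {'K': array([[599.6396,   0.    , 311.8024],
       [  0.    , 599.6396, 224.7169],
       [  0.    ,   0.    ,   1.    ]]), 'R': array([[ 0.0209, -0.9998,  0.0049],
       [-0.9919, -0.0214, -0.1254],
       [ 0.1255, -0.0023, -0.9921]]), 't': array([-0.1394,  0.5039,  1.7055])} [ 0.2887 -0.1247  1.7559]
wrist {'K': array([[371.6483,   0.    , 317.7586],
       [  0.    , 371.6483, 234.1025],
       [  0.    ,   0.    ,   1.    ]]), 'mount': array([[ 0.0007, -0.9513, -0.3082,  0.0799],
       [ 1.    ,  0.001 , -0.001 , -0.    ],
       [ 0.0012, -0.3082,  0.9513, -0.1473],
       [ 0.    ,  0.    ,  0.    ,  1.    ]])}
```

Candidate teal thermometers in the top view: small (326,198), middle (374,231), large (395,328). By description I want the middle one at (374,231). The clamps are at (172,127), which seems to hold the pocket, and (229,135), which seems empty. I'll check with crops and measurements.

```bash
cat > h.py <<'E'
import numpy as np, cv2
from cell import manip
from scipy.spatial.transform import Rotation as R
np.set_printoptions(precision=4,suppress=True)
def ray(n,u,v,pose=None):
    i=manip.camera_info(n);K=i['K']
    if n!='wrist':
        d=np.linalg.inv(K)@[u,v,1];Rm=np.array(i['R']);return -Rm.T@i['t'],Rm.T@(d/np.linalg.norm(d))
    x,y=u-K[0,2],v-K[1,2];r=np.hypot(x,y);th=r/K[0,0]
    d=np.array([np.sin(th)*x/max(r,1e-9),np.sin(th)*y/max(r,1e-9),np.cos(th)])
    M=np.array(i['mount']);p,q=pose;Rt=R.from_quat(q).as_matrix()
    return p+Rt@M[:3,3],Rt@M[:3,:3]@d
def onz(n,u,v,z,pose=None):
    c,d=ray(n,u,v,pose);return c+d*(z-c[2])/d[2]
def onplane(n,u,v,p0,nn,pose=None):
    c,d=ray(n,u,v,pose);return c+d*(np.dot(p0-c,nn)/np.dot(d,nn))
def tri(rays):
    A=np.zeros((3,3));b=np.zeros(3)
    for c,d in rays:
        P=np.eye(3)-np.outer(d,d);A+=P;b+=P@c
    x=np.linalg.solve(A,b);return x,[np.linalg.norm((np.eye(3)-np.outer(d,d))@(x-c)) for c,d in rays]
def proj(n,X,pose=None):
    i=manip.camera_info(n);K=i['K']
    if n!='wrist':
        c=np.array(i['R'])@X+i['t'];return K[0,0]*c[0]/c[2]+K[0,2],K[1,1]*c[1]/c[2]+K[1,2]
    M=np.array(i['mount']);p,q=pose;c=M[:3,:3].T@(R.from_quat(q).as_matrix().T@(X-p)-M[:3,3])
    th=np.arctan2(np.hypot(c[0],c[1]),c[2]);a=np.arctan2(c[1],c[0]);return K[0,2]+K[0,0]*th*np.cos(a),K[1,2]+K[0,0]*th*np.sin(a)
def shot(n,name):
    s=manip.get_state();p,d=manip.grab_frame(n);cv2.imwrite(f"pics/{name}.png",p[:,:,::-1]);np.save(f"pics/{name}_d.npy",d)
    np.savez(f"pics/{name}_pose.npz",p=s['position'],q=s['tcp_rot']);return p,d,(s['position'],s['tcp_rot'])
def load(name):
    z=np.load(f"pics/{name}_pose.npz");return cv2.imread(f"pics/{name}.png"),np.load(f"pics/{name}_d.npy"),(z['p'],z['q'])
def crop(name,x0,y0,x1,y1,k,out):
    im=cv2.imread(f"pics/{name}.png")[y0:y1,x0:x1];cv2.imwrite(f"pics/{out}.png",cv2.resize(im,None,fx=k,fy=k,interpolation=cv2.INTER_CUBIC))
E
python3 - <<'E'
from h import *
crop('top0',340,180,410,270,6,'c_meter'); crop('top0',110,100,290,220,4,'c_cab'); crop('side0',40,170,280,390,3,'c_cabside'); crop('side0',270,220,400,290,6,'c_mside')
im=cv2.imread('pics/top0.png');hsv=cv2.cvtColor(im,cv2.COLOR_BGR2HSV)
m=cv2.inRange(hsv,(80,100,40),(97,255,255))
im2=cv2.imread('pics/side0.png');m2=cv2.inRange(cv2.cvtColor(im2,cv2.COLOR_BGR2HSV),(80,100,40),(97,255,255))
for n,mm in(('top',m),('side',m2)):
    mm=cv2.morphologyEx(mm,cv2.MORPH_CLOSE,np.ones((5,5)))
    for c in cv2.findContours(mm,cv2.RETR_EXTERNAL,cv2.CHAIN_APPROX_NONE)[0]:
        if cv2.contourArea(c)<150: continue
        r=cv2.minAreaRect(c);b=cv2.boxPoints(r);P=np.array([onz(n,*q,0.03)for q in b])
        print(n,r,cv2.contourArea(c)); print(P,np.linalg.norm(P[1]-P[0]),np.linalg.norm(P[2]-P[1]))
E
```

```text
top ((394.7167663574219, 329.9432373046875), (79.10838317871094, 23.866182327270508), 25.94229507446289) 256.5
[[ 0.227  -0.2543  0.03  ]
 [ 0.2881 -0.2834  0.03  ]
 [ 0.195  -0.4863  0.03  ]
 [ 0.1346 -0.4564  0.03  ]] 0.06770662239575179 0.22321932330398825
side ((434.88787841796875, 288.07110595703125), (35.735069274902344, 23.256696701049805), 17.818889617919922) 490.0
[[ 0.2653 -0.2229  0.03  ]
 [ 0.2987 -0.3103  0.03  ]
 [ 0.2117 -0.3239  0.03  ]
 [ 0.1833 -0.2378  0.03  ]] 0.09360813680730498 0.08809051918531234
side ((295.2500305175781, 260.2500305175781), (41.719295501708984, 15.55634880065918), 45.0) 251.0
[[ 0.6409 -0.146   0.03  ]
 [ 0.6538 -0.2035  0.03  ]
 [ 0.5071 -0.1496  0.03  ]
 [ 0.4987 -0.0974  0.03  ]] 0.05892881911229249 0.15629925192769967
side ((357.3595275878906, 247.84747314453125), (66.27850341796875, 20.080808639526367), 22.01128387451172) 631.5
[[ 0.5632 -0.2485  0.03  ]
 [ 0.6059 -0.3347  0.03  ]
 [ 0.4059 -0.3401  0.03  ]
 [ 0.3745 -0.2586  0.03  ]] 0.0962881818226453 0.20007038363201587
```

```bash
python3 -m jog --help 2>&1 | head -5; python3 -c "
import cv2
for n in ('c_meter','c_cab','c_cabside','c_mside'): print(n,cv2.imread(f'pics/{n}.png').shape)"
```

```text
invalid input: not JSON, or not a number
c_meter (540, 420, 3)
c_cab (480, 720, 3)
c_cabside (660, 720, 3)
c_mside (420, 780, 3)
```

```bash
python3 - <<'E'
from h import *
t=lambda x,y,k,x0,y0:((x+.5)/k-.5+x0,(y+.5)/k-.5+y0)
print('meter corners z=.03 (TL,TR,BR,BL), crown z=.015')
C=[onz('top',*t(x,y,6,340,180),.028) for x,y in((147,130),(262,130),(267,488),(152,490))]
print(np.array(C),np.linalg.norm(C[0]-C[3]),np.linalg.norm(C[1]-C[0]))
print(onz('top',*t(200,84,6,340,180),.015))
print('cab')
B=[onz('top',*t(x,y,4,110,100),.262) for x,y in((65,28),(667,122),(618,400),(8,302))]
print(np.array(B),[np.linalg.norm(B[i]-B[i-1]) for i in range(4)])
B2=[onz('side',*t(x,y,3,40,170),.262) for x,y in((20,207),(520,20),(670,107),(150,332))]
print(np.array(B2),[np.linalg.norm(B2[i]-B2[i-1]) for i in range(4)])
for nm,a,b in(('tip empty',(462,208),(435,145)),('tip pocket',(232,183),(249,226)),('clamp empty front?',(478,143),(403,128))):
    print(nm,tri([ray('top',*t(*a,4,110,100)),ray('side',*t(*b,3,40,170))]))
# meter height: triangulate corner TL/BR
E
```

```text
meter corners z=.03 (TL,TR,BR,BL), crown z=.015
[[ 0.5797 -0.2799  0.028 ]
 [ 0.5809 -0.3359  0.028 ]
 [ 0.4066 -0.3393  0.028 ]
 [ 0.4044 -0.284   0.028 ]] 0.175263576497827 0.05600671255981837
[ 0.6053 -0.3068  0.015 ]
cab
[[ 0.7734  0.3562  0.262 ]
 [ 0.7199 -0.0323  0.262 ]
 [ 0.5389 -0.0065  0.262 ]
 [ 0.5934  0.3816  0.262 ]] [np.float64(0.18178173307613796), np.float64(0.39219285093854955), np.float64(0.1828318548354877), np.float64(0.39186695807245786)]
[[ 0.7809  0.3575  0.262 ]
 [ 0.7279 -0.0371  0.262 ]
 [ 0.5418 -0.0123  0.262 ]
 [ 0.5942  0.3816  0.262 ]] [np.float64(0.18825329928187154), np.float64(0.3981438653650182), np.float64(0.18774420818007442), np.float64(0.39743227632187633)]
tip empty (array([0.6686, 0.1017, 0.234 ]), [np.float64(0.0012860165968630556), np.float64(0.0012860165968630033)])
tip pocket (array([0.6821, 0.252 , 0.2343]), [np.float64(0.0017595901448772947), np.float64(0.0017595901448772373)])
clamp empty front? (array([0.7142, 0.0942, 0.2278]), [np.float64(0.0017237491800553928), np.float64(0.0017237491800554212)])
```

Shown: the middle meter measures 175 × 56 mm with its loop at top-view (373,194). The pocket hangs on the left hook, and the empty hook's orange tip is at top (225,152), side (185,218), triangulated to z=0.234 (expected about 0.236). Before grasping I'll check how far the arm can tilt in front of the cabinet, and look at the hook from there.

```bash
cat >> h.py <<'E'
YAW=np.radians(-7.8)
def ori(yaw,el):
    """tool z points along yaw heading, el deg above straight-down (0=down, 90=horizontal ahead); tool x forward/up"""
    return R.from_matrix(np.array([[np.cos(yaw),np.sin(yaw),0],[np.sin(yaw),-np.cos(yaw),0],[0,0,-1]]).T)*R.from_rotvec([0,np.radians(-0),0])*R.from_euler('y',el*1.0,degrees=True) if False else R.from_rotvec(np.radians(-el)*np.array([-np.sin(yaw),np.cos(yaw),0]))*R.from_matrix(np.array([[np.cos(yaw),np.sin(yaw),0],[np.sin(yaw),-np.cos(yaw),0],[0,0,-1]]).T)
def go(p,yaw,el,s=None):
    s=s or manip.get_state();Rt=R.from_quat(s['tcp_rot'])
    sh=Rt.inv().apply(np.array(p)-s['position'])*1000;rv=np.degrees((Rt.inv()*ori(yaw,el)).as_rotvec())
    print('shift mm',np.round(sh,1),'rot deg',np.round(rv,2),'n rows>=',max(np.linalg.norm(sh)/50,np.linalg.norm(rv)/8.59))
E
python3 - <<'E'
from h import *
print(ori(0,90).as_matrix())
t=lambda x,y,k,x0,y0:((x+.5)/k-.5+x0,(y+.5)/k-.5+y0)
for a,b in(((147,130),(338,108)),((152,490),(655,228)),((267,488),(716,186)),((200,84),(330,97))):
  print(tri([ray('top',*t(*a,6,340,180)),ray('side',*t(*b,6,270,220))]))
go([.40,-.32,.30],0.02,0); go([.47,.12,.36],YAW,0)
E
```

```text
[[ 0.  0.  1.]
 [ 0. -1.  0.]
 [ 1.  0. -0.]]
(array([ 0.5788, -0.28  ,  0.0306]), [np.float64(0.0005666259125304954), np.float64(0.0005666259125304071)])
(array([ 0.4054, -0.2818,  0.0401]), [np.float64(0.0020724282945361206), np.float64(0.002072428294536149)])
(array([ 0.4092, -0.3372,  0.031 ]), [np.float64(0.003317749478142033), np.float64(0.0033177494781421756)])
(array([ 0.6053, -0.3075,  0.012 ]), [np.float64(0.0006204107510663643), np.float64(0.0006204107510663746)])
shift mm [ 260.9 -208.8  -61.7] rot deg [-0.07  0.02 19.59] n rows>= 6.7952863680271856
shift mm [ 482.1 -595.6 -121.2] rot deg [-0.07  0.02 28.53] n rows>= 15.515138546524604
```

```bash
python3 -m jog '[[40,-30,-15,0,0,4,88],[80,-60,-30,0,0,8,88],[120,-95,-40,0,0,12,88],[160,-125,-50,0,0,16,88],[200,-160,-60,0,0,19.5,88]]'; python3 -m jog '[[25,-20,0,0,0,0,88],[50,-40,0,0,0,0,88],[76,-70,0,0,0,0,88],[76,-70,0,0,0,0,88]]'; python3 - <<'E'
from h import *
shot('wrist','w1'); s=manip.get_state();print(s['joint_positions'])
go([.47,.12,.36],YAW,0)
E
```

```text
time_s: 0.65
position: [0.3549, -0.3972, 0.2965]
tcp_rot: [1.0, 0.009, 0.0, 0.0]
wrist_force: [1.4, -0.5, 0.9]
opening: 0.0881
time_s: 1.05
position: [0.4326, -0.3221, 0.2961]
tcp_rot: [1.0, 0.015, 0.001, -0.001]
wrist_force: [-0.5, 0.1, 1.3]
opening: 0.088
[ 0.6234  0.2898 -0.0733  1.7654  0.0224  1.0877 -1.001 ]
shift mm [  51.7 -443.7  -63.5] rot deg [-0.07 -0.01  9.35] n rows>= 9.023633692249252
```

The middle meter is in full view here, corners about (286,58), (334,58), (333,210), (286,208), crown about (311,42). I'll cross-check its pose and then go on to the cabinet.

```bash
python3 - <<'E'
from h import *
_,d,po=load('w1')
P=np.array([onz('wrist',u,v,.029,po) for u,v in((286,58),(334,58),(333,210),(286,208))]);print(P);print(P.mean(0),onz('wrist',311,42,.015,po))
a=(P[0]+P[1])/2-(P[2]+P[3])/2;print(np.degrees(np.arctan2(a[1],a[0])),np.linalg.norm(a))
t=lambda x,y:((x+.5)/6-.5+340,(y+.5)/6-.5+180)
print('crown tri',tri([ray('top',*t(200,84)),ray('wrist',311,43,po)]), tri([ray('top',*t(147,130)),ray('wrist',286,58,po)]))
E
python3 -m jog '[[10,-49,-7,0,0,2,88],[20,-98,-14,0,0,4,88],[30,-146,-21,0,0,6,88],[40,-194,-28,0,0,8,88],[45,-240,-35,0,0,9.3,88]]'
python3 -m jog '[[0,-49,-7,0,0,0,88],[0,-98,-14,0,0,0,88],[0,-145,-21,0,0,0,88],[0,-190,-28,0,0,0,88],[0,-190,-28,0,0,0,88]]'
python3 - <<'E'
from h import *
s=manip.get_state();print(s['joint_positions'],s['position'])
go([.47,.12,.36],YAW,0);go([.47,.12,.3],YAW,40)
E
```

```text
[[ 0.5792 -0.2818  0.029 ]
 [ 0.5805 -0.3341  0.029 ]
 [ 0.4082 -0.3393  0.029 ]
 [ 0.4089 -0.2852  0.029 ]]
[ 0.4942 -0.3101  0.029 ] [ 0.601  -0.3081  0.015 ]
1.432659395629927 0.17135060009606098
crown tri (array([ 0.6057, -0.3081, -0.0015]), [np.float64(0.0025713454810360518), np.float64(0.0025713454810359256)]) (array([ 0.5812, -0.2808,  0.0181]), [np.float64(0.00016376173228603555), np.float64(0.00016376173228629986)])
time_s: 1.6
position: [0.4683, -0.0857, 0.3315]
tcp_rot: [0.997, -0.072, 0.0, 0.0]
wrist_force: [0.6, -0.1, 1.3]
opening: 0.088
time_s: 2.1
position: [0.4953, 0.1073, 0.3601]
tcp_rot: [0.998, -0.066, 0.001, -0.002]
wrist_force: [0.3, -0.5, 0.3]
opening: 0.088
[ 0.0158  0.1953 -0.3668  1.741   0.0716  1.2162 -2.073 ] [0.4953 0.1073 0.3601]
shift mm [-26.7  -9.2   0.1] rot deg [-0.2  -0.06  0.19] n rows>= 0.5656259079768268
shift mm [-26.8  -9.   60.1] rot deg [-0.25 39.94  0.11] n rows>= 4.6493277592194415
```

```bash
python3 -m jog '[[-5,-2,0,0,8,0,88],[-10,-4,0,0,16,0,88],[-15,-6,0,0,24,0,88],[-20,-8,0,0,32,0,88],[-26,-9,0,0,40,0,88]]'
python3 -m jog '[[0,0,0,0,8,0,88],[0,0,0,0,16,0,88],[0,0,0,0,24,0,88],[0,0,0,0,32,0,88],[0,0,0,0,32,0,88]]'
python3 - <<'E'
from h import *
s=manip.get_state();print(s['joint_positions'],s['position'],R.from_quat(s['tcp_rot']).as_matrix())
shot('wrist','w2')
go([.47,.12,.3],YAW,90)
E
```

```text
time_s: 2.6
position: [0.4718, 0.1137, 0.3603]
tcp_rot: [0.945, -0.066, 0.321, 0.022]
wrist_force: [-0.3, -0.5, 0.6]
opening: 0.0884
time_s: 3.1
position: [0.4643, 0.097, 0.3332]
tcp_rot: [0.912, -0.054, 0.404, 0.039]
wrist_force: [2.0, 85.1, -10.9]
opening: 0.0878
[ 0.8852 -0.3741 -1.2686  2.3961  0.6198  0.191  -2.7559] [0.4643 0.097  0.3332] [[ 0.6676 -0.1303  0.733 ]
 [-0.0675 -0.9911 -0.1148]
 [ 0.7414  0.0272 -0.6705]]
shift mm [-24.  -28.3  22.9] rot deg [ 0.74 42.1   1.42] n rows>= 4.904166759172336
```

```bash
python3 - <<'E'
from h import *
s=manip.get_state();print(s)
go([.47,.12,.36],YAW,40)
E
```

```text
{'time_s': 3.15, 'joint_positions': array([ 0.8894, -0.373 , -1.2646,  2.3951,  0.6212,  0.1931, -2.7562]), 'dq': array([-0.0985, -0.0033,  0.0157,  0.0056, -0.0223,  0.0092,  0.0123]), 'joint_torque': array([ -6.1443,  -0.4598,  -1.5178, -20.9001,   0.2308,  -2.5049,
         0.0364]), 'position': array([0.4653, 0.093 , 0.334 ]), 'tcp_rot': array([ 0.912 , -0.0581,  0.4041,  0.0406]), 'wrist_force': array([ 0.2001, -2.002 ,  0.0411]), 'moment': array([ 0.0431,  0.7252, -0.1499]), 'opening': 0.08791420613381482}
shift mm [ 20.5 -26.7 -17.3] rot deg [ 1.25 -7.9   0.95] n rows>= 0.9376744019253093
```

The 85 N was inertial: the elbow was driven fast into its joint limits, since the tool-down branch can't tilt up this close to the base. I'll fit the arm's kinematics from the recorded states so I can choose a feasible branch.

```bash
cat > kin.py <<'E'
import numpy as np
from scipy.spatial.transform import Rotation as R
from scipy.optimize import least_squares
D=[([1.1428,.5371,-.0044,1.5388,.0026,1.0673,-.0712],[.2298,-.6074,.2379],[.9837,.18,-.0002,-.0008])]
E
python3 - <<'E'
from h import *
import itertools
Q=[[1.1428,.5371,-.0044,1.5388,.0026,1.0673,-.0712],[.6234,.2898,-.0733,1.7654,.0224,1.0877,-1.001],[.0158,.1953,-.3668,1.741,.0716,1.2162,-2.073],[.8852,-.3741,-1.2686,2.3961,.6198,.191,-2.7559],[.8894,-.373,-1.2646,2.3951,.6212,.1931,-2.7562]]
q=[[.9837,.18,-.0002,-.0008],[1,.015,.001,-.001],[.998,-.066,.001,-.002],[.912,-.054,.404,.039],[.912,-.0581,.4041,.0406]]
best=[]
for s in itertools.product([1,-1],repeat=4):
  for off in np.arange(-180,180,30):
   for off1 in (0,):
    e=0
    for j,qq in zip(Q,q):
        M=R.from_euler('z',s[0]*j[0])*R.from_euler('y',j[1])*R.from_euler('z',s[1]*j[2])*R.from_euler('y',j[3])*R.from_euler('z',s[2]*j[4])*R.from_euler('y',j[5])*R.from_euler('z',s[3]*j[6]+np.radians(off))
        e+=(M.inv()*R.from_quat(qq)).magnitude()
    best.append((e/5,s,off))
best.sort(key=lambda x:x[0]);print(best[:4])
E
```

```text
[(0.00108808930779839, (-1, -1, -1, -1), np.int64(90)), (0.31934775062423193, (1, 1, 1, 1), np.int64(-90)), (0.5227498792080646, (-1, -1, -1, -1), np.int64(60)), (0.5244494651287048, (-1, -1, -1, -1), np.int64(120))]
```

```bash
cat > log.py <<'E'
from cell import manip;import json
s=manip.get_state();open('log.jsonl','a').write(json.dumps([list(map(float,s[k])) for k in('joint_positions','position','tcp_rot')])+'\n');print([round(float(x),3) for x in s['joint_positions']],s['wrist_force'].round(1))
E
python3 log.py; python3 -m jog '[[10,-13,-9,0.6,-4,0.5,88],[20,-26,-17,1.2,-8,1,88],[20,-26,-17,1.2,-8,1,88]]'; python3 log.py
python3 -m jog '[[-8,0,-9,0,-8,0,88],[-16,0,-17,0,-16,0,88],[-16,0,-17,0,-16,0,88]]'; python3 log.py
python3 -m jog '[[0,40,-9,0,-8,0,88],[0,80,-17,0,-16,0,88],[0,80,-17,0,-16,0,88]]'; python3 log.py
python3 -m jog '[[0,40,-9,8,0,-8,88],[0,80,-17,15,0,-16,88],[0,80,-17,15,0,-16,88]]'; python3 log.py
```

```text
[0.889, -0.373, -1.265, 2.395, 0.621, 0.193, -2.756] [ 0.2 -2.   0. ]
time_s: 3.45
position: [0.4699, 0.1301, 0.3616]
tcp_rot: [0.938, -0.056, 0.341, 0.017]
wrist_force: [-0.6, 0.3, 1.1]
opening: 0.0882
[0.532, -0.211, -1.025, 2.24, 0.482, 0.484, -2.596] [-0.6  0.3  1.1]
time_s: 3.75
position: [0.4467, 0.1286, 0.3628]
tcp_rot: [0.976, -0.062, 0.207, 0.011]
wrist_force: [0.3, -0.3, 0.6]
opening: 0.0882
[0.356, -0.117, -0.819, 2.09, 0.203, 0.792, -2.291] [ 0.3 -0.3  0.6]
time_s: 4.05
position: [0.43, 0.0439, 0.3772]
tcp_rot: [0.995, -0.068, 0.07, 0.006]
wrist_force: [0.0, 0.7, -0.4]
opening: 0.0879
[0.413, -0.046, -0.624, 1.953, 0.025, 1.094, -1.929] [ 0.   0.7 -0.4]
time_s: 4.35
position: [0.4161, -0.0236, 0.3907]
tcp_rot: [0.993, 0.047, 0.07, -0.083]
wrist_force: [0.5, -0.5, 0.5]
opening: 0.088
[0.54, -0.071, -0.415, 1.958, -0.238, 1.149, -1.264] [ 0.5 -0.5  0.5]
```

```bash
cat > kin.py <<'E'
import numpy as np, json
from scipy.spatial.transform import Rotation as R
from scipy.optimize import least_squares
np.set_printoptions(precision=4,suppress=True)
LO=np.array([-2.7,-.37,-1.27,.24,-1.31,.19,-2.76]);HI=np.array([2.7,2.16,1.26,2.4,4.45,1.91,2.76])
def mats(j):
    M=np.eye(3);o=[]
    for k,a in enumerate(j):
        M=M@R.from_euler('zyzyzyz'[k],-a if k%2==0 else a).as_matrix();o.append(M)
    return o
BASIS=[(0,0),(0,1),(0,2),(1,0),(1,2),(2,0),(2,1),(3,0),(3,2),(4,0),(4,1),(5,0),(5,2)]
def A(j):
    o=mats(j);return np.array([o[k][:,c] for k,c in BASIS]).T
try: PAR=np.load('par.npy')
except Exception: PAR=None
Z90=R.from_euler('z',90,degrees=True).as_matrix()
def fk(j): return A(j)@PAR, mats(j)[-1]@Z90
E
python3 - <<'E'
from kin import *
Q=[[1.1428,.5371,-.0044,1.5388,.0026,1.0673,-.0712],[.6234,.2898,-.0733,1.7654,.0224,1.0877,-1.001],[.0158,.1953,-.3668,1.741,.0716,1.2162,-2.073]]
P=[[.2298,-.6074,.2379],[.4326,-.3221,.2961],[.4953,.1073,.3601]]
for l in open('log.jsonl'): a=json.loads(l);Q.append(a[0]);P.append(a[1])
AA=np.vstack([A(q) for q in Q]);b=np.hstack(P)
for lam in (0,1e-3):
    x=np.linalg.lstsq(np.vstack([AA,lam*np.eye(13)]),np.r_[b,np.zeros(13)],rcond=None)[0]
    print(x,np.abs(AA@x-b).max(),np.linalg.svd(AA)[1])
np.save('par.npy',x)
E
```

```text
[ 0.0014 -0.0232  0.3446  0.0014  0.5035 -0.0004 -0.0194 -0.0019  0.443
 -0.001  -0.0006  0.0005  0.3268] 0.0017009414466274686 [6.1938 5.948  4.906  1.6446 1.4527 0.9015 0.4724 0.4405 0.3145 0.1648
 0.1168 0.059  0.0374]
[ 0.0014 -0.0232  0.3445  0.0014  0.5035 -0.0004 -0.0194 -0.0019  0.443
 -0.0009 -0.0006  0.0005  0.3267] 0.001701480795414545 [6.1938 5.948  4.906  1.6446 1.4527 0.9015 0.4724 0.4405 0.3145 0.1648
 0.1168 0.059  0.0374]
```

```bash
cat >> kin.py <<'E'
YAW=np.radians(-7.8); AV=np.array([np.cos(YAW),np.sin(YAW),0]); SEAT=np.array([.6755,.1007,.216])
def orim(yaw,el):
    m=np.array([[np.cos(yaw),np.sin(yaw),0],[np.sin(yaw),-np.cos(yaw),0],[0,0,-1]]).T
    return R.from_rotvec(np.radians(-el)*np.array([-np.sin(yaw),np.cos(yaw),0])).as_matrix()@m
def ik(p,Rm,q0,n=0,lock=None,reg=1e-3):
    f=lambda q:np.r_[(fk(q)[0]-p)*10,R.from_matrix(fk(q)[1].T@Rm).as_rotvec()*3,reg*(q-q0)]
    s=least_squares(f,np.clip(q0,LO+.02,HI-.02),bounds=(LO+.015,HI-.015),max_nfev=150)
    e=f(s.x)[:6];return s.x,np.linalg.norm(e[:3])*100,np.degrees(np.linalg.norm(e[3:])/3)
def elbow(q):
    o=mats(q);return np.array([o[k][:,c]*x for (k,c),x in zip(BASIS[:5],PAR[:5])]).sum(0),np.array([o[k][:,c]*x for (k,c),x in zip(BASIS[:11],PAR[:11])]).sum(0)
E
python3 - <<'E'
from kin import *
rng=np.random.default_rng(0)
def sols(p,Rm,n=60):
    out=[]
    for _ in range(n):
        q,e,a=ik(p,Rm,rng.uniform(LO,HI))
        if e<.5 and a<.3 and not any(np.abs(q-o).max()<.35 for o in out): out.append(q)
    return out
def grasp_target(crown,g,el,rel=90):
    # meter tilt: loop direction m = tool x when rel=90
    Rm=orim(YAW,el);m=Rm[:,0];gp=crown-m*(.109-g);return gp+Rm[:,2]*.019+Rm[:,2]*0.006,Rm   # TCP; grasp pt 6mm above mid-thickness
for el,cs,cz in((90,0,.2226),(80,0,.2226),(70,0,.2226),(60,0,.2226)):
    c=SEAT+AV*cs;c[2]=cz
    for g in(-.01,):
        p,Rm=grasp_target(c,g,el)
        for q in sorted(sols(p,Rm),key=lambda q:q[4]): print(el,p,q,'elb',elbow(q)[0],'wr',elbow(q)[1])
E
```

```text
90 [0.7003 0.0973 0.1036] [-1.2554  1.614   0.8549  2.157   2.2775  1.029   0.6556] elb [0.1785 0.4722 0.3213] wr [0.3765 0.1413 0.1033]
90 [0.7003 0.0973 0.1036] [-0.8934  1.2902  0.459   2.1444  2.3463  1.4124  1.0863] elb [0.3225 0.3638 0.4825] wr [0.3765 0.1414 0.1032]
90 [0.7003 0.0973 0.1036] [-1.5409  2.145   1.1926  2.1626  2.5366  0.5841 -0.083 ] elb [0.0359 0.4225 0.0698] wr [0.3765 0.1412 0.1036]
90 [0.7003 0.0973 0.1036] [-0.3637  1.1666 -0.1059  2.1194  2.5939  1.7428  1.5802] elb [0.4427 0.1436 0.5412] wr [0.3766 0.1417 0.1031]
90 [0.7003 0.0973 0.1036] [-0.0193  1.2434 -0.4735  2.1018  2.8417  1.8658  1.9481] elb [ 0.4789 -0.014   0.5051] wr [0.3766 0.1418 0.1031]
90 [0.7003 0.0973 0.1036] [ 0.3806  1.5363 -0.9172  2.0834  3.2679  1.8654  2.5338] elb [ 0.4599 -0.209   0.3604] wr [0.3766 0.142  0.1033]
80 [0.6794 0.1002 0.1011] [-0.9945  1.2118  0.5618  2.2408  2.4545  1.1901  1.0109] elb [0.2774 0.3842 0.52  ] wr [0.3605 0.1436 0.1574]
80 [0.6794 0.1002 0.1011] [-0.4117  1.0413 -0.082   2.2136  2.5486  1.5285  1.5672] elb [0.4094 0.1534 0.5976] wr [0.3606 0.1438 0.1573
[... 954 characters left out ...]
 0.1445 0.27  ]
60 [0.638  0.1058 0.107 ] [-0.2129  0.7745 -0.325   2.2941  2.4373  1.1034  1.8433] elb [0.3514 0.0522 0.7033] wr [0.3575 0.1444 0.27  ]
60 [0.638  0.1058 0.107 ] [-0.6809  0.7736  0.2224  2.3189  2.5404  0.9064  1.4635] elb [0.2898 0.2049 0.7037] wr [0.3574 0.1442 0.27  ]
60 [0.638  0.1058 0.107 ] [-1.1135  0.9856  0.7618  2.3376  2.8366  0.741   0.8751] elb [0.2071 0.3683 0.6214] wr [0.3574 0.144  0.2701]
60 [0.638  0.1058 0.107 ] [-1.2657  1.1726  0.9806  2.3423  3.0723  0.713   0.4767] elb [0.1622 0.4375 0.5384] wr [0.3575 0.1438 0.2702]
60 [0.638  0.1058 0.107 ] [-1.4075  1.5163  1.245   2.3453  3.4226  0.7907 -0.1388] elb [0.1049 0.4937 0.3705] wr [0.3576 0.1438 0.2705]
```

```bash
python3 - <<'E'
from h import *
import kin
for n,u,v,z in(('dish',212,254,.01),('jar lid',165,278,.07),('timer',302,255,.028),('small',326,198,.02),('large',395,328,.03),('beaker',408,180,.04),('bottlecap',378,143,.16),('driver a',438,210,.01),('driver b',451,272,.01),('cab floor front?',142,188,.0)): print(n,onz('top',u,v,z))
E
python3 - <<'E'
from kin import *
rng=np.random.default_rng(1)
def sols(p,Rm,n=40):
    out=[]
    for _ in range(n):
        q,e,a=ik(p,Rm,rng.uniform(LO,HI))
        if e<.5 and a<.3 and not any(np.abs(q-o).max()<.5 for o in out): out.append(q)
    return out
def tgt(ds,cz,g,el,yaw=YAW):
    c=SEAT+AV*ds;c[2]=cz;Rm=orim(yaw,el);gp=c-Rm[:,0]*(.109-g);return gp+Rm[:,2]*.013,Rm
for ds,cz,el in((0,.2226,90),(0,.2226,82),(-7,.246,90),(-15,.246,80),(-30,.24,70),(-60,.22,60),(-100,.205,60),(-100,.2,50),(-130,.2,45)):
    p,Rm=tgt(ds/1000,cz,-.042,el)
    print(ds,cz,el,p)
    for q in sorted(sols(p,Rm),key=lambda q:q[4]): print('   ',q,'elb',elbow(q)[0],'wr',elbow(q)[1])
E
```

```text
dish [0.4173 0.1603 0.01  ]
jar lid [0.3428 0.2791 0.07  ]
timer [ 0.4186 -0.1022  0.028 ]
small [ 0.5882 -0.1687  0.02  ]
large [ 0.2164 -0.3712  0.03  ]
beaker [ 0.6432 -0.4062  0.04  ]
bottlecap [ 0.7194 -0.3044  0.16  ]
driver a [ 0.5613 -0.4996  0.01  ]
driver b [ 0.3797 -0.5365  0.01  ]
cab floor front? [0.6099 0.3779 0.    ]
0 0.2226 90 [0.6884 0.0989 0.0716]
    [-1.4149  1.8645  0.9488  2.1381  2.2255  0.8335  0.4393] elb [0.0979 0.4734 0.1974] wr [0.3646 0.1428 0.0714]
    [-0.9776  1.4059  0.507   2.1251  2.2721  1.3743  0.9894] elb [0.2978 0.4002 0.4257] wr [0.3646 0.143  0.0712]
    [-0.4664  1.2434 -0.0145  2.1025  2.5236  1.746   1.4643] elb [0.4379 0.1945 0.505 ] wr [0.3647 0.1432 0.0711]
    [ 0.3967  1.6299 -0.91    2.0623  3.3567  1.8827  2.5733] elb [ 0.4558 -0.2161  0.3133] wr [0.3647 0.1437 0.0713]
0 0.2226 82 [0.6674 0.1018 0.0713]
    [-1.2963  1.5797  0.8272  2.227   2.3939  0.9741  0.5855] elb [0.1592 0.4796 0.3386] wr [0.3468 0.1453 0.1165]
    [-0.7002  1.1762  0.1997  2.2047  2.4382  1.4814  1.2779] elb [0.3719 0.283  0.5367] wr [0.3468 0.1456 0.1163]
   
[... 821 characters left out ...]
026] elb [0.153  0.4798 0.3867] wr [0.3285 0.1478 0.1515]
    [-0.3851  1.0704 -0.1628  2.2626  2.5278  1.6297  1.5819] elb [0.42   0.1452 0.5848] wr [0.3285 0.1482 0.1513]
    [ 0.3533  1.4657 -0.9577  2.2276  3.0345  1.8868  2.4853] elb [ 0.4632 -0.1956  0.3959] wr [0.3286 0.1486 0.1515]
-30 0.24 70 [0.6067 0.1101 0.0937]
    [-0.5556  0.9348 -0.0356  2.3699  2.4501  1.3646  1.4842] elb [0.3583 0.1951 0.6424] wr [0.3024 0.1518 0.2049]
    [ 0.0258  1.08   -0.6681  2.3407  2.5676  1.66    1.9882] elb [ 0.4454 -0.0347  0.5805] wr [0.3024 0.152  0.205 ]
-60 0.22 60 [0.5524 0.1176 0.0827]
-100 0.205 60 [0.5128 0.123  0.0677]
-100 0.2 50 [0.4901 0.1261 0.076 ]
-130 0.2 45 [0.45   0.1316 0.084 ]
```

The tilt-up pose at the hook needs the flipped wrist branch (j5≈2.5). I'll check whether a plain minimal-motion IK predicts the controller, so I can plan the branch change.

```bash
cat >> kin.py <<'E'
def jac(q):
    J=np.zeros((6,7));p0,R0=fk(q);h=1e-5
    for i in range(7):
        d=q.copy();d[i]+=h;p,Rr=fk(d);J[:3,i]=(p-p0)/h;J[3:,i]=R.from_matrix(Rr@R0.T).as_rotvec()/h
    return J
def step(q,p,Rm,w=np.ones(7),it=8):
    q=q.copy()
    for _ in range(it):
        p0,R0=fk(q);e=np.r_[p-p0,R.from_matrix(Rm@R0.T).as_rotvec()]
        J=jac(q);Wi=np.diag(1/w);L=np.diag([1,1,1,.3,.3,.3]) 
        dq=Wi@J.T@np.linalg.solve(J@Wi@J.T+1e-6*np.eye(6),e)
        q=np.clip(q+dq,LO,HI)
    return q
def sim(q,moves,n=20):
    """moves: list of absolute (p,R) targets, interpolated"""
    out=[]
    for p,Rm in moves:
        p0,R0=fk(q);rv=R.from_matrix(R0.T@Rm).as_rotvec()
        for k in range(1,n+1): q=step(q,p0+(p-p0)*k/n,R0@R.from_rotvec(rv*k/n).as_matrix(),it=3)
        out.append(q)
    return out
E
python3 - <<'E'
from kin import *
Q=[[1.1428,.5371,-.0044,1.5388,.0026,1.0673,-.0712],[.6234,.2898,-.0733,1.7654,.0224,1.0877,-1.001],[.0158,.1953,-.3668,1.741,.0716,1.2162,-2.073]]
L=[json.loads(l) for l in open('log.jsonl')]
for a,b in((Q[0],Q[1]),(Q[1],Q[2]),(L[0][0],L[1][0]),(L[1][0],L[2][0]),(L[2][0],L[3][0]),(L[3][0],L[4][0])):
    a=np.array(a);b=np.array(b);print('act',b);print('sim',sim(a,[fk(b)])[0])
E
```

```text
act [ 0.6234  0.2898 -0.0733  1.7654  0.0224  1.0877 -1.001 ]
sim [ 0.6158  0.2894 -0.0639  1.7658  0.0194  1.0874 -0.9982]
act [ 0.0158  0.1953 -0.3668  1.741   0.0716  1.2162 -2.073 ]
sim [ 0.0168  0.1954 -0.368   1.7409  0.0719  1.2162 -2.0732]
act [ 0.5316 -0.2115 -1.0251  2.2397  0.4815  0.4844 -2.5964]
sim [ 0.5765 -0.223  -1.0568  2.2387  0.4466  0.4747 -2.5617]
act [ 0.3556 -0.1174 -0.8193  2.0897  0.2026  0.7915 -2.2909]
sim [ 0.4058 -0.1206 -0.8625  2.0881  0.1918  0.7891 -2.2787]
act [ 0.4128 -0.0459 -0.6238  1.9532  0.0252  1.0945 -1.9287]
sim [ 0.4295 -0.0455 -0.6397  1.9526  0.0246  1.0944 -1.9277]
act [ 0.5405 -0.0715 -0.4151  1.9581 -0.2381  1.1489 -1.2642]
sim [ 0.5351 -0.0716 -0.4101  1.9584 -0.2378  1.1488 -1.2646]
```

```bash
cat > dp.py <<'E'
from kin import *
import sys
G=-.042
def tgt(ds,cz,el,yaw=YAW,g=G,lat=0):
    c=SEAT+AV*ds+np.array([-AV[1],AV[0],0])*lat;c[2]=cz;Rm=orim(yaw,el);gp=c-Rm[:,0]*(.109-g);return gp+Rm[:,2]*.013,Rm
def allsol(p,Rm,j3s=np.linspace(-1.2,1.2,25)):
    out=[]
    for j3 in j3s:
        for j5 in(-.8,0,1.0,1.7,2.5,3.2):
            for j1s in (0,):
                f=lambda x:(lambda q:np.r_[(fk(q)[0]-p)*10,R.from_matrix(fk(q)[1].T@Rm).as_rotvec()*3])(np.r_[x[:2],j3,x[2:]])
                az=np.arctan2(p[1],p[0])
                lo=np.delete(LO,2)+.01;hi=np.delete(HI,2)-.01
                s=least_squares(f,np.clip(np.array([-az-j3,.7,2.1,j5,.8,(-.2 if abs(j5)<.5 else 0)+0.6*j5-1]),lo,hi),bounds=(lo,hi),max_nfev=40)
                if np.linalg.norm(s.fun)<.01:
                    q=np.r_[s.x[:2],j3,s.x[2:]]
                    if not any(np.abs(q-o).max()<.1 for o in out): out.append(q)
    return out
if __name__=='__main__':
    for a in((-.12,.20,8),(-.12,.20,15),(-.12,.2,20),(-.06,.23,20),(-.06,.23,30),(-.02,.246,30),(-.02,.246,38),(-.02,.246,46),(-.02,.246,54),(-.02,.246,62),(-.12,.209,86)):
        S=allsol(*tgt(*a));print(a,len(S))
        for q in S: print('   ',q)
E
time python3 dp.py
```

```text
(-0.12, 0.2, 8) 14
    [ 0.296   0.3485 -0.9     2.2116  0.5915  0.6838 -2.7255]
    [ 0.1313  0.2948 -0.7     2.2192  0.4745  0.6367 -2.6198]
    [-0.0412  0.2599 -0.5     2.2276  0.3725  0.6051 -2.5262]
    [-0.2175  0.2377 -0.3     2.2367  0.2806  0.5829 -2.4401]
    [-0.3953  0.2252 -0.1     2.2459  0.1948  0.5668 -2.3574]
    [-0.4841  0.222   0.      2.2504  0.1528  0.5605 -2.316 ]
    [-0.6606  0.2219  0.2     2.2592  0.0677  0.5507 -2.2305]
    [-0.8345  0.2306  0.4     2.2672 -0.0234  0.5449 -2.1368]
    [-0.9199  0.239   0.5     2.2708 -0.0735  0.5437 -2.0849]
    [-1.0858  0.2664  0.7     2.2771 -0.1887  0.5464 -1.9647]
    [-1.2418  0.315   0.9     2.282  -0.3357  0.5611 -1.8122]
    [-1.3137  0.3516  1.      2.2838 -0.4264  0.577  -1.7188]
    [-1.3797  0.4002  1.1     2.2852 -0.5311  0.6028 -1.6117]
    [-1.4372  0.4651  1.2     2.2861 -0.6502  0.6436 -1.4909]
(-0.12, 0.2, 15) 11
    [-0.3594  0.2392 -0.2     2.3269  0.531   0.4277 -2.7248]
    [-0.538   0.2313  0.      2.3361  0.4272  0.4006 -2.625 ]
    [-0.7152  0.2319  0.2     2.3448  0.313   0.3783 -2.5123]
    [-0
[... 4233 characters left out ...]
  1.1449  1.614 ]
(-0.12, 0.209, 86) 10
    [-0.6285  1.3087 -0.1     2.3117  2.2898  1.8982  1.2856]
    [-0.7437  1.3126  0.      2.3165  2.2289  1.8092  1.1901]
    [-0.8594  1.328   0.1     2.3212  2.1777  1.7138  1.1007]
    [-0.9759  1.3556  0.2     2.3257  2.1351  1.611   1.0145]
    [-1.0938  1.3965  0.3     2.33    2.1004  1.4992  0.9287]
    [-1.2142  1.4527  0.4     2.3341  2.0739  1.3766  0.84  ]
    [-1.3383  1.5272  0.5     2.3379  2.0574  1.2398  0.7438]
    [-1.4685  1.6249  0.6     2.3413  2.0551  1.0847  0.6321]
    [-1.6095  1.7537  0.7     2.3443  2.0791  0.9047  0.4883]
    [-1.7732  1.9311  0.8     2.3468  2.1692  0.6885  0.2626]
real	3m3.280s
user	3m2.959s
sys	0m0.091s
```

```bash
cat > plan.py <<'E'
from kin import *
G=.008; GO=.019; DEPTH=.006   # grasp point 6 mm above mid-plane (screen side)
FL=np.diag([-1,-1,1.])
def tcp(crown,yaw,el):
    """crown world pos; yaw deg heading; el deg (tool elev; meter tilt=90-el). flipped tool"""
    Rm=orim(np.radians(yaw),el);mx=Rm[:,0];gp=crown-mx*(.109-G);return gp+Rm[:,2]*(GO-DEPTH),Rm@FL
LATV=np.array([-AV[1],AV[0],0])
def cr(ds,z,lat=0): c=SEAT+AV*ds+LATV*lat; c[2]=z; return c
def crown_of(p,Rr):
    return p-Rr[:,2]*(GO-DEPTH)-Rr[:,0]*(.109-G)
E
python3 - <<'E'
from plan import *
rng=np.random.default_rng(2)
pk,Rk=np.array([.4937+.008,-.3098,.30]),orim(np.radians(1.3),0)@FL
q=np.array([.5405,-.0715,-.4151,1.9581,-.2381,1.1489,-1.2642+np.pi])
qa=sim(q,[(pk,Rk)],30)[0];print('pick-lift',qa)
for yaw,el,ds in((-20,70,-.12),(-30,70,-.12),(-40,70,-.12),(-30,65,-.14),(-30,80,-.14),(-15,80,-.12),(-15,80,-.14),(-30,70,-.18)):
    p,Rm=tcp(cr(ds,.21),yaw,el);best=[]
    for _ in range(25):
        s=rng.uniform(LO,HI);s[4]=rng.uniform(1.5,3.3);s[6]=rng.uniform(-2.7,0);s[2]=rng.uniform(-1.2,1)
        x,e,a=ik(p,Rm,s)
        if e<1 and a<.5 and not any(np.abs(x-o).max()<.4 for o in best): best.append(x)
    print(yaw,el,ds,p);[print('  ',b,elbow(b)[0]) for b in sorted(best,key=lambda b:b[2])]
E
```

```text
pick-lift [ 0.6486  0.3858 -0.2259  1.6258  0.0929  1.1406  1.9935]
-20 70 -0.12 [0.5356 0.1246 0.1106]
   [-0.2978  1.009  -0.633   2.3601  2.0735  1.7375 -1.4153] [0.4162 0.1034 0.6115]
   [-0.7834  0.8871 -0.0981  2.385   1.969   1.3405 -1.6646] [0.2946 0.2606 0.6614]
-30 70 -0.12 [0.5373 0.1281 0.1106]
   [-0.3863  0.9874 -0.6027  2.2422  1.8536  1.6935 -1.4261] [0.4    0.1376 0.6206]
   [-0.9506  0.8812  0.0452  2.2722  1.7024  1.1886 -1.5876] [0.246  0.3045 0.6637]
   [-1.392   1.0215  0.5627  2.2933  1.6371  0.751  -1.6939] [0.0996 0.4205 0.6061]
   [-1.8571  1.7187  1.2297  2.3102  4.435   0.205   1.5007] [-0.1187  0.4854  0.2689]
-40 70 -0.12 [0.5395 0.1313 0.1106]
   [-0.2568  1.1036 -0.8086  2.1025  1.7793  1.895  -1.348 ] [0.4426 0.0922 0.57  ]
   [-0.593   0.9269 -0.3874  2.1208  1.6021  1.524  -1.4276] [0.3488 0.207  0.6456]
   [-0.9397  0.8881  0.0263  2.1401  1.4766  1.2096 -1.4485] [0.2506 0.3035 0.661 ]
   [-1.4542  1.0703  0.6606  2.1656  1.2159  0.6777 -1.3609] [0.0747 0.4381 0.5848]
-30 65 -0.14 [0.51   0.1352 0.113 ]
   [-0.3471  0.9489 -0.702   2.2815  1.7953  
[... 409 characters left out ...]
]
   [-1.6383  1.3547  0.7689  2.274   1.4885  0.5865 -1.8103] [-0.0101  0.4939  0.451 ]
-15 80 -0.12 [0.552  0.1182 0.1083]
   [-0.3932  1.1195 -0.441   2.3604  2.2251  1.8851 -1.5516] [0.4293 0.1529 0.5628]
   [-0.9048  1.0725  0.0777  2.385   2.0652  1.4784 -1.8848] [0.2928 0.335  0.5838]
-15 80 -0.14 [0.5322 0.1209 0.1083]
   [-0.4586  1.126  -0.4245  2.385   2.1592  1.895  -1.6168] [0.4196 0.1812 0.5598]
-30 70 -0.18 [0.4778 0.1363 0.1106]
   [-0.4191  1.0458 -0.716   2.3097  1.7595  1.8295 -1.5297] [0.4093 0.1569 0.5956]
   [-0.8743  0.8876 -0.2029  2.333   1.626   1.3819 -1.6339] [0.2698 0.2864 0.6612]
   [-1.4242  0.967   0.4173  2.3603  1.5307  0.8708 -1.7   ] [0.0838 0.4088 0.6291]
```

```bash
cat > path1.py <<'E'
from plan import *
qa=np.array([.6486,.3858,-.2259,1.6258,.0929,1.1406,1.9935])
qb=np.array([-.8743,.8876,-.2029,2.333,1.626,1.3819,-1.6339])
qb2,_,_=ik(*tcp(cr(-.20,.30),-30,70),qb); print('qb2',qb2)
qbx,e,a=ik(*tcp(cr(-.22,.30),-45,60),qb); print('qbx',qbx,e,a)
q=qa.copy();N=24
W=[qa,np.array([.2,.25,-.25,2.05,.4,.75,1.2]),qb2]
for k in range(1,N+1):
    t=k/N; qj=qa+(qb2-qa)*t
    p,Rm=fk(qj); q=sim(q,[(p,Rm)],2)[0]
    c=crown_of(p,Rm);b=c+Rm[:,0]*.1965
    w=elbow(q)[1]
    print(k,'tcp',p.round(3),'crown',c.round(3),'bot',b.round(3),'q',q.round(2),'wr',w.round(2),'err',np.abs(fk(q)[0]-p).max().round(4))
E
python3 path1.py
```

```text
qb2 [-0.6865  0.6774 -0.4915  2.385   1.5319  1.5269 -1.4412]
qbx [-0.8009  0.5544 -0.361   2.2147  1.1635  1.3661 -1.2425] 2.3302944529637898e-05 6.69193088028543e-06
1 tcp [ 0.495 -0.284  0.282] crown [ 0.597 -0.286  0.288] bot [ 0.401 -0.281  0.301] q [ 0.57  0.4  -0.21  1.66  0.14  1.15  1.86] wr [ 0.52 -0.28  0.61] err 0.0
2 tcp [ 0.487 -0.26   0.265] crown [ 0.589 -0.267  0.265] bot [ 0.394 -0.252  0.29 ] q [ 0.5   0.41 -0.2   1.69  0.19  1.17  1.73] wr [ 0.53 -0.24  0.59] err 0.0
3 tcp [ 0.479 -0.238  0.251] crown [ 0.58  -0.25   0.246] bot [ 0.388 -0.225  0.281] q [ 0.43  0.42 -0.18  1.72  0.24  1.18  1.59] wr [ 0.54 -0.2   0.57] err 0.0
4 tcp [ 0.47  -0.219  0.239] crown [ 0.57  -0.235  0.23 ] bot [ 0.381 -0.2    0.271] q [ 0.35  0.43 -0.17  1.76  0.29  1.19  1.46] wr [ 0.55 -0.17  0.55] err 0.0
5 tcp [ 0.461 -0.202  0.228] crown [ 0.561 -0.222  0.218] bot [ 0.374 -0.177  0.262] q [ 0.28  0.44 -0.16  1.79  0.34  1.2   1.32] wr [ 0.55 -0.13  0.53] err 0.0
6 tcp [ 0.453 -0.187  0.219] crown [ 0.552 -0.21   0.209] bot [ 0.368 -0.157  0.253] q [ 0.2   0.45 -0.15  1.82  0.4   1.2
[... 2171 characters left out ...]
[0.401 0.04  0.129] q [-0.77  0.59 -0.08  2.28  1.22  1.26 -0.83] wr [0.3  0.27 0.34] err 0.0
21 tcp [0.466 0.05  0.201] crown [0.509 0.053 0.293] bot [0.41  0.066 0.124] q [-0.82  0.6  -0.1   2.31  1.29  1.27 -0.98] wr [0.27 0.28 0.33] err 0.0
22 tcp [0.466 0.078 0.201] crown [0.5   0.079 0.297] bot [0.416 0.095 0.12 ] q [-0.88  0.61 -0.11  2.34  1.35  1.29 -1.14] wr [0.25 0.29 0.32] err 0.0
23 tcp [0.463 0.108 0.201] crown [0.489 0.104 0.3  ] bot [0.42  0.127 0.117] q [-0.93  0.62 -0.13  2.37  1.42  1.3  -1.3 ] wr [0.22 0.29 0.32] err 0.0
24 tcp [0.458 0.139 0.201] crown [0.477 0.128 0.3  ] bot [0.419 0.161 0.115] q [-0.98  0.63 -0.15  2.4   1.49  1.32 -1.45] wr [0.19 0.29 0.31] err 0.0004
```

```bash
cat > path2.py <<'E'
from plan import *
qa=np.array([.6486,.3858,-.2259,1.6258,.0929,1.1406,1.9935])
qb=np.array([-.8743,.8876,-.2029,2.333,1.626,1.3819,-1.6339])
def run(W,q,n=8,verbose=True,tag=''):
    for nm,p,Rm in W:
        q=sim(q,[(p,Rm)],n)[0]
        c=crown_of(p,Rm);b=c+Rm[:,0]*.1965
        if verbose: print(nm,'tcp',p.round(3),'crown',c.round(3),'bot',b.round(3),'q',q.round(2),'elb',elbow(q)[0].round(2),'wr',elbow(q)[1].round(2),'perr',np.abs(fk(q)[0]-p).max().round(4),'rerr',np.linalg.norm(R.from_matrix(fk(q)[1].T@Rm).as_rotvec()).round(3))
    return q
def entry():
    W=[]
    for ds,z,yaw,el in((-.20,.21,-38,68),(-.16,.208,-36,68),(-.12,.209,-34,69),(-.09,.22,-32,70),(-.06,.232,-26,72),(-.04,.24,-18,74),(-.03,.246,-10,76),(-.03,.246,-7.8,80),(-.03,.246,-7.8,86),(-.02,.246,-7.8,88),(-.007,.246,-7.8,88),(0,.246,-7.8,88),(0,.2226,-7.8,88),(0,.2226,-7.8,84)):
        W.append(((ds,z,yaw,el),)+tcp(cr(ds,z),yaw,el))
    return W
if __name__=='__main__':
    qb2,e,a=ik(*tcp(cr(-.21,.23),-40,66),qb); print('qb2',qb2,e,a)
    W=[(k,)+fk(qa+(qb2-qa)*k/16) for k in range(1,17)]
    q=run(W,qa,3)
    q=run(entry(),q)
E
python3 path2.py
```

```text
qb2 [-0.8644  0.7869 -0.2863  2.2556  1.3618  1.3731 -1.4906] 1.0692607910125911e-05 3.1797951950259447e-06
1 tcp [ 0.498 -0.271  0.272] crown [ 0.6   -0.277  0.275] bot [ 0.405 -0.265  0.293] q [ 0.54  0.41 -0.2   1.67  0.16  1.15  1.78] elb [ 0.16 -0.12  0.81] wr [ 0.53 -0.26  0.6 ] perr 0.0 rerr 0.0
2 tcp [ 0.492 -0.237  0.247] crown [ 0.593 -0.25   0.244] bot [ 0.401 -0.222  0.274] q [ 0.42  0.43 -0.18  1.71  0.23  1.16  1.58] elb [ 0.19 -0.11  0.8 ] wr [ 0.55 -0.21  0.57] perr 0.0 rerr 0.0
3 tcp [ 0.485 -0.205  0.225] crown [ 0.584 -0.226  0.218] bot [ 0.397 -0.182  0.256] q [ 0.31  0.45 -0.16  1.75  0.3   1.17  1.37] elb [ 0.21 -0.09  0.8 ] wr [ 0.56 -0.15  0.54] perr 0.0 rerr 0.0
4 tcp [ 0.477 -0.177  0.207] crown [ 0.575 -0.204  0.2  ] bot [ 0.391 -0.145  0.238] q [ 0.19  0.48 -0.14  1.79  0.37  1.18  1.16] elb [ 0.23 -0.07  0.79] wr [ 0.57 -0.09  0.51] perr 0.0 rerr 0.0
5 tcp [ 0.469 -0.152  0.193] crown [ 0.566 -0.184  0.188] bot [ 0.386 -0.112  0.219] q [ 0.08  0.5  -0.11  1.83  0.43  1.18  0.96] elb [ 0.24 -0.04  0.79] wr [ 0.57 -0.04  0.48] perr 0.0 rerr 0.0
6 tcp [ 0.46
[... 4175 characters left out ...]
78  1.11  0.31  2.24  2.41  1.48 -1.9 ] elb [0.34 0.3  0.57] wr [0.35 0.14 0.16] perr 0.0 rerr 0.0
(0, 0.246, -7.8, 88) tcp [0.685 0.099 0.145] crown [0.676 0.101 0.246] bot [0.669 0.102 0.05 ] q [-0.78  1.11  0.32  2.23  2.42  1.47 -1.9 ] elb [0.34 0.3  0.57] wr [0.36 0.14 0.16] perr 0.0 rerr 0.0
(0, 0.2226, -7.8, 88) tcp [0.685 0.099 0.121] crown [0.676 0.101 0.223] bot [0.669 0.102 0.026] q [-0.77  1.16  0.31  2.2   2.41  1.49 -1.91] elb [0.35 0.31 0.54] wr [0.36 0.14 0.13] perr 0.0 rerr 0.0
(0, 0.2226, -7.8, 84) tcp [0.678 0.1   0.121] crown [0.676 0.101 0.223] bot [0.655 0.103 0.027] q [-0.77  1.1   0.3   2.24  2.44  1.42 -1.89] elb [0.34 0.3  0.57] wr [0.36 0.14 0.15] perr 0.0 rerr 0.0
```

```bash
cat > clear.py <<'E'
from plan import *
HOOKLAT=-.0686; S0=.118
def boxpts(lo,hi,n=(7,9,7)):
    g=[np.linspace(a,b,k) for a,b,k in zip(lo,hi,n)];P=np.array(np.meshgrid(*g)).reshape(3,-1).T
    return P
# tool-frame pts (TCP origin)
grip=boxpts([-.0375,-.0935,-.20],[.0375,.0935,-.064],(5,13,9))
fing=np.vstack([boxpts([-.011,-.05,-.064],[.011,-.028,0],(3,3,6)),boxpts([-.011,.028,-.064],[.011,.05,0],(3,3,6))])
cam=np.array([[.08,0,-.147]])+boxpts([-.02]*3,[.02]*3,(3,3,3))
# meter in tool frame (flipped): meter x -> -tool x, mid-plane at tool z = -(GO-DEPTH)
met=boxpts([-.0955+0,-.028,-.028],[.0795,.028,.002],(12,5,4))  # placeholder replaced below
def meterpts():
    mx=np.linspace(-.0875,.0875,15);my=np.linspace(-.028,.028,5);mz=np.linspace(-.015,.015,4)
    P=[]
    for a in mx:
        for b in my:
            for c in mz: P.append([-(a-G),b,-(GO-DEPTH)-c])
    for b in np.linspace(-.013,.013,5):
        for r in(-.0025,.0025):
            for a in(.0985,.1115): P.append([-(a-G),b,-(GO-DEPTH)+r])
    return np.array(P)
met=meterpts()
FR=SEAT-AV*S0
def cab(X): d=X-FR; return np.c_[d@AV,d@LATV+HOOKLAT,X[:,2]]
def dbox(P,lo,hi): 
    d=np.maximum(np.maximum(lo-P,P-hi),0);return np.linalg.norm(d,axis=1).min()
OB={'rail':([0,-.2,.222],[.012,.2,.262]),'roof':([0,-.2,.256],[.19,.2,.262]),'floor':([0,-.2,0],[.19,.2,.010]),'wallR':([0,-.2,0],[.19,-.188,.262]),'wallL':([0,.188,0],[.19,.2,.262]),'pocket':([.1,.055,.06],[.14,.11,.24]),'bench':([-1,-1,-.1],[1,1,0])}
DI=[('dish',np.array([.417,.160]),.045,.018),('jar',np.array([.343,.279]),.028,.07),('timer',np.array([.419,-.102]),.047,.028),('smallm',np.array([.588,-.169]),.07,.03)]
def clear(p,Rm):
    o={}
    for nm,pts in(('grip',grip),('fing',fing),('cam',cam),('met',met)):
        X=p+pts@Rm.T;C=cab(X)
        for k,(lo,hi) in OB.items():
            d=dbox(C,np.array(lo),np.array(hi))
            if d<.03: o[nm+'-'+k]=round(d*1000)
        for k,c,r,h in DI:
            d=np.hypot(np.maximum(np.linalg.norm(X[:,:2]-c,axis=1)-r,0),np.maximum(X[:,2]-h,0)).min()
            if d<.03: o[nm+'-'+k]=round(d*1000)
    return o
E
cat > path3.py <<'E'
from path2 import *; from clear import *
qb2,e,a=ik(*tcp(cr(-.21,.23),-40,66),qb)
def transit(N=16):
    W=[]
    for k in range(1,N+1):
        p,Rm=fk(qa+(qb2-qa)*k/N);t=k/N
        p=p+np.array([-.035,0,.07])*min(1,t/.3,(1-t)/.25) ; W.append((k,p,Rm))
    return W
if __name__=='__main__':
    q=qa
    for w in transit()+entry():
        q=run([w],q,4,False);print(w[0],w[1].round(3),q.round(2),clear(w[1],w[2]))
E
python3 path3.py
```

```text
1 [ 0.491 -0.271  0.286] [ 0.54  0.38 -0.21  1.67  0.16  1.18  1.79] {}
2 [ 0.478 -0.237  0.276] [ 0.44  0.38 -0.19  1.71  0.22  1.21  1.6 ] {}
3 [ 0.463 -0.205  0.269] [ 0.34  0.37 -0.18  1.76  0.29  1.24  1.4 ] {}
4 [ 0.448 -0.177  0.266] [ 0.23  0.36 -0.18  1.81  0.35  1.27  1.2 ] {}
5 [ 0.434 -0.152  0.263] [ 0.13  0.36 -0.18  1.86  0.42  1.3   0.99] {}
6 [ 0.428 -0.129  0.25 ] [ 0.03  0.38 -0.18  1.91  0.49  1.3   0.78] {}
7 [ 0.423 -0.107  0.241] [-0.08  0.4  -0.18  1.95  0.57  1.31  0.57] {'grip-rail': 27, 'grip-roof': 27, 'grip-wallR': 27}
8 [ 0.42  -0.086  0.233] [-0.18  0.42 -0.18  2.    0.64  1.31  0.35] {}
9 [ 0.419 -0.065  0.227] [-0.29  0.44 -0.18  2.04  0.71  1.32  0.14] {}
10 [ 0.419 -0.042  0.223] [-0.39  0.46 -0.18  2.08  0.78  1.32 -0.08] {}
11 [ 0.42  -0.017  0.219] [-0.49  0.48 -0.19  2.12  0.85  1.33 -0.29] {}
12 [0.422 0.01  0.216] [-0.59  0.5  -0.2   2.16  0.92  1.34 -0.51] {}
13 [0.431 0.04  0.195] [-0.69  0.57 -0.19  2.19  1.02  1.32 -0.75] {}
14 [0.439 0.074 0.175] [-0.78  0.64 -0.19  2.22  1.12  1.31 -0.99] {}
15 [0.444 0.11  0.154] [-0.87  0.71 -0.19  2.2
[... 1319 characters left out ...]
': 7}
(-0.02, 0.246, -7.8, 88) [0.665 0.102 0.145] [-0.66  1.07  0.16  2.26  2.43  1.58 -1.79] {'grip-wallR': 26, 'met-roof': 7}
(-0.007, 0.246, -7.8, 88) [0.678 0.1   0.145] [-0.65  1.07  0.17  2.23  2.45  1.56 -1.78] {'grip-wallR': 26, 'met-roof': 7}
(0, 0.246, -7.8, 88) [0.685 0.099 0.145] [-0.65  1.07  0.18  2.22  2.46  1.55 -1.78] {'grip-wallR': 26, 'met-roof': 7}
(0, 0.2226, -7.8, 88) [0.685 0.099 0.121] [-0.64  1.12  0.17  2.2   2.45  1.57 -1.8 ] {'grip-wallR': 26, 'cam-floor': 16, 'cam-bench': 26, 'met-floor': 16, 'met-bench': 26}
(0, 0.2226, -7.8, 84) [0.678 0.1   0.121] [-0.64  1.07  0.16  2.23  2.47  1.5  -1.78] {'grip-wallR': 26, 'cam-floor': 30, 'met-floor': 16, 'met-bench': 26}
```

```bash
cat > path4.py <<'E'
from path2 import run,qa,qb
from clear import *
qb2,e,a=ik(*tcp(cr(-.155,.265),-30,68),qb)
def transit(N=16):
    W=[]
    for k in range(1,N+1):
        p,Rm=fk(qa+(qb2-qa)*k/N);t=k/N
        p=p+np.array([-.05,0,.05])*min(1,t/.3,(1-t)/.25) ; W.append((k,p,Rm))
    return W
def entry():
    W=[]
    for ds,z,yaw,el in((-.145,.235,-30,68),(-.14,.209,-30,68),(-.12,.208,-30,69),(-.09,.216,-28,70),(-.06,.232,-24,72),(-.04,.24,-18,74),(-.03,.246,-10,76),(-.03,.246,-7.8,80),(-.03,.246,-7.8,86),(-.02,.246,-7.8,88),(-.007,.246,-7.8,88),(0,.246,-7.8,88),(0,.2226,-7.8,88),(0,.2226,-7.8,84)):
        W.append(((ds,z,yaw,el),)+tcp(cr(ds,z),yaw,el))
    return W
if __name__=='__main__':
    q=qa
    print(qb2,e,a)
    for w in transit()+entry():
        q=run([w],q,4,False);print(w[0],w[1].round(3),q.round(2),'cr',crown_of(w[1],w[2]).round(3),clear(w[1],w[2]),(np.abs(fk(q)[0]-w[1]).max()).round(4))
E
python3 path4.py
```

```text
[-0.8194  0.7045 -0.2001  2.3413  1.6143  1.3095 -1.4518] 1.061126568879189e-05 3.0031218560821564e-06
1 [ 0.484 -0.279  0.283] [ 0.55  0.38 -0.2   1.68  0.17  1.16  1.8 ] cr [ 0.585 -0.285  0.287] {} 0.0
2 [ 0.465 -0.253  0.27 ] [ 0.45  0.37 -0.18  1.75  0.25  1.18  1.6 ] cr [ 0.566 -0.265  0.268] {} 0.0
3 [ 0.446 -0.23   0.262] [ 0.35  0.35 -0.17  1.81  0.34  1.19  1.4 ] cr [ 0.546 -0.249  0.256] {} 0.0
4 [ 0.429 -0.21   0.257] [ 0.25  0.34 -0.16  1.87  0.42  1.21  1.2 ] cr [ 0.527 -0.235  0.252] {} 0.0
5 [ 0.416 -0.191  0.254] [ 0.15  0.33 -0.15  1.94  0.51  1.22  0.99] cr [ 0.514 -0.221  0.253] {} 0.0
6 [ 0.414 -0.174  0.245] [ 0.05  0.35 -0.15  1.99  0.6   1.23  0.77] cr [ 0.511 -0.205  0.252] {} 0.0
7 [ 0.415 -0.157  0.239] [-0.05  0.37 -0.16  2.04  0.69  1.24  0.55] cr [ 0.511 -0.188  0.256] {} 0.0
8 [ 0.419 -0.139  0.235] [-0.15  0.39 -0.16  2.08  0.78  1.24  0.33] cr [ 0.513 -0.166  0.263] {} 0.0
9 [ 0.426 -0.118  0.232] [-0.25  0.41 -0.16  2.13  0.87  1.25  0.11] cr [ 0.516 -0.14   0.273] {} 0.0
10 [ 0.434 -0.094  0.23 ] [-0.34  0.43 -0.17  2.17  0.96  1.26 -0.11] cr [ 0.51
[... 2398 characters left out ...]
, 'met-roof': 7} 0.0
(-0.007, 0.246, -7.8, 88) [0.678 0.1   0.145] [-0.56  1.05  0.07  2.23  2.48  1.61 -1.71] cr [0.669 0.102 0.246] {'grip-wallR': 26, 'met-roof': 7} 0.0
(0, 0.246, -7.8, 88) [0.685 0.099 0.145] [-0.56  1.05  0.08  2.22  2.49  1.6  -1.7 ] cr [0.676 0.101 0.246] {'grip-wallR': 26, 'met-roof': 7} 0.0
(0, 0.2226, -7.8, 88) [0.685 0.099 0.121] [-0.56  1.11  0.07  2.19  2.49  1.62 -1.72] cr [0.676 0.101 0.223] {'grip-wallR': 26, 'cam-floor': 16, 'cam-bench': 26, 'met-floor': 16, 'met-bench': 26} 0.0
(0, 0.2226, -7.8, 84) [0.678 0.1   0.121] [-0.55  1.06  0.06  2.23  2.5   1.54 -1.7 ] cr [0.676 0.101 0.223] {'grip-wallR': 26, 'cam-floor': 30, 'met-floor': 16, 'met-bench': 26} 0.0
```

```bash
cat > to.py <<'E'
from h import *
def to(p,Rm,label=''):
    s=manip.get_state();Rt=R.from_quat(s['tcp_rot']).as_matrix()
    sh=Rt.T@(np.array(p)-s['position'])*1000;rv=np.degrees(R.from_matrix(Rt.T@Rm).as_rotvec())
    print(label,'shift',np.round(sh,1),'rot',np.round(rv,1),'rows',round(max(np.linalg.norm(sh)/50,np.linalg.norm(rv)/8.59),1))
E
python3 - <<'E'
from to import *; from plan import *
to([.502,-.31,.20],orim(np.radians(1.3),0)@FL)
to([.45,-.15,.35],orim(np.radians(1.3),0))
E
python3 -m jog '[[0,0,0,0,0,-8,88],[0,0,0,0,0,-16,88],[0,0,0,0,0,-24,88],[0,0,0,0,0,-32,88],[0,0,0,0,0,-40,88]]';python3 -m jog '[[0,0,0,0,0,-8,88],[0,0,0,0,0,-16,88],[0,0,0,0,0,-24,88],[0,0,0,0,0,-32,88],[0,0,0,0,0,-40,88]]';python3 log.py; python3 - <<'E'
from to import *; from plan import *
to([.502,-.31,.20],orim(np.radians(1.3),0)@FL)
E
```

```text
shift [ 33.3 320.5 148.2] rot [  12.4  -14.5 -174.8] rows 20.5
 shift [ 17.1 134.1  22.5] rot [-9.5 -8.1  4.1] rows 2.7
time_s: 4.85
position: [0.4161, -0.0224, 0.3901]
tcp_rot: [0.917, 0.385, 0.093, -0.054]
wrist_force: [0.4, 0.0, -0.1]
opening: 0.0886
time_s: 5.35
position: [0.4161, -0.0224, 0.3901]
tcp_rot: [0.729, 0.676, 0.106, -0.019]
wrist_force: [-0.1, 0.3, -0.4]
opening: 0.088
[0.473, -0.072, -0.358, 1.961, -0.231, 1.147, 0.123] [-0.1  0.3 -0.4]
 shift [-310.9   87.9  147.9] rot [ 13.7  -2.3 -95.3] rows 11.2
```

```bash
python3 -m jog '[[-28,8,10,1.2,0,-8,88],[-56,16,20,2.4,0,-16,88],[-84,24,30,3.6,0,-24,88],[-112,32,40,5,0,-32,88],[-140,40,50,6,0,-40,88]]'; python3 - <<'E'
from to import *; from plan import *
to([.502,-.31,.20],orim(np.radians(1.3),0)@FL)
E
```

```text
time_s: 5.85
position: [0.4529, -0.155, 0.3197]
tcp_rot: [0.452, 0.889, 0.071, -0.019]
wrist_force: [-0.4, -0.4, 0.6]
opening: 0.0878
 shift [-165.   -63.6   97.6] rot [  8.5  -2.2 -55.1] rows 6.5
```

```bash
python3 -m jog '[[-25,-9,12,1.2,0,-8,88],[-50,-18,24,2.4,0,-16,88],[-75,-28,36,3.6,0,-24,88],[-100,-38,50,5,-1,-32,88],[-125,-48,62,6.5,-1.5,-40,88]]'; python3 - <<'E'
from to import *; from plan import *
to([.502,-.31,.20],orim(np.radians(1.3),0)@FL)
E
```

```text
time_s: 6.35
position: [0.4896, -0.2731, 0.2404]
tcp_rot: [0.119, 0.993, 0.019, -0.007]
wrist_force: [0.0, 0.1, -0.9]
opening: 0.0879
 shift [-21.6 -34.3  38.8] rot [  2.2  -0.8 -15. ] rows 1.8
```

```bash
python3 -m jog '[[-11,-17,20,1.1,-0.4,-7.5,88],[-21.6,-34.3,38.8,2.2,-0.8,-15,88],[-21.6,-34.3,38.8,2.2,-0.8,-15,88]]'; python3 log.py; python3 - <<'E'
from to import *; from plan import *
to([.502,-.31,.20],orim(np.radians(1.3),0)@FL)
shot('wrist','w3')
E
```

```text
time_s: 6.65
position: [0.5001, -0.3098, 0.1983]
tcp_rot: [-0.008, 1.0, 0.002, -0.002]
wrist_force: [-0.7, -1.3, 0.1]
opening: 0.0877
[0.712, 0.501, -0.315, 1.725, 0.182, 0.949, 1.914] [-0.7 -1.3  0.1]
 shift [-1.9 -0.2 -1.7] rot [ 0.2 -0.2 -0.3] rows 0.1
```

The meter sits centred under the gripper: sides at u≈286–348, bottom end at v≈104, top end at v≈291, crown at v≈306. I'll check it, then descend.

```bash
python3 - <<'E'
from to import *
_,d,po=load('w3')
for u,v,z in((317,103,.028),(319,291,.028),(286,106,.028),(348,106,.028),(289,290,.028),(348,290,.028),(318,304,.015)): print(u,v,onz('wrist',u,v,z,po))
E
python3 -m jog '[[0,0,45,0,0,0,88],[0,0,90,0,0,0,88],[0,0,130,0,0,0,88],[0,0,160,0,0,0,88],[0,0,175,0,0,0,88]]'; python3 log.py
```

```text
317 103 [ 0.4065 -0.3112  0.028 ]
319 291 [ 0.5788 -0.3064  0.028 ]
286 106 [ 0.4093 -0.3373  0.028 ]
348 106 [ 0.4084 -0.2851  0.028 ]
289 290 [ 0.5783 -0.335   0.028 ]
348 290 [ 0.5775 -0.2788  0.028 ]
318 304 [ 0.6    -0.3069  0.015 ]
time_s: 7.2
position: [0.5012, -0.3059, 0.025]
tcp_rot: [-0.008, 1.0, 0.003, -0.001]
wrist_force: [-0.3, -0.4, 0.6]
opening: 0.0881
[0.653, 0.748, -0.245, 1.803, 0.277, 0.629, 1.833] [-0.3 -0.4  0.6]
```

```bash
python3 -m jog '[[0,-3,8,0,0,0,88],[0,-3,14,0,0,0,88],[0,-3,20,0,0,0,88],[0,-3,20,0,0,0,88]]'; python3 -m jog '[[0,0,0,0,0,0,60],[0,0,0,0,0,0,50],[0,0,0,0,0,0,40],[0,0,0,0,0,0,40],[0,0,0,0,0,0,40]]' 30;  python3 log.py
```

```text
time_s: 7.6
position: [0.5025, -0.3104, 0.0064]
tcp_rot: [-0.01, 1.0, 0.002, -0.001]
wrist_force: [-0.4, 0.3, 0.7]
opening: 0.0879
time_s: 8.1
position: [0.5023, -0.3103, 0.0063]
tcp_rot: [-0.01, 1.0, 0.002, -0.001]
wrist_force: [0.0, 0.5, 2.7]
opening: 0.0557
[0.649, 0.782, -0.233, 1.795, 0.286, 0.602, 1.835] [0.  0.5 2.7]
```

```bash
sed -i 's/^G=.008; GO=.019; DEPTH=.006.*/G=.009; GO=.019; DEPTH=.0103/' plan.py; python3 -m jog '[[0,0,-5,0,0,0,40],[0,0,-15,0,0,0,40],[0,0,-30,0,0,0,40],[0,0,-50,0,0,0,40],[0,0,-75,0,0,0,40]]' 35; python3 -m jog '[[0,0,-30,0,0,0,40],[0,0,-60,0,0,0,40],[0,0,-90,0,0,0,40],[0,0,-120,0,0,0,40],[0,0,-150,0,0,0,40]]'; python3 -m jog '[[0,0,-30,0,0,0,40],[0,0,-60,0,0,0,40],[0,0,-70,0,0,0,40],[0,0,-70,0,0,0,40]]'; python3 log.py; python3 - <<'E'
from to import *
p,d,po=shot('wrist','w4')
E
```

```text
time_s: 8.6
position: [0.5021, -0.3104, 0.0823]
tcp_rot: [-0.01, 1.0, 0.002, -0.002]
wrist_force: [-0.1, -0.7, -1.5]
opening: 0.0556
time_s: 9.1
position: [0.5026, -0.3111, 0.2336]
tcp_rot: [-0.01, 1.0, 0.002, -0.001]
wrist_force: [0.2, 0.1, -1.5]
opening: 0.0564
time_s: 9.5
position: [0.5037, -0.3118, 0.3029]
tcp_rot: [-0.01, 1.0, 0.001, -0.0]
wrist_force: [0.3, -0.4, -2.0]
opening: 0.0558
[0.728, 0.4, -0.333, 1.609, 0.137, 1.158, 1.955] [ 0.3 -0.4 -2. ]
```

```bash
python3 - <<'E'
from to import *; from plan import G,GO,DEPTH
_,d,po=load('w4');Rt=R.from_quat(po[1]).as_matrix()
for X in([.0875+G,0,-(GO-DEPTH)-.015],[.0875+G,0,-(GO-DEPTH)+.015],[.0875+G,.028,-.0237],[.0875+G,-.028,-.0237]): print(X,proj('wrist',po[0]+Rt@np.array(X),po))
E
python3 - <<'E'
from path4 import *
from to import to
s=None
from cell import manip
q=manip.get_state()['joint_positions']; 
import numpy as np
np.save('q0.npy',q)
import path4
path4.qa=q
qb2=path4.qb2
W=[]
for k in range(1,17):
    p,Rm=fk(q+(qb2-q)*k/16);t=k/16
    W.append((k,p+np.array([-.05,0,.05])*min(1,t/.3,(1-t)/.15),Rm))
np.savez('W.npz',p=np.array([w[1] for w in W]),R=np.array([w[2] for w in W]))
qq=q
for w in W+entry():
    qq=run([w],qq,4,False);print(w[0],w[1].round(3),qq.round(2),'cr',crown_of(w[1],w[2]).round(3),clear(w[1],w[2]),(np.abs(fk(qq)[0]-w[1]).max()).round(4))
E
```

```text
[0.09649999999999999, 0, -0.0237] (np.float64(317.6457915287381), np.float64(69.90913221468097))
[0.09649999999999999, 0, 0.0063] (np.float64(317.5704165671643), np.float64(79.12011673000248))
[0.09649999999999999, 0.028, -0.0237] (np.float64(402.45021611592637), np.float64(72.72071717907659))
[0.09649999999999999, -0.028, -0.0237] (np.float64(232.80305017507902), np.float64(72.60198065119252))
1 [ 0.486 -0.28   0.284] [ 0.63  0.39 -0.31  1.67  0.21  1.18  1.76] cr [ 0.587 -0.286  0.284] {} 0.0
2 [ 0.469 -0.253  0.271] [ 0.53  0.38 -0.29  1.73  0.29  1.19  1.57] cr [ 0.568 -0.266  0.265] {} 0.0
3 [ 0.451 -0.229  0.263] [ 0.43  0.37 -0.27  1.8   0.37  1.21  1.37] cr [ 0.549 -0.249  0.253] {} 0.0
4 [ 0.434 -0.208  0.257] [ 0.33  0.35 -0.26  1.86  0.45  1.22  1.17] cr [ 0.531 -0.233  0.249] {} 0.0
5 [ 0.422 -0.188  0.254] [ 0.23  0.34 -0.26  1.93  0.54  1.24  0.96] cr [ 0.518 -0.218  0.25 ] {} 0.0
6 [ 0.42  -0.17   0.244] [ 0.13  0.36 -0.26  1.98  0.63  1.24  0.74] cr [ 0.515 -0.203  0.248] {} 0.0
7 [ 0.421 -0.152  0.238] [ 0.03  0.37 -0.26  2.03  0.71  1.25  0.52] cr [ 0.515 -0.184  0.
[... 2680 characters left out ...]
{'grip-wallR': 26, 'met-roof': 7} 0.0
(-0.007, 0.246, -7.8, 88) [0.674 0.101 0.146] [-0.51  1.05  0.01  2.24  2.5   1.64 -1.67] cr [0.669 0.102 0.246] {'grip-wallR': 26, 'met-roof': 7} 0.0
(0, 0.246, -7.8, 88) [0.681 0.1   0.146] [-0.51  1.05  0.02  2.22  2.51  1.63 -1.66] cr [0.676 0.101 0.246] {'grip-wallR': 26, 'met-roof': 7} 0.0
(0, 0.2226, -7.8, 88) [0.681 0.1   0.122] [-0.51  1.1   0.02  2.2   2.5   1.66 -1.68] cr [0.676 0.101 0.223] {'grip-wallR': 26, 'cam-floor': 18, 'cam-bench': 27, 'met-floor': 16, 'met-bench': 26} 0.0
(0, 0.2226, -7.8, 84) [0.674 0.101 0.122] [-0.5   1.05  0.    2.23  2.51  1.58 -1.66] cr [0.676 0.101 0.223] {'grip-wallR': 26, 'met-floor': 16, 'met-bench': 26} 0.0
```

Grip confirmed: opening 55.7 mm, about 2.2 N of weight, and the bottom end's pixels match the expected in-hand pose. Now the transit, with rows worked out from the planned path.

```bash
cat > nxt.py <<'E'
# usage: nxt.py k0 k1 : prints rel poses for transit waypoints k0..k1 of N=24
from path4 import *; import sys
from cell import manip
q0=np.load('q0.npy');N=24
def wp(k):
    t=k/N;p,Rm=fk(q0+(qb2-q0)*t);return p+np.array([-.05,0,.05])*min(1,t/.3,(1-t)/.15),Rm
s=manip.get_state();Rt=R.from_quat(s['tcp_rot']).as_matrix();pr=(s['position'],Rt)
for k in range(int(sys.argv[1]),int(sys.argv[2])+1):
    p,Rm=wp(k);st=np.degrees(np.linalg.norm(R.from_matrix(pr[1].T@Rm).as_rotvec()));pr=(p,Rm)
    print(k,(Rt.T@(p-s['position'])*1000).round(0).astype(int).tolist(),np.degrees(R.from_matrix(Rt.T@Rm).as_rotvec()).round(1).tolist(),'step',st.round(1))
E
python3 nxt.py 1 5
```

```text
1 [10, 22, 12] [2.1, 3.5, 3.0] step 5.1
2 [21, 41, 22] [4.8, 6.6, 5.9] step 5.0
3 [33, 59, 30] [8.0, 9.1, 8.6] step 4.9
4 [44, 76, 36] [11.8, 10.9, 11.2] step 4.9
5 [56, 91, 41] [15.9, 12.0, 13.6] step 4.9
```

```bash
python3 -m jog '[[10,22,12,2.1,3.5,3,40],[21,41,22,4.8,6.6,5.9,40],[33,59,30,8,9.1,8.6,40],[44,76,36,11.8,10.9,11.2,40],[56,91,41,15.9,12,13.6,40]]'; python3 log.py; python3 nxt.py 6 10
```

```text
time_s: 10.05
position: [0.4438, -0.2204, 0.2586]
tcp_rot: [0.108, 0.979, -0.138, -0.106]
wrist_force: [-0.1, 0.6, -2.5]
opening: 0.0557
[0.39, 0.364, -0.265, 1.819, 0.399, 1.214, 1.295] [-0.1  0.6 -2.5]
6 [12, 11, 0] [4.0, -0.0, 2.7] step 4.8
7 [24, 21, 1] [8.1, -0.6, 5.3] step 5.0
8 [29, 34, 4] [12.2, -2.0, 7.9] step 5.0
9 [32, 47, 6] [16.1, -4.2, 10.3] step 5.1
10 [34, 60, 8] [19.6, -7.2, 12.7] step 5.2
```

Tracks the prediction.

```bash
python3 -m jog '[[12,11,0,4,0,2.7,40],[24,21,1,8.1,-0.6,5.3,40],[29,34,4,12.2,-2,7.9,40],[32,47,6,16.1,-4.2,10.3,40],[34,60,8,19.6,-7.2,12.7,40]]'; python3 log.py; python3 nxt.py 11 15
```

```text
time_s: 10.55
position: [0.4209, -0.1583, 0.2401]
tcp_rot: [0.186, 0.928, -0.319, -0.044]
wrist_force: [0.6, 1.2, -2.5]
opening: 0.0559
[0.057, 0.37, -0.256, 2.006, 0.685, 1.249, 0.592] [ 0.6  1.2 -2.5]
11 [4, 12, -4] [2.9, -3.4, 2.7] step 5.2
12 [7, 24, -10] [5.2, -7.5, 5.4] step 5.4
13 [9, 36, -17] [6.8, -12.0, 8.1] step 5.5
14 [11, 49, -26] [7.6, -17.0, 10.7] step 5.7
15 [12, 64, -35] [7.7, -22.2, 13.3] step 5.8
```

```bash
python3 -m jog '[[4,12,-4,2.9,-3.4,2.7,40],[7,24,-10,5.2,-7.5,5.4,40],[9,36,-17,6.8,-12,8.1,40],[11,49,-26,7.6,-17,10.7,40],[12,64,-35,7.7,-22.2,13.3,40]]'; python3 log.py; python3 nxt.py 16 20
```

```text
time_s: 11.05
position: [0.4373, -0.0872, 0.2287]
tcp_rot: [0.224, 0.869, -0.412, 0.16]
wrist_force: [0.1, -0.4, -2.9]
opening: 0.056
[-0.271, 0.435, -0.273, 2.159, 0.974, 1.29, -0.133] [ 0.1 -0.4 -2.9]
16 [1, 13, -13] [-0.7, -5.0, 2.9] step 5.9
17 [3, 27, -28] [-2.4, -10.0, 6.0] step 6.1
18 [5, 42, -45] [-4.9, -14.8, 9.0] step 6.2
19 [8, 57, -63] [-8.2, -19.4, 11.9] step 6.3
20 [13, 73, -82] [-12.2, -23.5, 14.8] step 6.4
```

```bash
python3 -m jog '[[1,13,-13,-0.7,-5,2.9,40],[3,27,-28,-2.4,-10,6,40],[5,42,-45,-4.9,-14.8,9,40],[8,57,-63,-8.2,-19.4,11.9,40],[13,73,-82,-12.2,-23.5,14.8,40]]'; python3 log.py; python3 nxt.py 21 24
```

```text
time_s: 11.55
position: [0.4568, 0.0218, 0.2257]
tcp_rot: [0.226, 0.821, -0.33, 0.407]
wrist_force: [1.0, -0.2, -2.0]
opening: 0.0558
[-0.572, 0.507, -0.328, 2.3, 1.25, 1.353, -0.84] [ 1.  -0.2 -2. ]
21 [6, 27, -10] [-4.4, -3.4, 3.3] step 6.5
22 [14, 60, -18] [-9.5, -6.1, 6.7] step 6.6
23 [24, 92, -26] [-15.0, -8.0, 10.0] step 6.7
24 [36, 124, -37] [-20.9, -9.2, 13.3] step 6.8
```

```bash
python3 -m jog '[[6,27,-10,-4.4,-3.4,3.3,40],[14,60,-18,-9.5,-6.1,6.7,40],[24,92,-26,-15,-8,10,40],[36,124,-37,-20.9,-9.2,13.3,40],[36,124,-37,-20.9,-9.2,13.3,40]]'; python3 log.py; python3 - <<'E'
from to import *; from plan import *
shot('wrist','w5');shot('side','s5')
s=manip.get_state();Rt=R.from_quat(s['tcp_rot']).as_matrix();print('crown',crown_of(s['position'],Rt))
for a in((-.145,.235,-30,68),(-.14,.209,-30,68),(-.12,.208,-30,69)): to(*tcp(cr(*a[:2]),*a[2:]),a)
E
```

```text
time_s: 12.05
position: [0.4961, 0.1375, 0.166]
tcp_rot: [0.213, 0.803, -0.145, 0.538]
wrist_force: [0.5, -0.0, -1.5]
opening: 0.0556
[-0.727, 0.721, -0.329, 2.329, 1.616, 1.389, -1.431] [ 0.5 -0.  -1.5]
crown [0.5225 0.1201 0.2646]
(-0.145, 0.235, -30, 68) shift [24.4  5.5 18.7] rot [-0.3 -0.1  0.2] rows 0.6
(-0.14, 0.209, -30, 68) shift [46.7  7.6 32.7] rot [-0.3 -0.1  0.2] rows 1.2
(-0.12, 0.208, -30, 69) shift [40.5 15.2 52. ] rot [-0.3 -1.1  0.2] rows 1.4
```

The meter stands nose-up in front of the cabinet with its loop at side (225,238). I'll check the computed crown against the side and top images, and take the tip and rail positions again for relative accuracy.

```bash
python3 - <<'E'
from to import *; from plan import *
shot('top','t5')
s=manip.get_state();Rt=R.from_quat(s['tcp_rot']).as_matrix();c=crown_of(s['position'],Rt);print('crown',c,proj('side',c),proj('top',c))
print('top of crown wire', proj('side',c+[0,0,.0025]))
crop('s5',150,170,280,300,6,'c_s5');crop('t5',150,90,270,210,6,'c_t5')
E
```

```text
crown [0.5227 0.1197 0.2654] (np.float64(224.28755832900993), np.float64(232.0810976403648)) (np.float64(213.62969990362984), np.float64(204.67870388591965))
top of crown wire (np.float64(224.18647127640207), np.float64(231.02717964797674))
```

```bash
python3 - <<'E'
from to import *; from plan import *
t=lambda x,y,k,x0,y0:((x+.5)/k-.5+x0,(y+.5)/k-.5+y0)
s=manip.get_state();Rt=R.from_quat(s['tcp_rot']).as_matrix();c=crown_of(s['position'],Rt)
a=tri([ray('top',*t(375,682,6,150,90)),ray('side',*t(442,369,6,150,170))]);print('crown img',a,'FK',c,'bias',a[0]-c)
b=tri([ray('top',*t(454,370,6,150,90)),ray('side',*t(211,288,6,150,170))]);print('tip cap centre',b)
# rod bottom (seat) in side view, lowest point ~ (207,322): on hook plane
X=onplane('side',*t(205,318,6,150,170),b[0],LATV);print('seat-ish low pt',X)
Y=onplane('top',*t(454,370,6,150,90),np.array([0,0,.236]),np.array([0,0,1.]));print(Y)
# clamp front-face rod exit: side crop (158,242)
Z=onplane('side',*t(158,242,6,150,170),b[0],LATV);print('rod exit',Z,'dist to tip',(Z-b[0])@AV)
# rail: front top edge / lower edge check
for u,v in((0,505),(575,255)): print('front rail top edge',onz('side',*t(u,v,6,150,170),.262), ((onz('side',*t(u,v,6,150,170),.262)-SEAT)@AV+.118))
for u,v in((0,545),(690,668)): print('front top edge(top cam)',((onz('top',*t(u,v,6,150,90),.262)-SEAT)@AV+.118))
E
```

```text
crown img (array([0.5247, 0.1223, 0.2685]), [np.float64(0.0014139468653005026), np.float64(0.001413946865300572)]) FK [0.5227 0.1197 0.2654] bias [0.002  0.0026 0.0031]
tip cap centre (array([0.6693, 0.1012, 0.2346]), [np.float64(0.0010324235263980872), np.float64(0.001032423526398061)])
seat-ish low pt [0.6787 0.0999 0.2178]
[0.6681 0.1002 0.236 ]
rod exit [0.7059 0.0961 0.2384] dist to tip 0.03700449983241036
front rail top edge [0.5801 0.2605 0.262 ] 0.0017973495277922164
front rail top edge [0.5506 0.0324 0.262 ] 0.003540306484481351
front top edge(top cam) 0.0002493691675625048
front top edge(top cam) -0.005836910716916999
```

```bash
sed -i 's/SEAT=np.array(\[.6755,.1007,.216\])/SEAT=np.array([.6748,.0988,.216])/' kin.py; cat > e.py <<'E'
# e.py ds z yaw el [ds z yaw el ...]: rel poses + clearances + crown now
import sys
from clear import *; from cell import manip
s=manip.get_state();Rt=R.from_quat(s['tcp_rot']).as_matrix();c=crown_of(s['position'],Rt)
print('t',s['time_s'],'crown ds',round((c-SEAT)@AV*1000,1),'lat',round((c-SEAT)@LATV*1000,1),'z',round(c[2]*1000,1),'tilt',np.degrees(np.arccos(-Rt[2,0])).round(1),'yaw',np.degrees(np.arctan2(Rt[1,2],Rt[0,2])).round(1),'F',s['wrist_force'].round(1),'M',s['moment'].round(2),'q',s['joint_positions'].round(2),'op',round(s['opening'],4))
a=list(map(float,sys.argv[1:]))
for i in range(0,len(a),4):
    p,Rm=tcp(cr(a[i],a[i+1]),a[i+2],a[i+3])
    print(a[i:i+4],(Rt.T@(p-s['position'])*1000).round(1).tolist(),np.degrees(R.from_matrix(Rt.T@Rm).as_rotvec()).round(1).tolist(),clear(p,Rm))
E
python3 e.py -.148 .235 -30 68 -.143 .222 -30 68 -.14 .208 -30 68
```

```text
t 12.2 crown ds -153.5 lat 0.1 z 265.4 tilt 22.0 yaw -30.4 F [ 0.2 -0.2 -1.4] M [ 0.6   0.9  -0.02] q [-0.72  0.71 -0.33  2.33  1.61  1.39 -1.43] op 0.0558
[-0.148, 0.235, -30.0, 68.0] [26.2, 2.4, 16.2] [-0.3, -0.0, 0.1] {'met-rail': 19, 'met-roof': 30}
[-0.143, 0.222, -30.0, 68.0] [36.6, 4.4, 25.4] [-0.3, -0.0, 0.1] {'cam-jar': 26, 'met-rail': 17, 'met-dish': 21}
[-0.14, 0.208, -30.0, 68.0] [48.5, 5.6, 33.2] [-0.3, -0.0, 0.1] {'cam-jar': 14, 'met-rail': 19, 'met-bench': 20, 'met-dish': 10}
```

```bash
python3 -m jog '[[13,1,8,0,0,0,40],[26,2.5,16,-0.2,0,0,40],[37,4.5,25.5,-0.3,0,0,40],[48.5,5.6,33,-0.3,0,0,40],[48.5,5.6,33,-0.3,0,0,40]]'; python3 e.py -.13 .207 -30 68 -.12 .206 -30 69 -.105 .206 -29 69 -.095 .209 -28 70 -.085 .215 -28 70
```

```text
time_s: 12.7
position: [0.5113, 0.1327, 0.112]
tcp_rot: [0.215, 0.801, -0.145, 0.54]
wrist_force: [0.0, -0.8, -1.1]
opening: 0.0559
t 12.7 crown ds -139.3 lat 0.3 z 208.0 tilt 22.0 yaw -30.1 F [ 0.  -0.8 -1.1] M [ 0.64  0.97 -0.01] q [-0.72  0.87 -0.29  2.29  1.7   1.4  -1.53] op 0.0559
[-0.13, 0.207, -30.0, 68.0] [-2.4, 3.3, 8.5] [-0.1, -0.0, -0.0] {'cam-jar': 16, 'met-rail': 14, 'met-bench': 19, 'met-dish': 12}
[-0.12, 0.206, -30.0, 69.0] [-5.1, 7.1, 19.2] [-0.1, -1.0, -0.0] {'cam-jar': 22, 'met-rail': 13, 'met-bench': 17, 'met-dish': 17}
[-0.105, 0.206, -29.0, 69.0] [-10.3, 12.3, 32.1] [-1.0, -1.0, -0.4] {'met-rail': 13, 'met-bench': 17, 'met-dish': 30}
[-0.095, 0.209, -28.0, 70.0] [-16.8, 15.6, 41.3] [-1.9, -2.0, -0.7] {'met-rail': 11, 'met-floor': 19, 'met-bench': 19}
[-0.085, 0.215, -28.0, 70.0] [-25.8, 19.4, 47.6] [-1.9, -2.0, -0.7] {'met-rail': 16, 'met-floor': 17, 'met-bench': 25}
```

```bash
python3 -m jog '[[-2.4,3.3,8.5,0,0,0,40],[-5,7,19,-0.1,-1,0,40],[-10.3,12.3,32,-1,-1,-0.4,40],[-16.8,15.6,41.3,-1.9,-2,-0.7,40],[-25.8,19.4,47.6,-1.9,-2,-0.7,40]]'; python3 e.py -.075 .222 -26 71 -.06 .23 -24 72 -.05 .236 -21 73 -.042 .241 -17 74 -.036 .245 -13 75
```

```text
time_s: 13.2
position: [0.5683, 0.123, 0.1189]
tcp_rot: [0.198, 0.795, -0.138, 0.557]
wrist_force: [-0.3, -0.6, -2.6]
opening: 0.0558
t 13.2 crown ds -84.5 lat 0.5 z 215.9 tilt 19.9 yaw -27.9 F [-0.3 -0.6 -2.6] M [ 0.6   0.92 -0.01] q [-0.66  0.87 -0.21  2.24  1.84  1.37 -1.48] op 0.0558
[-0.075, 0.222, -26.0, 71.0] [-9.0, 1.9, 8.1] [-1.8, -0.9, -0.7] {'met-rail': 16, 'met-floor': 21}
[-0.06, 0.23, -24.0, 72.0] [-21.6, 6.3, 20.4] [-3.7, -1.9, -1.3] {'grip-rail': 29, 'met-rail': 20, 'met-roof': 23, 'met-floor': 28}
[-0.05, 0.236, -21.0, 73.0] [-30.7, 8.8, 29.0] [-6.5, -2.9, -2.2] {'grip-rail': 23, 'met-rail': 30, 'met-roof': 17}
[-0.042, 0.241, -17.0, 74.0] [-38.3, 10.4, 36.3] [-10.4, -3.9, -3.4] {'grip-rail': 20, 'met-roof': 12}
[-0.036, 0.245, -13.0, 75.0] [-44.3, 11.6, 42.2] [-14.2, -4.9, -4.5] {'grip-rail': 18, 'met-roof': 8}
```

```bash
python3 -m jog '[[-9,2,8,-1.8,-0.9,-0.7,40],[-21.6,6.3,20.4,-3.7,-1.9,-1.3,40],[-30.7,8.8,29,-6.5,-2.9,-2.2,40],[-37,10.4,36,-10.4,-3.9,-3.4,40],[-37,10.4,36,-10.4,-3.9,-3.4,40]]'; python3 e.py -.04 .239 -12 76 -.04 .239 -7.8 79 -.04 .24 -7.8 83 -.036 .241 -7.8 86 -.036 .241 -7.8 88; python3 - <<'E'
from to import *
shot('side','s6');shot('top','t6');crop('s6',140,170,270,300,6,'c_s6');crop('t6',150,90,270,210,6,'c_t6')
E
```

```text
time_s: 13.7
position: [0.6139, 0.1086, 0.1421]
tcp_rot: [0.119, 0.79, -0.09, 0.595]
wrist_force: [0.3, -0.8, -1.2]
opening: 0.0558
t 13.7 crown ds -42.7 lat -1.7 z 240.7 tilt 16.0 yaw -17.1 F [ 0.3 -0.8 -1.2] M [ 0.39  1.11 -0.05] q [-0.59  0.86 -0.12  2.31  2.17  1.38 -1.54] op 0.0558
[-0.04, 0.239, -12.0, 76.0] [0.6, 0.7, 6.3] [-4.9, -2.0, -1.3] {'grip-rail': 26, 'met-roof': 14}
[-0.04, 0.239, -7.8, 79.0] [-0.2, 0.4, 11.6] [-9.1, -5.0, -2.2] {'grip-wallR': 26, 'met-roof': 14}
[-0.04, 0.24, -7.8, 83.0] [-2.6, 1.5, 18.1] [-9.1, -8.9, -1.9] {'grip-wallR': 26, 'met-roof': 13}
[-0.036, 0.241, -7.8, 86.0] [-6.0, 3.0, 26.6] [-9.2, -11.9, -1.6] {'grip-wallR': 26, 'met-roof': 12}
[-0.036, 0.241, -7.8, 88.0] [-7.1, 3.6, 29.9] [-9.2, -13.9, -1.5] {'grip-wallR': 26, 'met-roof': 12}
```

Loop is inside under the roof. Its crown is at side crop (342,300) and top crop (442,452); the tip is at (271,287) and (454,370). Now the relative measurement.

```bash
python3 - <<'E'
from to import *; from plan import *
t=lambda x,y,k,x0,y0:((x+.5)/k-.5+x0,(y+.5)/k-.5+y0)
s=manip.get_state();Rt=R.from_quat(s['tcp_rot']).as_matrix();c=crown_of(s['position'],Rt)
a=tri([ray('top',*t(442,453,6,150,90)),ray('side',*t(341,301,6,140,170))]);b=tri([ray('top',*t(454,370,6,150,90)),ray('side',*t(271,287,6,140,170))])
print(a,c,b);bias=a[0]-c;print('bias',bias,'AV',bias@AV,'LAT',bias@LATV)
d=b[0]-a[0];print('tip - crown: AV %.4f LAT %.4f z %.4f'%(d@AV,d@LATV,d[2]))
print('FK crown ds',(c-SEAT)@AV,'-> seat in FK frame ds', (c-SEAT)@AV+d@AV+.007,'lat',(c-SEAT)@LATV+d@LATV)
E
```

```text
(array([0.6293, 0.1026, 0.2453]), [np.float64(7.340199841613802e-06), np.float64(7.3401998417727196e-06)]) [0.632  0.1054 0.24  ] (array([0.6692, 0.1011, 0.2351]), [np.float64(0.0010663139292953325), np.float64(0.001066313929295323)])
bias [-0.0026 -0.0028  0.0053] AV -0.0022368480094169647 LAT -0.0031437056508528474
tip - crown: AV 0.0397 LAT 0.0040 z -0.0103
FK crown ds -0.04331573641659837 -> seat in FK frame ds 0.003366394235456615 lat 0.004692378860479968
```

```bash
python3 -m jog '[[0.6,0.7,6.3,-4.9,-2,-1.3,40],[-0.2,0.4,11.6,-9.1,-5,-2.2,40],[-2.6,1.5,18,-9.1,-8.9,-1.9,40],[-5,2,24,-9.2,-11.9,-1.6,40],[-5,2,24,-9.2,-11.9,-1.6,40]]'; python3 e.py -.036 .241 -7.8 86 -.02 .241 -7.8 86; python3 - <<'E'
from to import *
shot('side','s7');shot('top','t7');crop('s7',140,170,270,300,6,'c_s7');crop('t7',180,110,260,190,8,'c_t7')
E
```

```text
time_s: 14.3
position: [0.6377, 0.1073, 0.1379]
tcp_rot: [0.05, 0.73, -0.044, 0.68]
wrist_force: [0.0, 0.6, -2.8]
opening: 0.056
t 14.3 crown ds -39.3 lat 3.1 z 238.3 tilt 4.1 yaw -7.6 F [ 0.   0.6 -2.8] M [0.23 1.2  0.05] q [-0.56  1.05 -0.02  2.3   2.44  1.67 -1.7 ] op 0.056
[-0.036, 0.241, -7.8, 86.0] [-3.0, -3.4, 3.4] [0.2, -0.1, -0.1] {'grip-wallR': 26, 'met-roof': 12}
[-0.02, 0.241, -7.8, 86.0] [-4.1, -3.4, 19.3] [0.2, -0.1, -0.1] {'grip-wallR': 26, 'met-roof': 12}
```

```bash
python3 - <<'E'
from to import *; from plan import *
t=lambda x,y,k,x0,y0:((x+.5)/k-.5+x0,(y+.5)/k-.5+y0)
s=manip.get_state();Rt=R.from_quat(s['tcp_rot']).as_matrix();c=crown_of(s['position'],Rt)
a=tri([ray('top',*t(346,432,8,180,110)),ray('side',*t(325,306,6,140,170))]);b=tri([ray('top',*t(365,336,8,180,110)),ray('side',*t(271,287,6,140,170))])
for n,x in(('crown img',a[0]),('crown FK',c),('tip',b[0])): print(n,'ds %.1f lat %.1f z %.1f'%((x-SEAT)@AV*1e3,(x-SEAT)@LATV*1e3,x[2]*1e3),proj('side',x),proj('top',x))
print(a[1],b[1])
E
```

```text
crown img ds -40.6 lat 0.6 z 242.1 (np.float64(194.11296571181396), np.float64(220.65136221249003)) (np.float64(222.60964316900362), np.float64(163.3341241203255))
crown FK ds -39.6 lat 3.0 z 239.3 (np.float64(193.0298585240934), np.float64(222.01946758308537)) (np.float64(221.90131730792518), np.float64(163.06608139895113))
tip ds -6.6 lat 1.7 z 235.4 (np.float64(185.3540071934145), np.float64(217.53276585541096)) (np.float64(224.84352738537), np.float64(151.18053879305444))
[np.float64(0.0007751548673434608), np.float64(0.0007751548673433725)] [np.float64(0.0013107283637584053), np.float64(0.0013107283637582893)]
```

```bash
sed -i 's/def cr(ds,z,lat=0)/def cr(ds,z,lat=.002)/' plan.py; python3 e.py -.036 .2445 -7.8 87 -.02 .2445 -7.8 88 -.01 .2445 -7.8 88 .001 .2445 -7.8 88
```

```text
t 14.4 crown ds -39.6 lat 3.0 z 239.3 tilt 4.2 yaw -7.6 F [-0.2  0.1 -1.6] M [0.21 1.23 0.01] q [-0.56  1.05 -0.02  2.3   2.44  1.67 -1.7 ] op 0.0556
[-0.036, 0.2445, -7.8, 87.0] [-5.7, -1.3, 5.3] [0.2, -1.2, -0.2] {'grip-wallR': 28, 'met-roof': 9}
[-0.02, 0.2445, -7.8, 88.0] [-7.1, -1.4, 23.0] [0.2, -2.2, -0.2] {'grip-wallR': 28, 'met-roof': 9}
[-0.01, 0.2445, -7.8, 88.0] [-7.8, -1.4, 33.0] [0.2, -2.2, -0.2] {'grip-wallR': 28, 'met-roof': 9}
[0.001, 0.2445, -7.8, 88.0] [-8.6, -1.5, 44.0] [0.2, -2.2, -0.2] {'grip-wallR': 28, 'met-roof': 9}
```

```bash
python3 -m jog '[[-4,-1,2,0.2,-0.6,-0.2,40],[-5.8,-1.3,5.3,0.2,-1.2,-0.2,40],[-6.4,-1.4,14,0.2,-1.7,-0.2,40],[-7.1,-1.4,23,0.2,-2.2,-0.2,40],[-7.1,-1.4,23,0.2,-2.2,-0.2,40]]'; python3 e.py -.02 .2445 -7.8 88  .001 .2445 -7.8 88; python3 - <<'E'
from to import *
shot('side','s8');shot('top','t8');crop('s8',150,190,230,270,8,'c_s8');crop('t8',180,110,260,190,8,'c_t8')
E
```

```text
time_s: 14.9
position: [0.6613, 0.1019, 0.1448]
tcp_rot: [0.049, 0.717, -0.048, 0.694]
wrist_force: [-1.9, 0.8, -1.4]
opening: 0.0557
t 14.9 crown ds -19.2 lat 1.3 z 245.0 tilt 1.9 yaw -7.8 F [-1.9  0.8 -1.4] M [0.18 1.12 0.2 ] q [-0.55  1.06  0.01  2.25  2.46  1.67 -1.69] op 0.0557
[-0.02, 0.2445, -7.8, 88.0] [0.6, 0.8, -1.0] [-0.0, 0.1, 0.0] {'grip-wallR': 28, 'met-roof': 9}
[0.001, 0.2445, -7.8, 88.0] [-0.1, 0.8, 20.0] [-0.0, 0.1, 0.0] {'grip-wallR': 28, 'met-roof': 9}
```

```bash
python3 -m jog '[[0.3,0.5,3,0,0,0,40],[0.2,0.5,7,0,0,0,40],[0.1,0.5,11,0,0,0,40],[0,0.5,15,0,0,0,40],[0,0.5,19.5,0,0,0,40]]';python3 -m jog '[[0,0,0,0,0,0,40]]'; python3 e.py 0 .2226 -7.8 88; python3 - <<'E'
from to import *
shot('side','s9');shot('top','t9');crop('s9',150,190,230,270,8,'c_s9');crop('t9',180,110,260,190,8,'c_t9')
E
```

```text
time_s: 15.5
position: [0.6793, 0.0996, 0.1432]
tcp_rot: [0.048, 0.718, -0.048, 0.693]
wrist_force: [-4.5, -0.0, -2.2]
opening: 0.0559
time_s: 15.6
position: [0.6796, 0.0996, 0.1433]
tcp_rot: [0.049, 0.718, -0.048, 0.693]
wrist_force: [-3.3, 0.5, -4.9]
opening: 0.0557
t 15.6 crown ds -0.5 lat 1.6 z 243.6 tilt 2.0 yaw -7.8 F [-3.3  0.5 -4.9] M [ 0.31  1.43 -0.07] q [-0.53  1.06  0.03  2.22  2.49  1.63 -1.67] op 0.0557
[0.0, 0.2226, -7.8, 88.0] [20.9, 0.6, 1.3] [-0.0, -0.0, 0.1] {'grip-wallR': 28, 'cam-floor': 18, 'cam-bench': 27, 'met-floor': 16, 'met-bench': 26}
```

Contact was felt (−4.5 N) and the loop stopped while the tool went on, so the meter pivoted in the pads. The cause is geometric. The hook is 25 mm tall from tip to seat underside and the opening is only 19 mm, so an upright meter hits the seat with its end. It has to pass over the tip tilted by about 45°. I'll model the in-hand pivot and plan that.

```bash
cat > plan.py <<'E'
from kin import *
G=.009; OFF=.0103; GP=.019
try: DEL=float(open('del.txt').read())
except Exception: DEL=0.
FL=np.diag([-1,-1,1.])
LATV=np.array([-AV[1],AV[0],0])
def axes(d=None):
    d=np.radians(DEL if d is None else d);m=np.array([-np.cos(d),0,np.sin(d)]);n=np.array([-np.sin(d),0,-np.cos(d)]);return m,n
def mframe(d=None):
    m,n=axes(d);o=np.array([0,0,-GP])-n*OFF-m*G;return o,m,n   # o: meter mid-plane centre (tool frame)
def ctool(d=None): o,m,n=mframe(d);return o+m*.109
def tori(yaw,el): return orim(np.radians(yaw),el)@FL
def tcp(crown,yaw,el,d=None): Rm=tori(yaw,el);return crown-Rm@ctool(d),Rm
def cr(ds,z,lat=.002): c=SEAT+AV*ds+LATV*lat; c[2]=z; return c
def crown_of(p,Rr,d=None): return p+Rr@ctool(d)
E
python3 - <<'E'
import re
s=open('clear.py').read()
a=s.index('def meterpts');b=s.index('met=meterpts()')
s=s[:a]+'''def meterpts(d=None):
    o,m,n=mframe(d);y=np.array([0,1.,0]);P=[]
    for a in np.linspace(-.0875,.0875,15):
        for b in np.linspace(-.028,.028,5):
            for c in np.linspace(-.015,.015,4): P.append(o+m*a+y*b+n*c)
    for b in np.linspace(-.013,.013,5):
        for r in(-.0025,.0025):
            for a in(.0985,.1115): P.append(o+m*a+y*b+n*r)
    return np.array(P)
'''+s[b:]
s=s.replace('met=boxpts([-.0955+0,-.028,-.028],[.0795,.028,.002],(12,5,4))  # placeholder replaced below\n','')
open('clear.py','w').write(s)
e=open('e.py').read().replace("'tilt',np.degrees(np.arccos(-Rt[2,0])).round(1)","'el',np.degrees(np.arccos(-Rt[2,2])).round(1),'mtilt',np.degrees(np.arccos((Rt@axes()[0])[2])).round(1)")
open('e.py','w').write(e)
E
echo -11 > del.txt
cat > simp.py <<'E'
# simp.py ds z yaw el ... simulate controller from present joints, report clearances
import sys
from clear import *; from path2 import run
from cell import manip
def simp(q,a,d=None,n=4,quiet=False):
    for x in a:
        p,Rm=tcp(cr(*x[:2],*(x[4:5])),x[2],x[3],d);q=run([(0,p,Rm)],q,n,False)
        if not quiet: print(x,'tau',round(90-x[3]+(DEL if d is None else d)),p.round(3),q.round(2),clear(p,Rm),'err',np.abs(fk(q)[0]-p).max().round(4))
    return q
if __name__=='__main__':
    a=list(map(float,sys.argv[1:]));q=manip.get_state()['joint_positions']
    simp(q,[a[i:i+4] for i in range(0,len(a),4)])
E
python3 e.py; python3 simp.py -.03 .243 -7.8 88 -.04 .243 -7.8 80 -.045 .241 -12 70 -.05 .237 -18 65 -.06 .231 -25 62 -.085 .214 -30 60 -.11 .208 -33 60 -.13 .21 -34 60 -.145 .235 -35 60 -.16 .27 -38 60
```

```text
t 15.7 crown ds -20.0 lat 1.6 z 244.4 el 88.0 mtilt 9.0 yaw -7.8 F [-3.2 -0.1 -3.7] M [ 0.36  1.5  -0.12] q [-0.53  1.06  0.03  2.22  2.49  1.63 -1.67] op 0.0557
[-0.03, 0.243, -7.8, 88.0] tau -9 [0.67  0.102 0.142] [-0.53  1.06  0.03  2.24  2.48  1.65 -1.69] {'grip-wallR': 28, 'met-roof': 10} err 0.0
[-0.04, 0.243, -7.8, 80.0] tau -1 [0.646 0.105 0.14 ] [-0.53  0.95 -0.01  2.32  2.47  1.5  -1.65] {'grip-rail': 29, 'grip-wallR': 28, 'met-roof': 10} err 0.0
[-0.045, 0.241, -12.0, 70.0] tau 9 [0.623 0.109 0.137] [-0.54  0.81 -0.07  2.34  2.33  1.26 -1.54] {'grip-rail': 17, 'met-roof': 12} err 0.0
[-0.05, 0.237, -18.0, 65.0] tau 14 [0.609 0.113 0.134] [-0.58  0.75 -0.1   2.3   2.12  1.14 -1.44] {'grip-rail': 13, 'met-roof': 16} err 0.0
[-0.06, 0.231, -25.0, 62.0] tau 17 [0.595 0.118 0.129] [-0.62  0.73 -0.13  2.25  1.9   1.1  -1.36] {'grip-rail': 14, 'met-rail': 19, 'met-roof': 22, 'met-floor': 29} err 0.0
[-0.085, 0.214, -30.0, 60.0] tau 19 [0.568 0.125 0.113] [-0.65  0.75 -0.16  2.23  1.75  1.12 -1.35] {'met-rail': 15, 'met-floor': 14, 'met-bench': 23} err 0.0
[-0.11, 0.208, -33.0, 60.0] tau 19 [0.544 0.13  0.107] [-0.69  0.77 -0.19  2.23  1.66  1.15 -1.38] {'met-rail': 11, 'met-floor': 26, 'met-bench': 17, 'met-dish': 29} err 0.0
[-0.13, 0.21, -34.0, 60.0] tau 19 [0.525 0.133 0.109] [-0.72  0.76 -0.2   2.24  1.61  1.18 -1.39] {'met-rail': 11, 'met-bench': 19, 'met-dish': 14} err 0.0
[-0.145, 0.235, -35.0, 60.0] tau 19 [0.51  0.135 0.134] [-0.73  0.7  -0.23  2.26  1.54  1.19 -1.35] {'met-rail': 14, 'met-roof': 27} err 0.0
[-0.16, 0.27, -38.0, 60.0] tau 19 [0.496 0.138 0.169] [-0.75  0.62 -0.25  2.25  1.42  1.22 -1.27] {'met-rail': 22, 'met-roof': 24} err 0.0
```

```bash
cat > s1.py <<'E'
from simp import *
q=manip.get_state()['joint_positions']
q=simp(q,[(-.03,.243,-7.8,88),(-.04,.243,-7.8,80),(-.045,.241,-12,70),(-.05,.237,-18,65),(-.06,.231,-25,62),(-.085,.214,-30,60),(-.11,.208,-33,60),(-.13,.21,-34,60),(-.145,.235,-35,60),(-.16,.27,-38,60)],quiet=True)
for c,yaw,el in(([.50,.08,.30],-36,60),([.50,.02,.30],-30,58),([.50,-.06,.30],-25,56),([.51,-.13,.29],-18,54),([.53,-.2,.27],-10,52),([.55,-.27,.24],-3,50),([.555,-.309,.19],1.3,46),([.555,-.309,.17],1.3,45),([.555,-.309,.155],1.3,45)):
    p,Rm=tcp(np.array(c),yaw,el);q=run([(0,p,Rm)],q,6,False);X=p+met@Rm.T
    print(c,yaw,el,p.round(3),q.round(2),'metmin z',X[:,2].min().round(3),clear(p,Rm),np.abs(fk(q)[0]-p).max().round(4),'elb',elbow(q)[0].round(2))
# flat, delta 45
G_=np.array([.4935,-.3098,0])
for d,el,z in((45,45,0.015),):
    m=np.array([np.cos(.0227),np.sin(.0227),0]);c=G_+m*.109;c[2]=.0155
    p,Rm=tcp(c,1.3,el,d);q=run([(0,p,Rm)],q,12,False);print('flat',p.round(3),q.round(2),np.abs(fk(q)[0]-p).max().round(4));fp=p+fing@Rm.T;gp=p+grip@Rm.T;cp=p+cam@Rm.T;print('finger min z',fp[:,2].min(),gp[:,2].min(),cp[:,2].min())
E
python3 s1.py
```

```text
[0.5, 0.08, 0.3] -36 60 [0.479 0.095 0.199] [-0.71  0.5  -0.25  2.37  1.46  1.18 -1.26] metmin z 0.109 {} 0.0 elb [0.2  0.14 0.79]
[0.5, 0.02, 0.3] -30 58 [0.475 0.035 0.2  ] [-0.57  0.39 -0.24  2.4   1.7   1.06 -1.29] metmin z 0.111 {} 0.0542 elb [0.18 0.09 0.81]
[0.5, -0.06, 0.3] -25 56 [ 0.47  -0.046  0.201] [-0.29  0.23 -0.2   2.4   2.06  0.88 -1.29] metmin z 0.113 {} 0.1273 elb [0.12 0.01 0.83]
[0.51, -0.13, 0.29] -18 54 [ 0.476 -0.119  0.193] [ 0.1   0.18 -0.13  2.4   2.7   0.72 -1.41] metmin z 0.106 {} 0.1678 elb [ 0.09 -0.03  0.84]
[0.53, -0.2, 0.27] -10 52 [ 0.491 -0.193  0.174] [ 0.49  0.35 -0.09  2.4   3.39  0.69 -1.6 ] metmin z 0.088 {} 0.0889 elb [ 0.14 -0.1   0.82]
[0.55, -0.27, 0.24] -3 50 [ 0.507 -0.268  0.145] [ 0.75  0.51 -0.1   2.38  3.89  0.64 -1.75] metmin z 0.061 {} 0.0 elb [ 0.17 -0.19  0.78]
[0.555, -0.309, 0.19] 1.3 46 [ 0.506 -0.31   0.099] [ 0.84  0.62 -0.1   2.25  4.14  0.59 -1.84] metmin z 0.017 {'met-bench': 17} 0.0 elb [ 0.18 -0.24  0.75]
[0.555, -0.309, 0.17] 1.3 45 [ 0.504 -0.31   0.079] [ 0.83  0.66 -0.09  2.24  4.11  0.59 -1.81] metmin z -0.001 {'met-bench': 0} 0.0 elb [ 0.19 -0.25  0.74]
[0.555, -0.309, 0.155] 1.3 45 [ 0.504 -0.31   0.064] [ 0.82  0.7  -0.08  2.24  4.08  0.61 -1.76] metmin z -0.016 {'met-bench': 0} 0.0 elb [ 0.21 -0.25  0.73]
flat [ 0.516 -0.309  0.012] [ 0.78  0.83 -0.05  2.2   3.97  0.68 -1.65] 0.0
finger min z 0.004586796564403551 0.031103300858899074 0.031456854249492336
```

```bash
cat > s2.py <<'E'
from simp import *
q=manip.get_state()['joint_positions']
q=simp(q,[(-.03,.243,-7.8,88),(-.04,.243,-7.8,80),(-.045,.241,-12,70),(-.05,.237,-18,65),(-.06,.231,-25,62),(-.085,.214,-30,60),(-.11,.208,-33,60),(-.13,.21,-34,60),(-.145,.235,-35,60),(-.16,.27,-38,60)],quiet=True)
q0=np.load('q0.npy');N=24
qb2=np.array([-.8194,.7045,-.2001,2.3413,1.6143,1.3095,-1.4518])
def wp(k):
    t=k/N;p,Rm=fk(q0+(qb2-q0)*t);return p+np.array([-.05,0,.07])*min(1,t/.3,(1-t)/.15),Rm
for k in range(22,7,-2):
    p,Rm=wp(k);q=run([(0,p,Rm)],q,6,False);X=p+met@Rm.T
    print(k,'e',np.degrees(np.arccos(-Rm[2,2])).round(),'head',np.degrees(np.arctan2(Rm[1,2],Rm[0,2])).round(),p.round(3),q.round(2),'metmin z',X[:,2].min().round(3),clear(p,Rm),np.abs(fk(q)[0]-p).max().round(4))
for c,yaw,el in(([.55,-.25,.25],-8,32),([.555,-.30,.21],1.3,40),([.555,-.309,.19],1.3,45),([.555,-.309,.17],1.3,45)):
    p,Rm=tcp(np.array(c),yaw,el);q=run([(0,p,Rm)],q,8,False);X=p+met@Rm.T
    print(c,yaw,el,p.round(3),q.round(2),'metmin z',X[:,2].min().round(3),clear(p,Rm),np.abs(fk(q)[0]-p).max().round(4),'elb',elbow(q)[0].round(2))
m=np.array([np.cos(.0227),np.sin(.0227),0]);c=np.array([.4935,-.3098,0])+m*.109;c[2]=.0155
p,Rm=tcp(c,1.3,45,45);q=run([(0,p,Rm)],q,12,False);print('flat',p.round(3),q.round(2),np.abs(fk(q)[0]-p).max().round(4))
E
python3 s2.py
```

```text
22 e 66.0 head -42.0 [0.481 0.075 0.21 ] [-0.74  0.57 -0.22  2.33  1.41  1.3  -1.11] metmin z 0.114 {} 0.0
20 e 63.0 head -55.0 [0.459 0.019 0.244] [-0.66  0.45 -0.2   2.31  1.22  1.3  -0.78] metmin z 0.149 {} 0.0
18 e 60.0 head -66.0 [ 0.453 -0.03   0.245] [-0.55  0.42 -0.17  2.25  1.11  1.28 -0.5 ] metmin z 0.156 {} 0.0
16 e 55.0 head -78.0 [ 0.444 -0.072  0.247] [-0.44  0.4  -0.14  2.19  1.    1.27 -0.21] metmin z 0.166 {'grip-rail': 30} 0.0
14 e 50.0 head -89.0 [ 0.433 -0.107  0.249] [-0.32  0.37 -0.12  2.13  0.88  1.26  0.08] metmin z 0.181 {} 0.0
12 e 44.0 head -99.0 [ 0.425 -0.136  0.252] [-0.19  0.35 -0.11  2.07  0.76  1.25  0.37] metmin z 0.198 {} 0.0
10 e 38.0 head -109.0 [ 0.421 -0.161  0.259] [-0.06  0.33 -0.1   2.    0.64  1.24  0.66] metmin z 0.219 {} 0.0
8 e 31.0 head -119.0 [ 0.421 -0.185  0.27 ] [ 0.07  0.31 -0.09  1.93  0.51  1.24  0.96] metmin z 0.243 {} 0.0
[0.55, -0.25, 0.25] -8 32 [ 0.481 -0.24   0.173] [ 1.02  0.33 -0.6   2.29 -0.02  0.19  1.95] metmin z 0.105 {} 0.0367 elb [ 0.07 -0.15  0.82]
[0.555, -0.3, 0.21] 1.3 40 [ 0.496 -0.301  0.124] [ 1.43  0.66 -0.87  2.21  0.12  0.19  2.28] metmin z 0.048 {} 0.0573 elb [ 0.02 -0.31  0.74]
[0.555, -0.309, 0.19] 1.3 45 [ 0.504 -0.31   0.099] [ 1.5   0.77 -0.89  2.23  0.3   0.19  2.22] metmin z 0.019 {'met-bench': 19} 0.0885 elb [ 0.   -0.35  0.7 ]
[0.555, -0.309, 0.17] 1.3 45 [ 0.504 -0.31   0.079] [ 1.43  0.76 -0.79  2.23  0.59  0.19  1.92] metmin z -0.001 {'met-bench': 0} 0.1182 elb [ 0.03 -0.35  0.71]
flat [ 0.516 -0.309  0.012] [ 1.56  1.2  -1.02  2.16  2.59  0.37  0.21] 0.0
```

```bash
cat > s3.py <<'E'
from simp import *
q=manip.get_state()['joint_positions']
q=simp(q,[(-.03,.243,-7.8,88),(-.04,.243,-7.8,80),(-.045,.241,-12,70),(-.05,.237,-18,65),(-.06,.231,-25,62),(-.085,.214,-30,60),(-.11,.208,-33,60),(-.13,.21,-34,60),(-.145,.235,-35,60),(-.16,.27,-38,60)],quiet=True)
H=-80
def rep(p,Rm,q,t,d=None):
    X=p+meterpts(d)@Rm.T
    print(t,p.round(3),q.round(2),'crown',crown_of(p,Rm,d).round(3),'metmin z',X[:,2].min().round(3),clear(p,Rm),np.abs(fk(q)[0]-p).max().round(4),'wr',elbow(q)[1].round(2))
for c,yaw,el in(([.495,.10,.27],-50,56),([.49,.05,.26],-65,50),([.485,.0,.22],H,45),([.485,-.03,.18],H,45),([.485,-.03,.165],H,45)):
    p,Rm=tcp(np.array(c),yaw,el);q=run([(0,p,Rm)],q,8,False);rep(p,Rm,q,(c,yaw,el))
C=np.array([.475,.015,0.0155]);h=np.radians(H);m=np.array([np.cos(h),np.sin(h),0])
import plan
for g,d,el in((.009,45,45),(-.015,45,45)):
    plan.G=g;p,Rm=tcp(C+m*.109,H,el,d);q=run([(0,p,Rm)],q,12,False);rep(p,Rm,q,('flat',g),d);print((p+fing@Rm.T)[:,2].min())
# return with delta=45,g=-.015
import clear as CL
CL.met[:]=meterpts(45)
for c,yaw,el in(([.495,-.08,.12],H,50),([.49,-.03,.2],-70,55),([.49,.03,.27],-60,62),([.50,.08,.28],-50,70),([.51,.11,.27],-42,76)):
    p,Rm=tcp(np.array(c),yaw,el,45);q=run([(0,p,Rm)],q,8,False);rep(p,Rm,q,(c,yaw,el),45)
np.save('qret.npy',q)
for x in((-.145,.24,-40,80),(-.14,.215,-40,82),(-.12,.208,-38,84),(-.09,.208,-35,86),(-.06,.22,-30,88),(-.04,.235,-22,88),(-.025,.2435,-14,88),(-.018,.2435,-7.8,88),(-.007,.2435,-7.8,88),(0,.2435,-7.8,88),(0,.2226,-7.8,88)):
    p,Rm=tcp(cr(*x[:2]),x[2],x[3],45);q=run([(0,p,Rm)],q,8,False);rep(p,Rm,q,x,45)
# let-down pivot: crown fixed, delta decreases
for d,el in((35,86),(25,83),(15,80),(5,78),(-5,76),(-14,76)):
    p,Rm=tcp(cr(0,.2226),-7.8,el,d);CL.met[:]=meterpts(d);q=run([(0,p,Rm)],q,8,False);rep(p,Rm,q,('down',d,el,90-el+d),d)
E
python3 s3.py
```

```text
([0.495, 0.1, 0.27], -50, 56) [0.474 0.125 0.171] [-0.71  0.6  -0.27  2.17  1.2   1.24 -1.2 ] crown [0.495 0.1   0.27 ] metmin z 0.083 {} 0.0 wr [0.3  0.33 0.35]
([0.49, 0.05, 0.26], -65, 50) [0.472 0.089 0.165] [-0.6   0.59 -0.25  2.08  1.01  1.22 -1.14] crown [0.49 0.05 0.26] metmin z 0.081 {'grip-rail': 17, 'grip-roof': 26} 0.0 wr [0.37 0.32 0.37]
([0.485, 0.0, 0.22], -80, 45) [0.476 0.05  0.129] [-0.49  0.65 -0.21  2.    0.88  1.17 -1.15] crown [0.485 0.    0.22 ] metmin z 0.049 {'grip-rail': 0, 'grip-roof': 7} 0.0 wr [0.44 0.28 0.36]
([0.485, -0.03, 0.18], -80, 45) [0.476 0.02  0.089] [-0.46  0.71 -0.18  2.04  0.95  1.09 -1.21] crown [ 0.485 -0.03   0.18 ] metmin z 0.009 {'grip-rail': 3, 'grip-roof': 14, 'fing-wallR': 29, 'met-wallR': 29, 'met-bench': 9} 0.0 wr [0.44 0.25 0.32]
([0.485, -0.03, 0.165], -80, 45) [0.476 0.02  0.074] [-0.47  0.74 -0.17  2.04  0.97  1.07 -1.23] crown [ 0.485 -0.03   0.165] metmin z -0.006 {'grip-rail': 8, 'grip-roof': 20, 'fing-wallR': 29, 'met-wallR': 29, 'met-bench': 0} 0.0 wr [0.44 0.25 0.31]
('flat', 0.009) [ 0.479 -0.007  0.012] [-0.45  0.86 -0.
[... 3967 characters left out ...]
 28, 'cam-dish': 24, 'met-floor': 28} 0.0 wr [0.31 0.15 0.17]
('down', 5, 78, 17) [0.648 0.105 0.103] [-0.72  1.05  0.2   2.3   2.45  1.39 -1.83] crown [0.675 0.101 0.223] metmin z 0.03 {'grip-wallR': 28, 'cam-dish': 23, 'met-floor': 20} 0.0 wr [0.33 0.15 0.17]
('down', -5, 76, 9) [0.664 0.102 0.097] [-0.7   1.03  0.21  2.27  2.49  1.32 -1.81] crown [0.675 0.101 0.223] metmin z 0.026 {'grip-wallR': 28, 'met-floor': 16, 'met-bench': 26} 0.0 wr [0.35 0.15 0.18]
('down', -14, 76, 0) [0.683 0.1   0.094] [-0.68  1.03  0.23  2.23  2.51  1.29 -1.8 ] crown [0.675 0.101 0.223] metmin z 0.026 {'grip-wallR': 28, 'cam-floor': 28, 'cam-bench': 28, 'met-floor': 16, 'met-bench': 26} 0.0 wr [0.37 0.14 0.17]
```

```bash
cat > s4.py <<'E'
from simp import *
import plan, clear as CL
EXIT=[(-.03,.243,-7.8,88),(-.04,.243,-7.8,80),(-.045,.241,-12,70),(-.05,.237,-18,65),(-.06,.231,-25,62),(-.085,.214,-30,60),(-.11,.208,-33,60),(-.13,.21,-34,60),(-.145,.235,-35,60),(-.16,.27,-38,60)]
H=-100;C=np.array([.465,-.245,0.0155]);h=np.radians(H);M=np.array([np.cos(h),np.sin(h),0])
def rep(p,Rm,q,t,d=None):
    CL.met[:]=meterpts(d);X=p+CL.met@Rm.T
    print(t,p.round(3),q.round(2),'crown',crown_of(p,Rm,d).round(3),'metmin z',X[:,2].min().round(3),clear(p,Rm),np.abs(fk(q)[0]-p).max().round(4))
MID=[([.445,.06,.24],-55,56),([.44,-.0,.25],-72,52),([.435,-.06,.25],-85,48),([.44,-.12,.24],-95,45),([.455,-.17,.18],H,45)]   # TCP poses
if __name__=='__main__':
    q=manip.get_state()['joint_positions']
    q=simp(q,EXIT,quiet=True)
    for c,yaw,el in MID:
        p,Rm=np.array(c),tori(yaw,el);q=run([(0,p,Rm)],q,8,False);rep(p,Rm,q,(c,yaw,el))
    for c,yaw,el in(([.455,-.25,.18],H,45),([.455,-.25,.165],H,45)):
        p,Rm=tcp(np.array(c),yaw,el);q=run([(0,p,Rm)],q,8,False);rep(p,Rm,q,(c,yaw,el))
    for g,d,el in((.009,45,45),(-.003,45,45)):
        plan.G=g;p,Rm=tcp(C+M*.109,H,el,d);q=run([(0,p,Rm)],q,12,False);rep(p,Rm,q,('flat',g),d)
    for c,yaw,el in(([.455,-.2,.15],H,48),([.44,-.13,.25],-95,50),([.43,-.06,.28],-85,52),([.43,-.0,.27],-72,57),([.435,.06,.25],-58,64),([.445,.12,.22],-46,72),([.455,.15,.20],-36,78)):
        p,Rm=np.array(c),tori(yaw,el);q=run([(0,p,Rm)],q,8,False);rep(p,Rm,q,(c,yaw,el),45)
    for x in((-.155,.25,-32,80),(-.145,.22,-32,82),(-.135,.206,-32,84),(-.12,.206,-32,84),(-.09,.208,-30,86),(-.06,.22,-26,88),(-.04,.235,-20,88),(-.025,.2435,-14,88),(-.015,.2435,-12,88),(-.007,.2435,-12,88),(0,.2435,-10,88),(0,.2226,-10,88)):
        p,Rm=tcp(cr(*x[:2]),x[2],x[3],45);q=run([(0,p,Rm)],q,8,False);rep(p,Rm,q,x,45)
    for d,el in((35,86),(25,83),(15,80),(5,78),(-5,76),(-14,76)):
        p,Rm=tcp(cr(0,.2226),-7.8,el,d);q=run([(0,p,Rm)],q,8,False);rep(p,Rm,q,('down',d,el,90-el+d),d)
E
python3 s4.py
```

```text
([0.445, 0.06, 0.24], -55, 56) [0.445 0.06  0.24 ] [-0.66  0.39 -0.26  2.25  1.1   1.26 -1.09] crown [0.464 0.033 0.339] metmin z 0.152 {} 0.0
([0.44, -0.0, 0.25], -72, 52) [ 0.44 -0.    0.25] [-0.54  0.37 -0.19  2.17  0.93  1.28 -1.02] crown [ 0.452 -0.038  0.346] metmin z 0.164 {} 0.0
([0.435, -0.06, 0.25], -85, 48) [ 0.435 -0.06   0.25 ] [-0.41  0.36 -0.12  2.12  0.83  1.25 -0.96] crown [ 0.439 -0.106  0.343] metmin z 0.167 {'grip-rail': 23, 'grip-roof': 23, 'grip-wallR': 28} 0.0
([0.44, -0.12, 0.24], -95, 45) [ 0.44 -0.12  0.24] [-0.29  0.38 -0.05  2.07  0.78  1.21 -0.91] crown [ 0.436 -0.171  0.331] metmin z 0.159 {'grip-rail': 27, 'grip-roof': 27, 'grip-wallR': 27} 0.0
([0.455, -0.17, 0.18], -100, 45) [ 0.455 -0.17   0.18 ] [-0.21  0.52  0.01  2.04  0.83  1.1  -0.96] crown [ 0.446 -0.22   0.271] metmin z 0.099 {'grip-rail': 24, 'grip-roof': 24, 'grip-wallR': 24} 0.0
([0.455, -0.25, 0.18], -100, 45) [ 0.464 -0.2    0.089] [-0.18  0.71  0.05  2.04  0.93  0.94 -1.09] crown [ 0.455 -0.25   0.18 ] metmin z 0.009 {'grip-wallR': 27, 'cam-wallR': 24, 'met-bench': 9, 'met-timer': 0, 'me
[... 4199 characters left out ...]
} 0.0
('down', 15, 80, 25) [0.637 0.106 0.122] [-0.73  1.03  0.19  2.33  2.43  1.44 -1.83] crown [0.675 0.101 0.223] metmin z 0.038 {'grip-wallR': 28, 'met-floor': 28} 0.0
('down', 5, 78, 17) [0.651 0.104 0.115] [-0.71  1.01  0.2   2.3   2.46  1.38 -1.81] crown [0.675 0.101 0.223] metmin z 0.03 {'grip-wallR': 28, 'met-floor': 20} 0.0
('down', -5, 76, 9) [0.666 0.102 0.109] [-0.69  0.99  0.21  2.27  2.5   1.31 -1.79] crown [0.675 0.101 0.223] metmin z 0.026 {'grip-wallR': 28, 'met-floor': 16, 'met-bench': 26} 0.0
('down', -14, 76, 0) [0.683 0.1   0.106] [-0.67  1.    0.22  2.24  2.52  1.28 -1.78] crown [0.675 0.101 0.223] metmin z 0.026 {'grip-wallR': 28, 'met-floor': 16, 'met-bench': 26} 0.0
```

Whole plan simulates feasibly: exit, lay the meter flat on free bench at tool pitch 45° so it pivots, re-grip, and re-enter with the meter tilted about 45° relative to a level tool. First, back out.

```bash
python3 e.py -.025 .244 -7.8 88 -.035 .243 -7.8 84 -.04 .242 -8 78 -.045 .241 -12 72 -.05 .237 -17 66
```

```text
t 15.7 crown ds -20.0 lat 1.6 z 244.4 el 88.0 mtilt 9.0 yaw -7.8 F [-3.2 -0.1 -3.7] M [ 0.36  1.5  -0.12] q [-0.53  1.06  0.03  2.22  2.49  1.63 -1.67] op 0.0557
[-0.025, 0.244, -7.8, 88.0] [0.6, 0.6, -5.0] [-0.0, -0.0, 0.1] {'grip-wallR': 28, 'met-roof': 9}
[-0.035, 0.243, -7.8, 84.0] [3.7, 0.6, -22.0] [-0.0, 4.0, 0.1] {'grip-wallR': 28, 'met-roof': 10}
[-0.04, 0.242, -8.0, 78.0] [6.5, 0.5, -37.7] [0.2, 10.0, 0.1] {'grip-rail': 27, 'grip-wallR': 28, 'met-roof': 11}
[-0.045, 0.241, -12.0, 72.0] [8.1, 0.9, -53.5] [4.1, 16.0, 0.8] {'grip-rail': 20, 'met-roof': 12}
[-0.05, 0.237, -17.0, 66.0] [11.7, 3.0, -69.1] [9.0, 21.9, 2.1] {'grip-rail': 15, 'met-roof': 16}
```

```bash
python3 -m jog '[[0.3,0,-3,0,0,0,40],[0.6,0.3,-8,0,0,0,40],[3.7,0.6,-22,0,4,0,40],[6.5,0.5,-37.7,0.2,10,0.1,40]]'; python3 e.py; python3 - <<'E'
from to import *
shot('side','s10');crop('s10',140,180,260,280,6,'c_s10')
E
```

```text
time_s: 16.1
position: [0.6415, 0.1056, 0.1373]
tcp_rot: [0.054, 0.776, -0.044, 0.627]
wrist_force: [1.4, -0.7, -1.0]
opening: 0.0556
t 16.1 crown ds -40.3 lat 2.4 z 241.1 el 77.9 mtilt 1.1 yaw -8.0 F [ 1.4 -0.7 -1. ] M [ 0.27  1.11 -0.01] q [-0.54  0.93 -0.02  2.32  2.46  1.46 -1.63] op 0.0556
```

```bash
python3 - <<'E'
from h import *; import plan
s=manip.get_state();Rt=R.from_quat(s['tcp_rot']).as_matrix()
for d in(-5,-8,-11,-14): c=plan.crown_of(s['position'],Rt,d);print(d,proj('side',c),'img',(340.5/6-.5+140,248.5/6-.5+180),c)
E
python3 e.py -.045 .24 -12 72 -.05 .236 -17 66 -.06 .229 -25 62 -.075 .218 -28 60 -.09 .211 -31 60
```

```text
-5 (np.float64(191.01761243665536), np.float64(219.5502891221281)) img (196.25, 220.91666666666666) [0.6444 0.1052 0.2413]
-8 (np.float64(192.2827328664027), np.float64(220.0366905590116)) img (196.25, 220.91666666666666) [0.6393 0.1059 0.2423]
-11 (np.float64(193.58161860186135), np.float64(220.64314849479692)) img (196.25, 220.91666666666666) [0.6342 0.1066 0.2431]
-14 (np.float64(194.91061291140375), np.float64(221.36883717915782)) img (196.25, 220.91666666666666) [0.629  0.1073 0.2437]
t 16.15 crown ds -41.3 lat 2.2 z 243.1 el 77.6 mtilt 1.4 yaw -7.9 F [-2.3 -0.6  0.9] M [ 0.24  1.06 -0.06] q [-0.54  0.92 -0.03  2.33  2.46  1.45 -1.62] op 0.0557
[-0.045, 0.24, -12.0, 72.0] [6.1, 0.0, -12.8] [3.9, 5.6, 1.0] {'grip-rail': 21, 'met-roof': 13}
[-0.05, 0.236, -17.0, 66.0] [12.4, 2.1, -27.5] [8.6, 11.6, 2.8] {'grip-rail': 16, 'met-roof': 17}
[-0.06, 0.229, -25.0, 62.0] [21.4, 6.2, -42.2] [16.1, 15.5, 5.9] {'grip-rail': 15, 'met-rail': 20, 'met-roof': 24, 'met-floor': 27}
[-0.075, 0.218, -28.0, 60.0] [35.2, 8.5, -57.6] [18.8, 17.4, 7.3] {'grip-rail': 26, 'met-rail': 19, 'met-floor': 17, 'met-bench': 27}
[-0.09, 0.211, -31.0, 60.0] [45.2, 9.7, -70.2] [21.6, 17.4, 8.3] {'met-rail': 12, 'met-floor': 12, 'met-bench': 20}
```

```bash
echo -14 > del.txt; python3 e.py -.048 .238 -12 70 -.052 .234 -17 64 -.062 .226 -25 59 -.078 .214 -28 58 -.09 .209 -31 58
```

```text
t 16.15 crown ds -46.6 lat 2.2 z 243.7 el 77.6 mtilt 1.6 yaw -7.9 F [-2.3 -0.6  0.9] M [ 0.24  1.06 -0.06] q [-0.54  0.92 -0.03  2.33  2.46  1.45 -1.62] op 0.0557
[-0.048, 0.238, -12.0, 70.0] [9.4, -0.1, -13.6] [3.9, 7.6, 1.1] {'grip-rail': 21, 'met-roof': 15}
[-0.052, 0.234, -17.0, 64.0] [15.6, 1.9, -27.4] [8.6, 13.6, 3.0] {'grip-rail': 16, 'met-roof': 19, 'met-floor': 29}
[-0.062, 0.226, -25.0, 59.0] [25.8, 6.4, -43.8] [15.9, 18.5, 6.3] {'grip-rail': 16, 'met-rail': 20, 'met-roof': 27, 'met-floor': 24}
[-0.078, 0.214, -28.0, 58.0] [40.8, 8.1, -58.2] [18.7, 19.4, 7.6] {'grip-rail': 28, 'met-rail': 23, 'met-floor': 12, 'met-bench': 22}
[-0.09, 0.209, -31.0, 58.0] [48.1, 9.2, -68.4] [21.5, 19.3, 8.7] {'met-rail': 14, 'met-floor': 8, 'met-bench': 17}
```

```bash
python3 -m jog '[[9.4,0,-13.6,3.9,7.6,1.1,40],[15.6,1.9,-27.4,8.6,13.6,3,40],[22,4.5,-37,12.5,16.5,4.8,40],[28,6.5,-45,15.9,18.5,6.3,40],[39,8,-57,18.7,19.4,7.6,40]]'; python3 e.py -.09 .211 -30 58 -.105 .209 -32 57 -.12 .209 -34 57 -.135 .213 -35 57 -.15 .24 -36 57
```

```text
time_s: 16.65
position: [0.5814, 0.1226, 0.1144]
tcp_rot: [0.215, 0.845, -0.117, 0.475]
wrist_force: [0.9, -0.2, -1.4]
opening: 0.0557
t 16.65 crown ds -74.0 lat 2.0 z 216.6 el 58.6 mtilt 17.4 yaw -28.1 F [ 0.9 -0.2 -1.4] M [0.57 0.85 0.07] q [-0.63  0.73 -0.15  2.22  1.8   1.07 -1.33] op 0.0557
[-0.09, 0.211, -30.0, 58.0] [12.9, -5.6, -10.9] [1.6, 0.6, 0.6] {'met-rail': 12, 'met-floor': 10, 'met-bench': 19}
[-0.105, 0.209, -32.0, 57.0] [22.4, -9.9, -23.6] [3.3, 1.6, 1.6] {'met-rail': 10, 'met-floor': 23, 'met-bench': 18}
[-0.12, 0.209, -34.0, 57.0] [29.7, -14.2, -35.6] [5.0, 1.6, 2.7] {'met-rail': 10, 'met-bench': 18, 'met-dish': 21}
[-0.135, 0.213, -35.0, 57.0] [33.5, -19.0, -49.6] [5.8, 1.6, 3.2] {'met-rail': 11, 'met-bench': 22, 'met-dish': 14}
[-0.15, 0.24, -36.0, 57.0] [17.7, -23.7, -75.6] [6.7, 1.6, 3.8] {'met-rail': 14, 'met-roof': 27}
```

```bash
python3 -m jog '[[12.9,-5.6,-10.9,1.6,0.6,0.6,40],[22.4,-9.9,-23.6,3.3,1.6,1.6,40],[29.7,-14.2,-35.6,5,1.6,2.7,40],[33.5,-19,-49.6,5.8,1.6,3.2,40],[18,-24,-76,6.7,1.6,3.8,40]]'; python3 - <<'E'
from to import *; from plan import *
for c,y,e in (([.465,.11,.21],-46,56),([.445,.06,.25],-55,56),([.44,0,.26],-70,52)): to(c,tori(y,e),(c,y,e))
E
python3 log.py
```

```text
time_s: 17.15
position: [0.5024, 0.1351, 0.1356]
tcp_rot: [0.269, 0.837, -0.15, 0.452]
wrist_force: [0.1, 0.2, -0.8]
opening: 0.0556
([0.465, 0.11, 0.21], -46, 56) shift [-53.5 -42.9 -53.5] rot [8.2 0.9 5.9] rows 1.7
([0.445, 0.06, 0.25], -55, 56) shift [-93.9 -95.4 -64.1] rot [15.7  1.  10.9] rows 3.0
([0.44, 0, 0.26], -70, 52) shift [-118.9 -147.   -43.2] rot [27.5  4.9 20.2] rows 4.0
[-0.723, 0.662, -0.237, 2.252, 1.486, 1.146, -1.292] [ 0.1  0.2 -0.8]
```

```bash
python3 -m jog '[[-27,-21,-27,4,0.4,3,40],[-53,-43,-53,8.2,0.9,5.9,40],[-94,-95,-64,15.7,1,10.9,40],[-105,-120,-55,21.5,3,15.5,40],[-119,-147,-43,27.5,4.9,20.2,40]]'; python3 log.py; python3 - <<'E'
from to import *; from plan import *
for c,y,e in (([.437,-.04,.26],-78,50),([.435,-.08,.26],-86,48),([.44,-.13,.24],-95,46),([.448,-.17,.19],-100,45)): to(c,tori(y,e),(c,y,e))
E
```

```text
time_s: 17.65
position: [0.4403, -0.0014, 0.2624]
tcp_rot: [0.518, 0.735, -0.25, 0.358]
wrist_force: [0.9, 0.9, -2.6]
opening: 0.0559
[-0.545, 0.335, -0.186, 2.177, 0.932, 1.276, -0.984] [ 0.9  0.9 -2.6]
([0.437, -0.04, 0.26], -78, 50) shift [-20.  -16.1  29.1] rot [6.1 1.8 4.7] rows 0.9
([0.435, -0.08, 0.26], -86, 48) shift [-42.9 -31.5  58.1] rot [12.2  3.8  9.9] rows 1.9
([0.44, -0.13, 0.24], -95, 46) shift [-57.3 -43.8 108.8] rot [18.8  5.7 16.1] rows 3.0
([0.448, -0.17, 0.19], -100, 45) shift [-43.  -49.9 171.4] rot [22.4  6.6 19.6] rows 3.7
```

```bash
cat > edge.py <<'E'
from to import *; from plan import *
H=-100;M=np.array([np.cos(np.radians(H)),np.sin(np.radians(H)),0]);C=np.array([.452,-.265,0.]);E0=C-.0875*M
def edge_tool(d): o,m,n=mframe(d);return o-m*.0875-n*.015
def pose(d,el,z): Rm=tori(H,el);e=E0.copy();e[2]=z;return e-Rm@edge_tool(d),Rm
if __name__=='__main__':
    import sys
    a=list(map(float,sys.argv[1:]))
    for i in range(0,len(a),3): to(*pose(*a[i:i+3]),a[i:i+3])
    s=manip.get_state();Rt=R.from_quat(s['tcp_rot']).as_matrix();print('edge now',s['position']+Rt@edge_tool(DEL),s['wrist_force'].round(1),s['position'].round(3),'op',round(s['opening'],4))
E
python3 -m jog '[[-20,-16,29,6.1,1.8,4.7,40],[-43,-31.5,58,12.2,3.8,9.9,40],[-50,-38,83,15.5,4.7,13,40],[-57,-44,109,18.8,5.7,16.1,40],[-43,-50,150,22.4,6.6,19.6,40]]'; python3 log.py; python3 edge.py -14 45 .04 -14 45 .015 -14 45 .004
```

```text
time_s: 18.15
position: [0.4454, -0.1542, 0.2031]
tcp_rot: [0.708, 0.593, -0.292, 0.248]
wrist_force: [0.9, 1.0, -1.4]
opening: 0.0558
[-0.249, 0.471, 0.006, 2.051, 0.787, 1.147, -0.953] [ 0.9  1.  -1.4]
[-14.0, 45.0, 0.04] shift [ 13.5  25.4 101. ] rot [ 0.2  0.  -0.2] rows 2.1
[-14.0, 45.0, 0.015] shift [ 31.2  25.3 118.7] rot [ 0.2  0.  -0.2] rows 2.5
[-14.0, 45.0, 0.004] shift [ 38.9  25.3 126.5] rot [ 0.2  0.  -0.2] rows 2.7
edge now [ 0.4529 -0.1135  0.1208] [ 0.9  1.  -1.4] [ 0.445 -0.154  0.203] op 0.0558
```

```bash
python3 -m jog '[[0,10,40,0,0,0,40],[5,20,75,0.2,0,-0.2,40],[13.5,25.4,101,0.2,0,-0.2,40],[31,25.3,118.5,0.2,0,-0.2,40],[39,25.3,126.5,0.2,0,-0.2,40]]'; python3 -m jog '[[0,0,0,0,0,0,40]]' 10; python3 edge.py -14 45 0 -5 45 0 5 45 0 15 45 0 25 45 0; python3 - <<'E'
from to import *
shot('side','s11'); crop('s11',230,190,390,310,5,'c_s11')
E
```

```text
time_s: 18.65
position: [0.4571, -0.219, 0.0833]
tcp_rot: [0.705, 0.596, -0.297, 0.245]
wrist_force: [-4.4, -5.6, 30.6]
opening: 0.0559
time_s: 18.75
position: [0.4577, -0.2185, 0.0839]
tcp_rot: [0.705, 0.596, -0.296, 0.245]
wrist_force: [-0.0, 0.6, -2.3]
opening: 0.0562
[-14.0, 45.0, 0.0] shift [0.6 2.4 1.6] rot [-0.1  0.2  0.5] rows 0.1
[-5.0, 45.0, 0.0] shift [-5.8  2.4 15.9] rot [-0.1  0.2  0.5] rows 0.3
[5.0, 45.0, 0.0] shift [-10.1   2.4  32.8] rot [-0.1  0.2  0.5] rows 0.7
[15.0, 45.0, 0.0] shift [-11.5   2.4  50.1] rot [-0.1  0.2  0.5] rows 1.0
[25.0, 45.0, 0.0] shift [-9.8  2.5 67.4] rot [-0.1  0.2  0.5] rows 1.4
edge now [ 0.464  -0.1778  0.0015] [-0.   0.6 -2.3] [ 0.458 -0.219  0.084] op 0.0562
```

```bash
python3 -m jog '[[-2,1,5,0,0.1,0.2,40],[-4,2,10,0,0.2,0.4,40],[-6,2.4,16,0,0.2,0.5,40],[-8,2.4,24,0,0.2,0.5,40],[-10,2.4,32.8,0,0.2,0.5,40]]' 8; echo 5 > del.txt; python3 edge.py 15 45 0 25 45 0 32 45 0 38 45 0 45 45 0
```

```text
time_s: 19.3
position: [0.456, -0.2488, 0.068]
tcp_rot: [0.708, 0.594, -0.292, 0.245]
wrist_force: [0.0, -0.2, -0.1]
opening: 0.0564
[15.0, 45.0, 0.0] shift [-1.6 -1.2 17.5] rot [ 0.  -0.2 -0.1] rows 0.4
[25.0, 45.0, 0.0] shift [-0.  -1.2 34.8] rot [ 0.  -0.2 -0.1] rows 0.7
[32.0, 45.0, 0.0] shift [ 2.8 -1.2 46.7] rot [ 0.  -0.2 -0.1] rows 0.9
[38.0, 45.0, 0.0] shift [ 6.4 -1.2 56.5] rot [ 0.  -0.2 -0.1] rows 1.1
[45.0, 45.0, 0.0] shift [11.9 -1.2 67.4] rot [ 0.  -0.2 -0.1] rows 1.4
edge now [ 0.4685 -0.1786  0.0003] [ 0.  -0.2 -0.1] [ 0.456 -0.249  0.068] op 0.0564
```

```bash
python3 -m jog '[[-0.8,-1,9,0,0,0,40],[-1.6,-1.2,17.5,0,-0.1,0,40],[-1,-1.2,26,0,-0.2,0,40],[0,-1.2,34.8,0,-0.2,-0.1,40],[0,-1.2,34.8,0,-0.2,-0.1,40]]' 8; echo 25 > del.txt; python3 edge.py 32 45 0 38 45 0 45 45 0;python3 - <<'E'
from to import *
shot('side','s12'); crop('s12',230,190,390,310,5,'c_s12')
E
```

```text
time_s: 19.8
position: [0.4496, -0.273, 0.0427]
tcp_rot: [0.707, 0.594, -0.294, 0.246]
wrist_force: [-0.6, -0.3, -1.5]
opening: 0.0558
[32.0, 45.0, 0.0] shift [ 2.6  1.  11.1] rot [-0.1  0.1  0.1] rows 0.2
[38.0, 45.0, 0.0] shift [ 6.3  1.  20.9] rot [-0.1  0.1  0.1] rows 0.4
[45.0, 45.0, 0.0] shift [11.8  1.1 31.8] rot [-0.1  0.1  0.1] rows 0.7
edge now [ 0.466  -0.179  -0.0008] [-0.6 -0.3 -1.5] [ 0.45  -0.273  0.043] op 0.0558
```

```bash
python3 -m jog '[[1.3,0.5,5.5,0,0,0,40],[2.6,1,11,0,0,0,40],[4.5,1,16,0,0,0,40],[6.3,1,21,0,0,0,40],[9,1,26.5,0,0,0,40]]' 8; python3 -m jog '[[1.4,0,2.6,0,0,0,40],[2.8,0,5.3,0,0,0,40],[2.8,0,5.3,0,0,0,40]]'; echo 45 > del.txt; python3 edge.py 45 45 0;python3 - <<'E'
from to import *
shot('side','s13'); crop('s13',230,190,390,310,5,'c_s13')
E
```

```text
time_s: 20.35
position: [0.4495, -0.2847, 0.018]
tcp_rot: [0.707, 0.594, -0.293, 0.246]
wrist_force: [-0.6, 1.5, -0.8]
opening: 0.0559
time_s: 20.65
position: [0.4489, -0.2864, 0.0124]
tcp_rot: [0.707, 0.594, -0.294, 0.246]
wrist_force: [-0.4, 0.2, -1.5]
opening: 0.0559
[45.0, 45.0, 0.0] shift [-0.2 -0.6  1. ] rot [0.  0.  0.1] rows 0.0
edge now [ 0.4678 -0.1781  0.0004] [-0.4  0.2 -1.5] [ 0.449 -0.286  0.012] op 0.0559
```

```bash
python3 -m jog '[[0,0,0,0,0,0,66],[0,0,0,0,0,0,70],[0,0,0,0,0,0,70],[5,0,-4,0,0,0,70],[9.5,0,-8.5,0,0,0,70]]'; python3 -m jog '[[0,0,0,0,0,0,70],[0,0,0,0,0,0,60],[0,0,0,0,0,0,50],[0,0,0,0,0,0,40],[0,0,0,0,0,0,40]]' 40; python3 edge.py 45 45 0
```

```text
time_s: 21.2
position: [0.4513, -0.2732, 0.0119]
tcp_rot: [0.707, 0.594, -0.293, 0.246]
wrist_force: [-0.4, -0.4, 0.2]
opening: 0.0696
time_s: 21.7
position: [0.4511, -0.2739, 0.012]
tcp_rot: [0.707, 0.594, -0.293, 0.246]
wrist_force: [-0.0, -0.1, 0.3]
opening: 0.0557
[45.0, 45.0, 0.0] shift [-9.4 -0.7  9.7] rot [0.  0.  0.1] rows 0.3
edge now [ 0.4701 -0.1656  0.0001] [-0.  -0.1  0.3] [ 0.451 -0.274  0.012] op 0.0557
```

```bash
sed -i 's/^G=.009/G=-.004/' plan.py; cat > wp.py <<'E'
import sys,json
from to import *; from plan import *
for x,y,z,yaw,el in json.loads(sys.argv[1]): to([x,y,z],tori(yaw,el),(x,y,z,yaw,el))
E
python3 wp.py '[[0.451,-0.27,0.03,-100,45],[0.452,-0.26,0.06,-100,46],[0.454,-0.23,0.1,-100,47],[0.455,-0.2,0.15,-100,48],[0.45,-0.17,0.19,-98,49]]'
```

```text
(0.451, -0.27, 0.03, -100, 45) shift [-10.   -0.8 -15.4] rot [0.  0.  0.1] rows 0.4
(0.452, -0.26, 0.06, -100, 46) shift [-24.2  -1.6 -43.7] rot [ 0.  -1.   0.1] rows 1.0
(0.454, -0.23, 0.1, -100, 47) shift [-31.3  -4.8 -93.1] rot [ 0.  -2.   0.1] rows 2.0
(0.455, -0.2, 0.15, -100, 48) shift [ -45.7   -9.  -149.5] rot [ 0.  -3.   0.1] rows 3.1
(0.45, -0.17, 0.19, -98, 49) shift [ -53.7  -19.2 -198. ] rot [-1.4 -4.  -1.3] rows 4.1
```

```bash
python3 -m jog '[[-3,0,-4,0,0,0,40],[-10,-1,-15,0,0,0,40],[-24,-1.6,-43,0,-1,0,40],[-31,-5,-85,0,-2,0,40],[-45,-9,-130,0,-3,0,40]]'; python3 wp.py '[[0.45,-0.17,0.19,-98,49],[0.443,-0.13,0.24,-95,50],[0.436,-0.09,0.27,-90,51],[0.43,-0.05,0.28,-83,53],[0.43,-0.01,0.275,-74,56]]'
```

```text
time_s: 22.2
position: [0.452, -0.212, 0.1371]
tcp_rot: [0.699, 0.588, -0.312, 0.261]
wrist_force: [1.8, -0.3, -1.9]
opening: 0.0557
(0.45, -0.17, 0.19, -98, 49) shift [-11.9  -9.4 -65.8] rot [-1.6 -1.  -1.2] rows 1.4
(0.443, -0.13, 0.24, -95, 50) shift [ -23.5  -23.3 -127.7] rot [-3.8 -2.  -3.2] rows 2.6
(0.436, -0.09, 0.27, -90, 51) shift [ -20.3  -37.2 -176.1] rot [-7.7 -3.  -6.4] rows 3.6
(0.43, -0.05, 0.28, -83, 53) shift [  -2.   -50.  -211.3] rot [-13.2  -5.  -10.7] rows 4.3
(0.43, -0.01, 0.275, -74, 56) shift [  28.1  -56.9 -237.2] rot [-20.6  -7.9 -15.9] rows 4.9
```

```bash
python3 -m jog '[[-8,-6,-42,-1,-0.7,-0.8,40],[-16,-15,-86,-2.5,-1.4,-2,40],[-23,-23,-127,-3.8,-2,-3.2,40],[-20,-37,-165,-7.7,-3,-6.4,40],[-8,-46,-195,-11,-4.2,-9,40]]'; python3 log.py; python3 wp.py '[[0.43,-0.04,0.28,-80,54],[0.43,-0.01,0.275,-74,56],[0.432,0.025,0.265,-66,60],[0.436,0.06,0.25,-58,64],[0.44,0.09,0.237,-52,68]]'
```

```text
time_s: 22.7
position: [0.4311, -0.0664, 0.2747]
tcp_rot: [0.611, 0.658, -0.297, 0.324]
wrist_force: [0.3, 0.0, -2.4]
opening: 0.0556
[-0.478, 0.347, -0.07, 2.115, 0.838, 1.327, -0.969] [ 0.3  0.  -2.4]
(0.43, -0.04, 0.28, -80, 54) shift [ 12.    1.  -24.1] rot [-4.3 -1.8 -3.6] rows 0.7
(0.43, -0.01, 0.275, -74, 56) shift [ 34.3   3.3 -44.6] rot [-9.2 -3.8 -7. ] rows 1.4
(0.432, 0.025, 0.265, -66, 60) shift [ 63.5   7.9 -65.9] rot [-16.1  -7.7 -11.2] rows 2.4
(0.436, 0.06, 0.25, -58, 64) shift [ 96.6  14.5 -84.1] rot [-23.3 -11.5 -14.8] rows 3.5
(0.44, 0.09, 0.237, -52, 68) shift [125.   20.8 -99.5] rot [-29.1 -15.3 -17. ] rows 4.3
```

```bash
python3 -m jog '[[18,1.5,-28,-5,-2,-4,40],[40,4,-49,-10.5,-4.7,-7.8,40],[66,8,-68,-16.8,-8,-11.5,40],[97,14.5,-84,-23.3,-11.5,-14.8,40],[125,21,-99,-29,-15.3,-17,40]]'; python3 log.py; python3 wp.py '[[0.445,0.12,0.225,-45,72],[0.452,0.15,0.205,-36,76]]'; python3 e.py -.155 .25 -32 76 -.15 .235 -32 76 -.143 .22 -32 76 -.138 .208 -32 76
```

```text
time_s: 23.2
position: [0.4409, 0.0903, 0.2345]
tcp_rot: [0.362, 0.746, -0.245, 0.503]
wrist_force: [0.3, 0.1, -2.0]
opening: 0.0556
[-0.84, 0.561, -0.218, 2.24, 1.154, 1.428, -1.279] [ 0.3  0.1 -2. ]
(0.445, 0.12, 0.225, -45, 72) shift [ 16.6  21.6 -15.8] rot [-6.5 -4.  -2.3] rows 0.9
(0.452, 0.15, 0.205, -36, 76) shift [ 42.3  45.6 -26.2] rot [-15.1  -7.9  -4.8] rows 2.1
t 23.2 crown ds -165.6 lat -103.0 z 276.3 el 68.0 mtilt 67.0 yaw -51.9 F [ 0.3  0.1 -2. ] M [0.95 0.63 0.01] q [-0.84  0.56 -0.22  2.24  1.15  1.43 -1.28] op 0.0556
[-0.155, 0.25, -32.0, 76.0] [55.7, 54.5, -35.5] [-18.9, -7.9, -6.1] {'met-rail': 29, 'met-roof': 29}
[-0.15, 0.235, -32.0, 76.0] [68.3, 57.9, -26.6] [-18.9, -7.9, -6.1] {'met-rail': 24}
[-0.143, 0.22, -32.0, 76.0] [80.3, 62.8, -16.3] [-18.9, -7.9, -6.1] {'cam-jar': 30, 'met-rail': 17}
[-0.138, 0.208, -32.0, 76.0] [90.1, 66.3, -8.5] [-18.9, -7.9, -6.1] {'cam-jar': 18, 'met-rail': 17}
```

```bash
python3 -m jog '[[16,16,-13,-6,-3,-2,40],[33,32,-24,-12,-5.5,-4,40],[55,54,-35,-18.9,-7.9,-6.1,40],[55,54,-35,-18.9,-7.9,-6.1,40]]'; python3 e.py; python3 - <<'E'
from to import *; import plan
s=manip.get_state();Rt=R.from_quat(s['tcp_rot']).as_matrix()
shot('side','s14');shot('top','t14');crop('s14',180,180,320,300,5,'c_s14');crop('t14',170,150,270,250,6,'c_t14')
for d in(40,45,50): c=plan.crown_of(s['position'],Rt,d);a=proj('side',c);b=proj('top',c);print(d,c,'side crop',((a[0]-180+.5)*5,(a[1]-180+.5)*5),'top crop',((b[0]-170+.5)*6,(b[1]-150+.5)*6))
E
```

```text
time_s: 23.6
position: [0.4499, 0.1652, 0.194]
tcp_rot: [0.216, 0.759, -0.172, 0.59]
wrist_force: [0.6, -0.6, -1.3]
opening: 0.0558
t 23.6 crown ds -155.1 lat 1.2 z 247.6 el 75.8 mtilt 59.2 yaw -32.1 F [ 0.6 -0.6 -1.3] M [ 0.7   0.96 -0.09] q [-1.    0.75 -0.22  2.31  1.41  1.49 -1.49] op 0.0558
40 [0.5174 0.1236 0.2564] side crop (np.float64(227.89440869267054), np.float64(290.4773428419489)) top crop (np.float64(258.38482296796496), np.float64(346.84875262787716))
45 [0.5213 0.1211 0.2476] side crop (np.float64(227.47526117444863), np.float64(302.68007699235216)) top crop (np.float64(267.99681353148617), np.float64(341.00530192066657))
50 [0.5245 0.119  0.2385] side crop (np.float64(227.52246993427121), np.float64(316.4772909052722)) top crop (np.float64(276.60222881553705), np.float64(336.8814723712228))
```

```bash
python3 - <<'E'
from to import *; import plan
s=manip.get_state();Rt=R.from_quat(s['tcp_rot']).as_matrix()
a=tri([ray('top',272.5/6-.5+170,324/6-.5+150),ray('side',225.5/5-.5+180,277/5-.5+180)]);X=a[0]-np.array([.0015,.001,.003]);print(a)
ct=Rt.T@(X-s['position']);print('crown in tool',ct,'model',plan.ctool(45))
v=ct-np.array([0,0,-.019]);
# v = -n*OFF + m*(.109-G)
L=np.hypot(v[0],v[2]);print('L',L);L0=.109-plan.G
for off in(.0104,):
    LG=np.sqrt(L**2-off**2);
    # angle
    for d in np.arange(30,56,1.):
        m,n=plan.axes(d);w=-n*off+m*LG
        if abs(np.arctan2(w[2],-w[0])-np.arctan2(v[2],-v[0]))<.009: print('delta',d,'G',.109-LG)
E
```

```text
(array([0.5266, 0.1175, 0.2562]), [np.float64(0.0009040121094596268), np.float64(0.0009040121094596754)])
crown in tool [-0.0763  0.0007  0.0709] model [-0.0726  0.      0.0682]
L 0.11790018104600744
delta 45.0 G -0.008440592176135298
```

```bash
sed -i 's/^G=-.004/G=-.0085/' plan.py; python3 simp.py -.15 .235 -32 76 -.143 .22 -32 76 -.138 .206 -32 76 -.12 .204 -32 78 -.09 .206 -30 82 -.075 .212 -28 85 -.06 .22 -26 88 -.04 .235 -20 88 -.025 .2435 -14 88 -.012 .245 -12 88 -.006 .245 -12 88 0 .245 -11 88 0 .235 -10 88 0 .2226 -10 88; python3 e.py  -.15 .235 -32 76 -.143 .22 -32 76 -.138 .206 -32 76 -.12 .204 -32 78
```

```text
[-0.15, 0.235, -32.0, 76.0] tau 59 [0.452 0.168 0.179] [-0.99  0.79 -0.21  2.3   1.43  1.49 -1.53] {'met-rail': 24} err 0.0
[-0.143, 0.22, -32.0, 76.0] tau 59 [0.459 0.167 0.164] [-0.99  0.83 -0.2   2.29  1.46  1.48 -1.56] {'cam-jar': 27, 'met-rail': 17} err 0.0
[-0.138, 0.206, -32.0, 76.0] tau 59 [0.464 0.166 0.15 ] [-0.98  0.87 -0.19  2.28  1.48  1.47 -1.58] {'cam-jar': 13, 'met-rail': 19} err 0.0
[-0.12, 0.204, -32.0, 78.0] tau 57 [0.484 0.162 0.145] [-0.97  0.91 -0.16  2.25  1.52  1.49 -1.59] {'cam-jar': 7, 'met-rail': 15} err 0.0
[-0.09, 0.206, -30.0, 82.0] tau 53 [0.516 0.154 0.141] [-0.95  0.97 -0.09  2.23  1.62  1.51 -1.63] {'cam-jar': 5, 'met-rail': 17} err 0.0
[-0.075, 0.212, -28.0, 85.0] tau 50 [0.532 0.147 0.143] [-0.95  1.01 -0.05  2.23  1.68  1.54 -1.66] {'cam-jar': 26, 'met-rail': 12} err 0.0
[-0.06, 0.22, -26.0, 88.0] tau 47 [0.549 0.141 0.147] [-0.94  1.04 -0.01  2.23  1.75  1.57 -1.7 ] {'met-rail': 14} err 0.0
[-0.04, 0.235, -20.0, 88.0] tau 47 [0.566 0.132 0.162] [-0.91  1.02  0.04  2.31  1.91  1.56 -1.76] {'met-rail': 18, 'met-roof': 17} err 0.0
[-0.025, 0.2435, -
[... 637 characters left out ...]
7] {'grip-rail': 25, 'met-roof': 17} err 0.0
[0.0, 0.2226, -10.0, 88.0] tau 47 [0.602 0.114 0.149] [-0.82  1.08  0.15  2.35  2.24  1.61 -1.88] {'met-roof': 30} err 0.0
t 23.7 crown ds -150.8 lat -3.6 z 252.7 el 75.9 mtilt 59.1 yaw -32.6 F [-0.5  0.7 -2.2] M [0.67 0.99 0.04] q [-0.99  0.75 -0.22  2.31  1.41  1.49 -1.49] op 0.0557
[-0.15, 0.235, -32.0, 76.0] [17.6, 4.9, 2.8] [-0.5, -0.1, 0.1] {'met-rail': 24}
[-0.143, 0.22, -32.0, 76.0] [30.6, 7.9, 12.6] [-0.5, -0.1, 0.1] {'cam-jar': 27, 'met-rail': 17}
[-0.138, 0.206, -32.0, 76.0] [43.1, 10.0, 20.4] [-0.5, -0.1, 0.1] {'cam-jar': 13, 'met-rail': 19}
[-0.12, 0.204, -32.0, 78.0] [43.5, 17.6, 39.5] [-0.5, -2.1, 0.1] {'cam-jar': 7, 'met-rail': 15}
```

```bash
python3 simp.py -.15 .235 -31 76 -.143 .22 -30 75 -.138 .207 -29 74 -.12 .207 -28 75 -.1 .207 -27 78 -.09 .208 -27 80 -.075 .213 -26 84; python3 e.py -.15 .235 -31 76 -.143 .22 -30 75 -.138 .207 -29 74 -.125 .206 -28 75
```

```text
[-0.15, 0.235, -31.0, 76.0] tau 59 [0.451 0.166 0.179] [-1.    0.79 -0.22  2.32  1.45  1.48 -1.55] {'met-rail': 24} err 0.0
[-0.143, 0.22, -30.0, 75.0] tau 60 [0.457 0.164 0.165] [-0.98  0.81 -0.21  2.32  1.49  1.46 -1.57] {'met-rail': 17} err 0.0
[-0.138, 0.207, -29.0, 74.0] tau 61 [0.46  0.163 0.154] [-0.97  0.83 -0.21  2.33  1.53  1.44 -1.59] {'cam-jar': 23, 'met-rail': 18} err 0.0
[-0.12, 0.207, -28.0, 75.0] tau 60 [0.478 0.159 0.152] [-0.95  0.85 -0.18  2.33  1.59  1.44 -1.59] {'cam-jar': 20, 'met-rail': 12} err 0.0
[-0.1, 0.207, -27.0, 78.0] tau 57 [0.5   0.153 0.148] [-0.94  0.9  -0.13  2.31  1.65  1.47 -1.63] {'cam-jar': 15, 'met-rail': 12} err 0.0
[-0.09, 0.208, -27.0, 80.0] tau 55 [0.512 0.151 0.146] [-0.94  0.93 -0.11  2.29  1.67  1.49 -1.64] {'cam-jar': 7, 'met-rail': 14} err 0.0
[-0.075, 0.213, -26.0, 84.0] tau 51 [0.53  0.146 0.145] [-0.94  0.99 -0.06  2.27  1.72  1.54 -1.68] {'cam-jar': 25, 'met-rail': 11} err 0.0
t 23.7 crown ds -150.8 lat -3.6 z 252.7 el 75.9 mtilt 59.1 yaw -32.6 F [-0.5  0.7 -2.2] M [0.67 0.99 0.04] q [-0.99  0.75 -0.22  2.31  1.41  1.49 -1.49] op 0.0557
[-0.15, 0.235, -31.0, 76.0] [17.6, 3.4, 2.8] [-1.5, -0.1, -0.2] {'met-rail': 24}
[-0.143, 0.22, -30.0, 75.0] [29.4, 4.8, 11.4] [-2.5, 0.9, -0.4] {'met-rail': 17}
[-0.138, 0.207, -29.0, 74.0] [39.6, 5.3, 17.7] [-3.4, 1.9, -0.7] {'cam-jar': 23, 'met-rail': 18}
[-0.125, 0.206, -28.0, 75.0] [38.9, 9.2, 30.8] [-4.4, 0.9, -0.9] {'cam-jar': 18, 'met-rail': 13}
```

```bash
python3 -m jog '[[9,2,1.5,-1,0,0,40],[18,3.5,3,-1.5,0,-0.2,40],[29,4.8,11.4,-2.5,0.9,-0.4,40],[39.6,5.3,17.7,-3.4,1.9,-0.7,40],[39,9.2,31,-4.4,0.9,-0.9,40]]'; python3 e.py -.11 .206 -28 76 -.095 .207 -27 78 -.08 .211 -26 82 -.065 .218 -25 85 -.05 .226 -23 88
```

```text
time_s: 24.2
position: [0.4736, 0.1598, 0.1499]
tcp_rot: [0.192, 0.77, -0.146, 0.591]
wrist_force: [0.4, 0.4, -1.7]
opening: 0.0556
t 24.2 crown ds -124.5 lat 2.6 z 204.5 el 74.9 mtilt 60.1 yaw -27.8 F [ 0.4  0.4 -1.7] M [0.61 1.01 0.01] q [-0.97  0.85 -0.19  2.32  1.57  1.45 -1.6 ] op 0.0556
[-0.11, 0.206, -28.0, 76.0] [-3.7, 4.4, 14.4] [0.1, -1.1, -0.1] {'cam-jar': 18, 'met-rail': 13}
[-0.095, 0.207, -27.0, 78.0] [-5.9, 8.1, 30.5] [-0.8, -3.1, -0.3] {'cam-jar': 15, 'met-rail': 14}
[-0.08, 0.211, -26.0, 82.0] [-9.0, 11.9, 48.8] [-1.8, -7.1, -0.5] {'cam-jar': 17, 'met-rail': 12}
[-0.065, 0.218, -25.0, 85.0] [-16.3, 15.8, 65.1] [-2.8, -10.1, -0.6] {'met-rail': 10}
[-0.05, 0.226, -23.0, 88.0] [-24.8, 18.6, 81.4] [-4.8, -13.1, -0.9] {'met-rail': 17, 'met-roof': 26}
```

```bash
python3 -m jog '[[-3.7,4.4,14.4,0.1,-1.1,-0.1,40],[-5.9,8.1,30.5,-0.8,-3.1,-0.3,40],[-9,11.9,48.8,-1.8,-7.1,-0.5,40],[-16.3,15.8,65.1,-2.8,-10.1,-0.6,40],[-24.8,18.6,81.4,-4.8,-13.1,-0.9,40]]'; python3 e.py -.05 .226 -23 88 -.04 .235 -20 88 -.025 .2435 -14 88; cat e.py
```

```text
time_s: 24.7
position: [0.5584, 0.1367, 0.1532]
tcp_rot: [0.143, 0.704, -0.139, 0.682]
wrist_force: [0.1, 0.3, -1.3]
opening: 0.0556
t 24.7 crown ds -49.4 lat 2.4 z 226.8 el 88.2 mtilt 46.8 yaw -23.0 F [ 0.1  0.3 -1.3] M [ 0.55  1.1  -0.03] q [-0.92  1.04  0.    2.26  1.82  1.58 -1.72] op 0.0556
[-0.05, 0.226, -23.0, 88.0] [0.5, -0.6, -0.8] [0.0, 0.2, -0.0] {'met-rail': 17, 'met-roof': 26}
[-0.04, 0.235, -20.0, 88.0] [-8.8, -1.8, 8.7] [-3.0, 0.2, -0.1] {'met-rail': 18, 'met-roof': 17}
[-0.025, 0.2435, -14.0, 88.0] [-17.8, -5.6, 23.7] [-9.0, 0.2, -0.3] {'met-rail': 23, 'met-roof': 9}
# e.py ds z yaw el [ds z yaw el ...]: rel poses + clearances + crown now
import sys
from clear import *; from cell import manip
s=manip.get_state();Rt=R.from_quat(s['tcp_rot']).as_matrix();c=crown_of(s['position'],Rt)
print('t',s['time_s'],'crown ds',round((c-SEAT)@AV*1000,1),'lat',round((c-SEAT)@LATV*1000,1),'z',round(c[2]*1000,1),'el',np.degrees(np.arccos(-Rt[2,2])).round(1),'mtilt',np.degrees(np.arccos((Rt@axes()[0])[2])).round(1),'yaw',np.degrees(np.arctan2(Rt[1,2],Rt[0,2])).round(1),'F',s['wrist_force'].round(1),'M',s['moment'].round(2),'q',s['joint_positions'].round(2),'op',round(s['opening'],4))
a=list(map(float,sys.argv[1:]))
for i in range(0,len(a),4):
    p,Rm=tcp(cr(a[i],a[i+1]),a[i+2],a[i+3])
    print(a[i:i+4],(Rt.T@(p-s['position'])*1000).round(1).tolist(),np.degrees(R.from_matrix(Rt.T@Rm).as_rotvec()).round(1).tolist(),clear(p,Rm))
```

```bash
python3 -m jog '[[-4.4,-0.9,4.3,-1.5,0.1,0,40],[-8.8,-1.8,8.7,-3,0.2,-0.1,40],[-13.3,-3.7,16.2,-6,0.2,-0.2,40],[-17.8,-5.6,23.7,-9,0.2,-0.3,40],[-17.8,-5.6,23.7,-9,0.2,-0.3,40]]'; python3 e.py -.025 .2435 -14 88 -.012 .245 -12 88 -.006 .245 -12 88 0 .245 -11 88; sed -n 1,60p h.py
```

```text
time_s: 25.2
position: [0.5776, 0.119, 0.1711]
tcp_rot: [0.088, 0.714, -0.087, 0.689]
wrist_force: [0.0, -0.3, -1.0]
opening: 0.0556
t 25.2 crown ds -25.4 lat -1.2 z 244.3 el 87.9 mtilt 47.1 yaw -14.2 F [ 0.  -0.3 -1. ] M [ 0.37  1.21 -0.06] q [-0.87  1.02  0.08  2.37  2.08  1.59 -1.81] op 0.0556
[-0.025, 0.2435, -14.0, 88.0] [0.8, 3.2, 0.2] [-0.2, -0.1, 0.2] {'met-rail': 23, 'met-roof': 9}
[-0.012, 0.245, -12.0, 88.0] [-1.1, 2.0, 13.1] [-2.2, -0.1, 0.1] {'grip-rail': 26, 'met-roof': 7}
[-0.006, 0.245, -12.0, 88.0] [-1.4, 2.7, 19.0] [-2.2, -0.1, 0.1] {'grip-rail': 20, 'met-roof': 7}
[0.0, 0.245, -11.0, 88.0] [-1.6, 2.1, 25.0] [-3.2, -0.1, 0.1] {'grip-rail': 17, 'met-roof': 7}
import numpy as np, cv2
from cell import manip
from scipy.spatial.transform import Rotation as R
np.set_printoptions(precision=4,suppress=True)
def ray(n,u,v,pose=None):
    i=manip.camera_info(n);K=i['K']
    if n!='wrist':
        d=np.linalg.inv(K)@[u,v,1];Rm=np.array(i['R']);return -Rm.T@i['t'],Rm.T@(d/np.linalg.norm(d))
    x,y=u-K[0,2],v-K[1,2];r=np.hypot(x,y);th=r/K[0,0]
    d=np.array([np.sin(th)*x/max(r
[... 1634 characters left out ...]
l ahead); tool x forward/up"""
    return R.from_matrix(np.array([[np.cos(yaw),np.sin(yaw),0],[np.sin(yaw),-np.cos(yaw),0],[0,0,-1]]).T)*R.from_rotvec([0,np.radians(-0),0])*R.from_euler('y',el*1.0,degrees=True) if False else R.from_rotvec(np.radians(-el)*np.array([-np.sin(yaw),np.cos(yaw),0]))*R.from_matrix(np.array([[np.cos(yaw),np.sin(yaw),0],[np.sin(yaw),-np.cos(yaw),0],[0,0,-1]]).T)
def go(p,yaw,el,s=None):
    s=s or manip.get_state();Rt=R.from_quat(s['tcp_rot'])
    sh=Rt.inv().apply(np.array(p)-s['position'])*1000;rv=np.degrees((Rt.inv()*ori(yaw,el)).as_rotvec())
    print('shift mm',np.round(sh,1),'rot deg',np.round(rv,2),'n rows>=',max(np.linalg.norm(sh)/50,np.linalg.norm(rv)/8.59))
```

```bash
python3 - <<'E'
from h import *
shot('side','s15');shot('top','t15')
crop('s15',140,170,240,270,6,'s15c');crop('t15',180,110,260,185,8,'t15c')
E
ls pics | grep 15
```

```text
s15.png
s15_d.npy
s15_pose.npz
s15c.png
t15.png
t15_d.npy
t15_pose.npz
t15c.png
```

View pics/s15c.png

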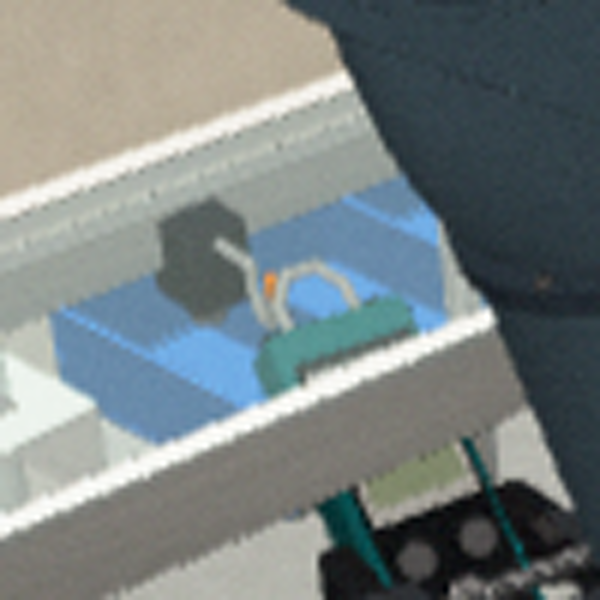

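View pics/t15c.png

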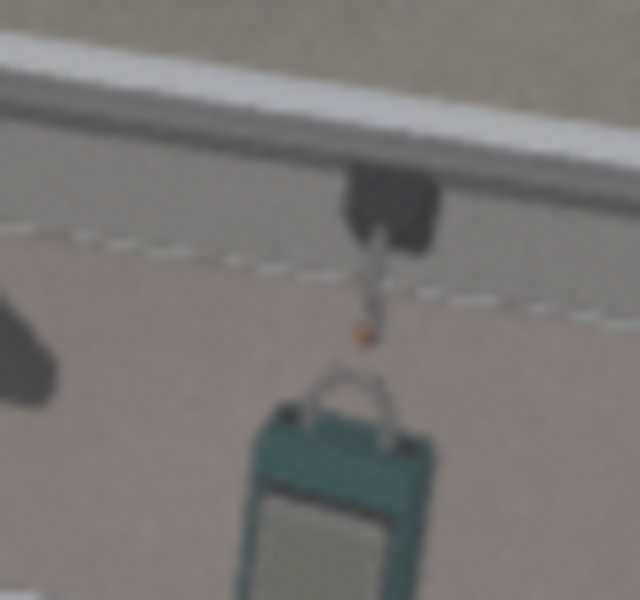

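```bash
python3 - <<'E'
from clear import *
from h import proj
import numpy as np
z=np.load('pics/s15_pose.npz');Rt=R.from_quat(z['q']).as_matrix();c=crown_of(z['p'],Rt)
print(proj('side',c),proj('top',c)); 
ps=proj('side',c);pt=proj('top',c)
print('side crop',(ps[0]-140)*6,(ps[1]-170)*6,'top crop',(pt[0]-180)*8,(pt[1]-110)*8)
for nm,d in (('AV',AV),('LAT',LATV),('z',np.array([0,0,1.]))):
  q=proj('side',c+.005*d);r=proj('top',c+.005*d);print(nm,'5mm side',np.subtract(q,ps)*6,'top',np.subtract(r,pt)*8)
E
```

```text
(np.float64(190.77476439961953), np.float64(216.82942374624454)) (np.float64(224.19601592397106), np.float64(157.5314026195224))
side crop 304.64858639771717 280.97654247746726 top crop 353.5681273917685 380.25122095617917
AV 5mm side [-7.6543 -5.2342] top [  2.7109 -14.9933]
LAT 5mm side [-11.8742   4.8456] top [-15.3044  -2.3937]
z 5mm side [ -1.5481 -11.9679] top [-2.1811 -3.6857]
```

```bash
python3 - <<'E'
import numpy as np
A=np.array([[-1.53,-2.375,-.31],[-1.047,.969,-2.394],[.542,-3.061,-.436],[-3,-.479,-.737]])
for b in ([-33,23,15,-36],[-33,23,15,-38],[-35,25,15,-37]):
  x,r,_,_=np.linalg.lstsq(A,b,rcond=None);print(x,A@x-b)
E
sed -n 1,40p plan.py | grep -n "def cr" -A3
```

```text
[ 17.437226     1.97541074 -16.9886699 ] [ 6.89593138  1.32827313 -4.18869572 -4.73725002]
[ 17.98632079   1.9544876  -17.17841849] [ 6.16433087  1.18735449 -3.74431022 -4.2346675 ]
[ 18.07527292   2.33036341 -17.99921602] [ 7.38997631  1.42343455 -4.48878628 -5.07664063]
14:def cr(ds,z,lat=.002): c=SEAT+AV*ds+LATV*lat; c[2]=z; return c
15:def crown_of(p,Rr,d=None): return p+Rr@ctool(d)
```

```bash
python3 -m jog '[[1,0.3,6,-1,0,0,40],[1.7,0.5,12,-2,-0.1,0.1,40],[1.6,0.8,18,-2.5,-0.1,0.1,40],[1.4,0.6,23.5,-3,-0.1,0.1,40],[1.4,0.6,23.5,-3,-0.1,0.1,40]]'; python3 e.py 0 .242 -11 88 0 .235 -10 88 0 .2226 -10 88
python3 - <<'E'
from h import *
shot('side','s16');shot('top','t16')
crop('s16',140,170,240,270,6,'s16c');crop('t16',180,110,260,185,8,'t16c')
E
```

```text
time_s: 25.8
position: [0.6008, 0.1168, 0.1683]
tcp_rot: [0.07, 0.716, -0.066, 0.692]
wrist_force: [-0.2, -0.2, -1.5]
opening: 0.0557
t 25.8 crown ds -1.9 lat 3.4 z 241.6 el 88.0 mtilt 47.0 yaw -11.0 F [-0.2 -0.2 -1.5] M [0.31 1.21 0.01] q [-0.83  1.03  0.13  2.36  2.2   1.59 -1.84] op 0.0557
[0.0, 0.242, -11.0, 88.0] [-0.5, -1.6, 2.0] [-0.0, 0.0, -0.2] {'grip-rail': 19, 'met-roof': 10}
[0.0, 0.235, -10.0, 88.0] [6.5, -2.9, 2.2] [-1.0, 0.0, -0.2] {'grip-rail': 25, 'met-roof': 17}
[0.0, 0.2226, -10.0, 88.0] [18.9, -2.9, 2.6] [-1.0, 0.0, -0.2] {'met-roof': 30}
```

View pics/s16c.png

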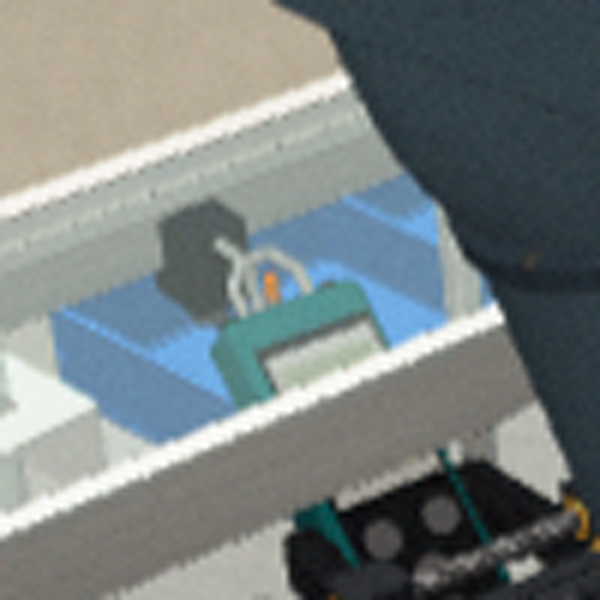

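View pics/t16c.png

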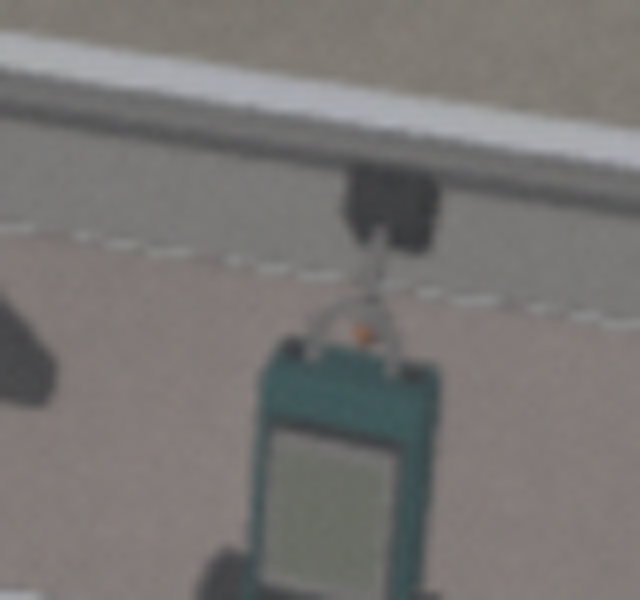

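```bash
python3 -m jog '[[1,-2,-0.3,0,0,0,40],[3,-2,-0.4,0,0,0,40],[5,-2,-0.5,-0.5,0,0,40],[7,-2,-0.5,-0.5,0,0,40],[9,-2,-0.5,-0.5,0,0,40]]'; python3 e.py 0 .2226 -10 88 
```

```text
time_s: 26.4
position: [0.5991, 0.1152, 0.1589]
tcp_rot: [0.067, 0.716, -0.063, 0.692]
wrist_force: [-1.6, -0.9, -1.3]
opening: 0.0555
t 26.4 crown ds -3.3 lat 2.3 z 232.1 el 88.0 mtilt 47.0 yaw -10.5 F [-1.6 -0.9 -1.3] M [ 0.26  1.15 -0.03] q [-0.83  1.06  0.13  2.36  2.21  1.61 -1.86] op 0.0555
[0.0, 0.2226, -10.0, 88.0] [9.4, -1.0, 3.7] [-0.5, -0.0, -0.2] {'met-roof': 30}
```

```bash
python3 -m jog '[[0,-0.5,-1.2,0,0,0,40],[0,-0.5,-1.2,0,0,0,40]]'; python3 e.py 0 .2226 -10 88
python3 - <<'E'
from h import *
shot('side','s17');shot('top','t17')
crop('s17',140,170,240,270,6,'s17c');crop('t17',180,110,260,185,8,'t17c')
E
```

```text
time_s: 26.6
position: [0.5979, 0.1151, 0.1591]
tcp_rot: [0.067, 0.716, -0.062, 0.692]
wrist_force: [1.7, -0.1, -2.4]
opening: 0.0553
t 26.6 crown ds -4.5 lat 2.1 z 232.3 el 88.0 mtilt 47.0 yaw -10.5 F [ 1.7 -0.1 -2.4] M [0.28 1.39 0.2 ] q [-0.83  1.06  0.13  2.36  2.21  1.61 -1.86] op 0.0553
[0.0, 0.2226, -10.0, 88.0] [9.6, -0.7, 4.8] [-0.5, -0.0, -0.2] {'met-roof': 30}
```

View pics/s17c.png

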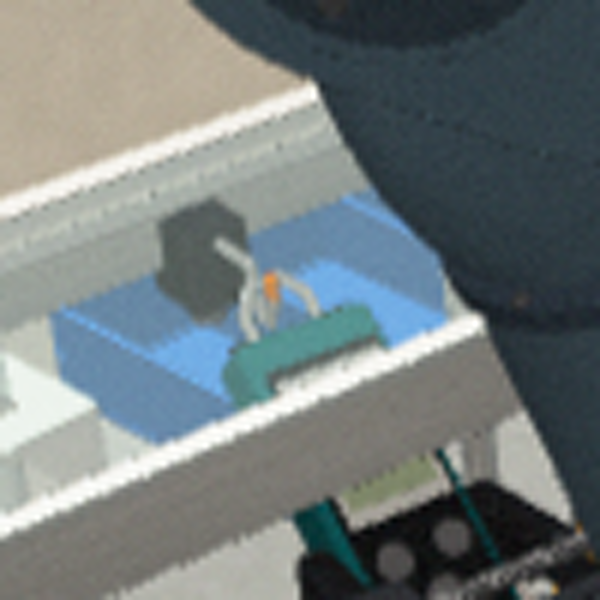

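View pics/t17c.png

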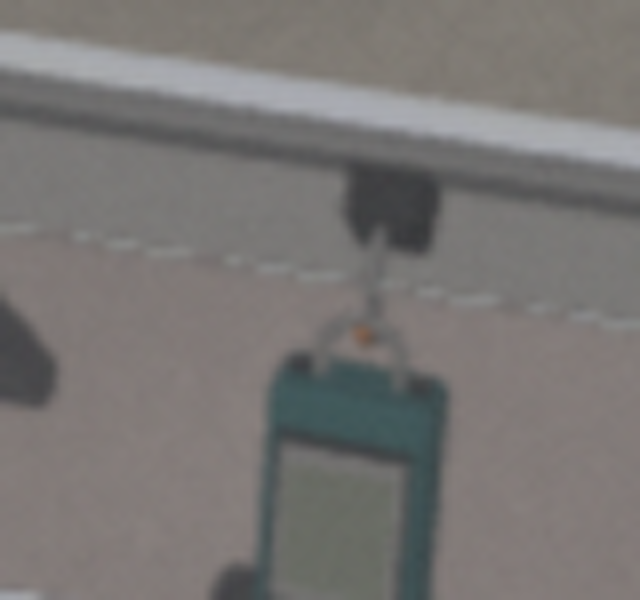

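```bash
python3 -m jog '[[1,0,0.6,0,0,0,40],[3,0,0.6,0,0,0,40],[5,0,0.7,0,0,0,40]]'; python3 e.py 0 .2226 -10 88; python3 -m jog '[[1,0,0,0,0,0,40],[2,0,0,0,0,0,40]]'; python3 e.py 0 .2226 -10 88 
```

```text
time_s: 27.0
position: [0.5984, 0.1147, 0.1542]
tcp_rot: [0.067, 0.716, -0.063, 0.692]
wrist_force: [0.8, -0.9, -1.4]
opening: 0.0559
t 27.0 crown ds -4.0 lat 1.6 z 227.5 el 88.0 mtilt 47.0 yaw -10.5 F [ 0.8 -0.9 -1.4] M [0.27 1.14 0.03] q [-0.82  1.07  0.13  2.35  2.21  1.61 -1.87] op 0.0559
[0.0, 0.2226, -10.0, 88.0] [4.8, -0.3, 4.1] [-0.5, 0.0, -0.2] {'met-roof': 30}
time_s: 27.2
position: [0.5984, 0.1147, 0.1524]
tcp_rot: [0.067, 0.716, -0.063, 0.692]
wrist_force: [2.4, -1.2, 1.2]
opening: 0.0556
t 27.2 crown ds -4.0 lat 1.7 z 225.7 el 88.0 mtilt 47.0 yaw -10.5 F [ 2.4 -1.2  1.2] M [0.2  0.7  0.01] q [-0.82  1.08  0.13  2.35  2.21  1.62 -1.87] op 0.0556
[0.0, 0.2226, -10.0, 88.0] [2.9, -0.4, 4.0] [-0.5, 0.1, -0.2] {'met-roof': 30}
```

```bash
python3 -m jog '[[0,0,1,0,0,0,40],[1,0,1.5,0,0,0,40],[2,0,1.5,0,0,0,40]]'; python3 e.py 0 .2226 -10 88 
python3 - <<'E'
from h import *
shot('side','s18');shot('top','t18')
crop('s18',140,170,240,270,6,'s18c');crop('t18',180,110,260,185,8,'t18c')
E
```

```text
time_s: 27.5
position: [0.5997, 0.1146, 0.15]
tcp_rot: [0.067, 0.716, -0.063, 0.692]
wrist_force: [0.3, -0.2, -1.7]
opening: 0.0557
t 27.5 crown ds -2.7 lat 1.8 z 223.2 el 88.0 mtilt 47.0 yaw -10.5 F [ 0.3 -0.2 -1.7] M [ 0.31  1.18 -0.01] q [-0.82  1.08  0.13  2.35  2.21  1.62 -1.87] op 0.0557
[0.0, 0.2226, -10.0, 88.0] [0.5, -0.5, 2.7] [-0.5, -0.0, -0.2] {'met-roof': 30}
```

View pics/s18c.png

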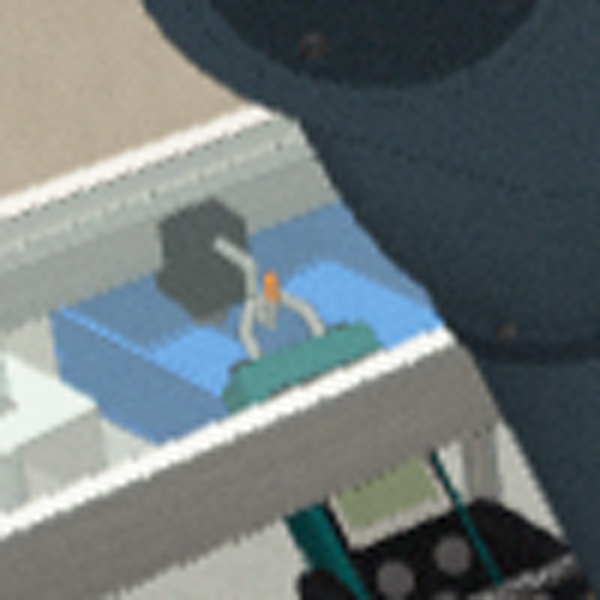

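View pics/t18c.png

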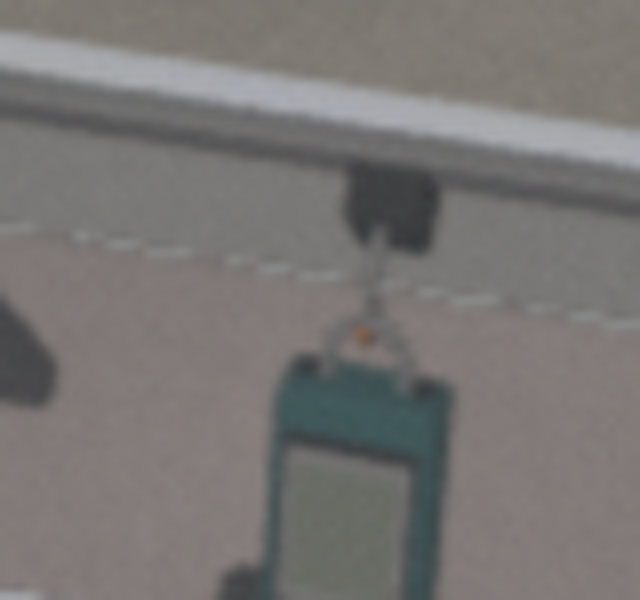

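```bash
python3 -m jog '[[1,0.5,0,0,0,0,40],[2,0.5,0,0,0,0,40]]'; python3 e.py 0 .2226 -10 88; python3 -m jog '[[1,0,0,0,0,0,40],[2,0,0,0,0,0,40]]'; python3 e.py 0 .2226 -10 88 
```

```text
time_s: 27.8
position: [0.6, 0.115, 0.1488]
tcp_rot: [0.067, 0.716, -0.063, 0.692]
wrist_force: [2.5, -0.4, 2.0]
opening: 0.0553
t 27.8 crown ds -2.5 lat 2.1 z 222.2 el 88.1 mtilt 46.9 yaw -10.5 F [ 2.5 -0.4  2. ] M [ 0.15  0.41 -0.06] q [-0.82  1.09  0.13  2.34  2.21  1.62 -1.87] op 0.0553
[0.0, 0.2226, -10.0, 88.0] [-0.7, -0.9, 2.4] [-0.5, 0.1, -0.2] {'met-roof': 30}
time_s: 28.0
position: [0.6004, 0.1149, 0.1478]
tcp_rot: [0.067, 0.715, -0.063, 0.693]
wrist_force: [4.9, -1.4, 6.1]
opening: 0.0557
t 28.0 crown ds -2.3 lat 2.1 z 221.4 el 88.3 mtilt 46.7 yaw -10.5 F [ 4.9 -1.4  6.1] M [-0.06 -0.69  0.05] q [-0.82  1.09  0.13  2.34  2.21  1.62 -1.87] op 0.0557
[0.0, 0.2226, -10.0, 88.0] [-1.6, -0.9, 1.9] [-0.5, 0.3, -0.2] {'met-roof': 30}
```

```bash
python3 -m jog '[[-1.5,0,1,0,0,0,40],[-1,0,1.5,0,0,0,40]]'; python3 e.py 0 .2226 -10 88; python3 -m jog '[[0.7,0,0.3,0,0,0,40],[1.4,0,0.6,0,0,0,40]]'; python3 e.py 0 .2226 -10 88 
```

```text
time_s: 28.2
position: [0.601, 0.1149, 0.1467]
tcp_rot: [0.067, 0.717, -0.063, 0.691]
wrist_force: [-0.1, 0.0, -0.8]
opening: 0.0555
t 28.2 crown ds -1.3 lat 2.3 z 219.9 el 87.9 mtilt 47.1 yaw -10.5 F [-0.1  0.  -0.8] M [ 0.21  0.64 -0.14] q [-0.82  1.09  0.13  2.34  2.21  1.62 -1.87] op 0.0555
[0.0, 0.2226, -10.0, 88.0] [-2.7, -1.0, 1.3] [-0.5, -0.1, -0.2] {'met-roof': 30}
time_s: 28.4
position: [0.6017, 0.1147, 0.1459]
tcp_rot: [0.067, 0.716, -0.063, 0.692]
wrist_force: [0.1, -1.1, 0.9]
opening: 0.0556
t 28.4 crown ds -0.8 lat 2.2 z 219.2 el 88.0 mtilt 47.0 yaw -10.5 F [ 0.1 -1.1  0.9] M [ 0.08 -0.   -0.1 ] q [-0.82  1.09  0.13  2.34  2.21  1.62 -1.87] op 0.0556
[0.0, 0.2226, -10.0, 88.0] [-3.5, -1.0, 0.6] [-0.5, 0.0, -0.2] {'met-roof': 30}
```

```bash
python3 -m jog '[[0.5,0,0,0,0,0,40],[0.5,0,0,0,0,0,40],[0.5,0,0,0,0,0,40]]'; python3 e.py 0 .2226 -10 88
python3 - <<'E'
from h import *
shot('side','s19');shot('top','t19')
crop('s19',140,170,240,270,6,'s19c');crop('t19',180,110,260,185,8,'t19c')
E
```

```text
time_s: 28.7
position: [0.6018, 0.1148, 0.1456]
tcp_rot: [0.067, 0.716, -0.063, 0.692]
wrist_force: [-0.2, -0.6, 3.3]
opening: 0.0558
t 28.7 crown ds -0.6 lat 2.2 z 218.9 el 88.1 mtilt 46.9 yaw -10.5 F [-0.2 -0.6  3.3] M [ 0.03 -0.23 -0.07] q [-0.82  1.09  0.13  2.34  2.21  1.62 -1.87] op 0.0558
[0.0, 0.2226, -10.0, 88.0] [-3.8, -1.0, 0.5] [-0.5, 0.1, -0.2] {'met-roof': 30}
```

View pics/s19c.png

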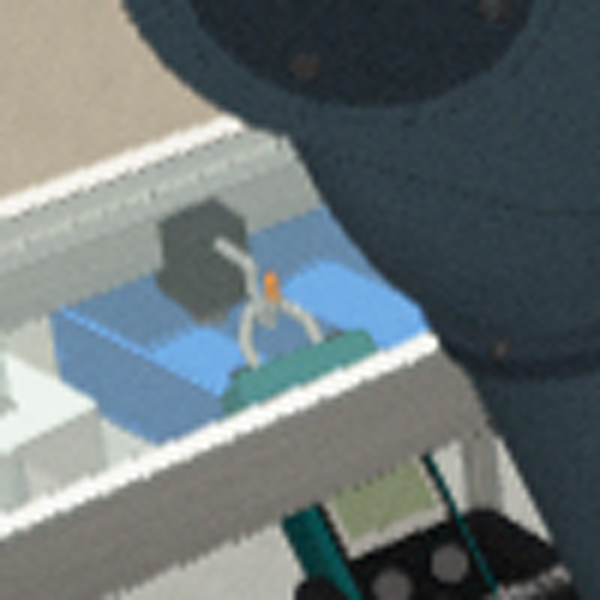

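View pics/t19c.png

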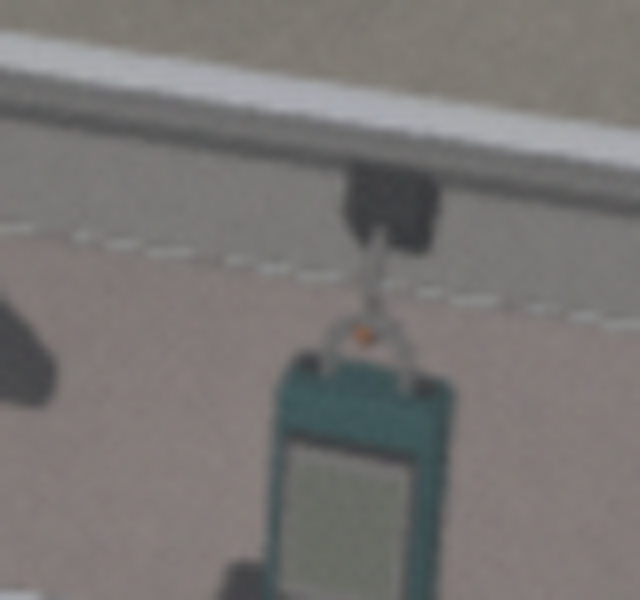

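```bash
cat > ld.py <<'E'
import sys
from clear import *; from cell import manip
s=manip.get_state();Rt=R.from_quat(s['tcp_rot']).as_matrix()
a=list(map(float,sys.argv[1:]));ds,z,lat=a[:3];a=a[3:]
print('t',s['time_s'],'F',s['wrist_force'].round(1),'M',s['moment'].round(2),'q',s['joint_positions'].round(2))
for i in range(0,len(a),3):
    p,Rm=tcp(cr(ds,z,lat),a[i],a[i+1],a[i+2])
    print(a[i:i+3],'tau',90-a[i+1]+a[i+2],p.round(4),(Rt.T@(p-s['position'])*1000).round(1).tolist(),np.degrees(R.from_matrix(Rt.T@Rm).as_rotvec()).round(1).tolist())
E
python3 ld.py -.0006 .2192 .0022 -10.5 88 45 -10 87 40 -10 86 35 -9.5 84.5 30 -9 83 25 -8.5 81.5 20 -8 80 15 -7.8 79 10 -7.8 78 5 -7.8 77 0 -7.8 76 -5 -7.8 76 -10 -7.8 76 -14; grep -n "def tcp" -A6 plan.py
```

```text
t 28.8 F [ 0.7 -0.9  4.8] M [ 0.05 -0.33 -0.05] q [-0.82  1.09  0.13  2.34  2.21  1.62 -1.87]
[-10.5, 88.0, 45.0] tau 47.0 [0.6018 0.1145 0.1459] [-0.4, -0.2, -0.0] [-0.0, 0.0, -0.2]
[-10.0, 87.0, 40.0] tau 43.0 [0.6069 0.113  0.1393] [6.0, -0.8, 5.5] [-0.5, 1.0, -0.2]
[-10.0, 86.0, 35.0] tau 39.0 [0.6125 0.112  0.133 ] [12.1, -0.8, 11.4] [-0.5, 2.0, -0.2]
[-9.5, 84.5, 30.0] tau 35.5 [0.6176 0.1106 0.1277] [17.2, -1.3, 16.9] [-1.0, 3.6, -0.2]
[-9.0, 83.0, 25.0] tau 32.0 [0.623  0.1092 0.1227] [22.0, -1.7, 22.6] [-1.5, 5.1, -0.3]
[-8.5, 81.5, 20.0] tau 28.5 [0.6287 0.1079 0.118 ] [26.5, -1.9, 28.6] [-2.0, 6.6, -0.3]
[-8.0, 80.0, 15.0] tau 25.0 [0.6346 0.1067 0.1138] [30.6, -2.1, 34.8] [-2.5, 8.1, -0.4]
[-7.8, 79.0, 10.0] tau 21.0 [0.6417 0.1055 0.1096] [34.5, -1.9, 42.1] [-2.7, 9.1, -0.5]
[-7.8, 78.0, 5.0] tau 17.0 [0.6491 0.1045 0.1059] [37.9, -1.5, 49.7] [-2.7, 10.1, -0.5]
[-7.8, 77.0, 0.0] tau 13.0 [0.6567 0.1035 0.1028] [40.8, -1.2, 57.5] [-2.7, 11.1, -0.5]
[-7.8, 76.0, -5.0] tau 9.0 [0.6645 0.1024 0.1002] [43.1, -0.8, 65.4] [-2.7, 12.1, -0.5]
[-7.8, 76.0, -10.0] tau 4.0 [0.6745 0.1011 0.0981] [44.8, -0.4, 75.5] [-2.7, 12.1, -0.5]
[-7.8, 76.0, -14.0] tau 0.0 [0.6826 0.1    0.0971] [45.6, 0.0, 83.7] [-2.7, 12.1, -0.5]
13:def tcp(crown,yaw,el,d=None): Rm=tori(yaw,el);return crown-Rm@ctool(d),Rm
14-def cr(ds,z,lat=.002): c=SEAT+AV*ds+LATV*lat; c[2]=z; return c
15-def crown_of(p,Rr,d=None): return p+Rr@ctool(d)
```

```bash
python3 -m jog '[[-0.6,0,0,0,0,0,40],[2.5,-0.4,2.7,-0.2,0.5,-0.1,40],[5.5,-0.8,5.5,-0.5,1,-0.2,40],[8.5,-0.8,8.4,-0.5,1.5,-0.2,40],[11.6,-0.8,11.4,-0.5,2,-0.2,40]]' 8;python3 ld.py -.0006 .2192 .0022 -10 86 35 -9.5 84.5 30 -9 83 25 -8.5 81.5 20 -8 80 15 -7.8 79 10 -7.8 78 5 -7.8 77 0 -7.8 76 -5 -7.8 76 -10 -7.8 76 -14
```

```text
time_s: 29.3
position: [0.6128, 0.1119, 0.1331]
tcp_rot: [0.064, 0.729, -0.06, 0.679]
wrist_force: [3.1, -0.3, 3.6]
opening: 0.0558
t 29.3 F [ 3.1 -0.3  3.6] M [ 0.04  0.07 -0.04] q [-0.8   1.09  0.14  2.32  2.26  1.58 -1.86]
[-10.0, 86.0, 35.0] tau 39.0 [0.6125 0.112  0.133 ] [0.1, 0.1, -0.4] [-0.0, -0.0, 0.0]
[-9.5, 84.5, 30.0] tau 35.5 [0.6176 0.1106 0.1277] [5.1, -0.4, 5.3] [-0.5, 1.5, -0.0]
[-9.0, 83.0, 25.0] tau 32.0 [0.623  0.1092 0.1227] [9.7, -0.9, 11.2] [-1.0, 3.0, -0.1]
[-8.5, 81.5, 20.0] tau 28.5 [0.6287 0.1079 0.118 ] [13.9, -1.2, 17.3] [-1.5, 4.5, -0.2]
[-8.0, 80.0, 15.0] tau 25.0 [0.6346 0.1067 0.1138] [17.8, -1.3, 23.7] [-2.0, 6.0, -0.2]
[-7.8, 79.0, 10.0] tau 21.0 [0.6417 0.1055 0.1096] [21.4, -1.2, 31.1] [-2.2, 7.0, -0.3]
[-7.8, 78.0, 5.0] tau 17.0 [0.6491 0.1045 0.1059] [24.6, -0.9, 38.8] [-2.2, 8.0, -0.3]
[-7.8, 77.0, 0.0] tau 13.0 [0.6567 0.1035 0.1028] [27.2, -0.6, 46.7] [-2.2, 9.0, -0.3]
[-7.8, 76.0, -5.0] tau 9.0 [0.6645 0.1024 0.1002] [29.2, -0.3, 54.7] [-2.2, 10.0, -0.3]
[-7.8, 76.0, -10.0] tau 4.0 [0.6745 0.1011 0.0981] [30.6, 0.1, 64.9] [-2.2, 10.0, -0.3]
[-7.8, 76.0, -14.0] tau 0.0 [0.6826 0.1    0.0971] [31.0, 0.4, 73.1] [-2.2, 10.0, -0.3]
```

```bash
python3 -m jog '[[2.3,-0.2,2.4,-0.2,0.7,0,40],[4.6,-0.4,5,-0.5,1.5,0,40],[7,-0.6,7.9,-0.7,2.2,-0.1,40],[9.3,-0.9,10.9,-1,3,-0.1,40],[13.5,-1.2,17,-1.5,4.5,-0.2,40]]';python3 ld.py -.0006 .2192 .0022  -8.5 81.5 20 -8 80 15 -7.8 79 10 -7.8 78 5 -7.8 77 0 -7.8 76 -5 -7.8 76 -10 -7.8 76 -14
python3 - <<'E'
from h import *
shot('side','s20');shot('top','t20')
crop('s20',100,170,260,290,5,'s20c')
E
```

```text
time_s: 29.8
position: [0.6281, 0.1081, 0.1185]
tcp_rot: [0.055, 0.756, -0.048, 0.651]
wrist_force: [2.1, -1.0, 4.3]
opening: 0.0557
t 29.8 F [ 2.1 -1.   4.3] M [ 0.08 -0.31 -0.11] q [-0.76  1.06  0.17  2.32  2.37  1.48 -1.84]
[-8.5, 81.5, 20.0] tau 28.5 [0.6287 0.1079 0.118 ] [0.4, -0.2, 0.6] [0.0, -0.0, 0.1]
[-8.0, 80.0, 15.0] tau 25.0 [0.6346 0.1067 0.1138] [3.7, -0.5, 7.3] [-0.4, 1.5, -0.0]
[-7.8, 79.0, 10.0] tau 21.0 [0.6417 0.1055 0.1096] [6.8, -0.6, 15.0] [-0.6, 2.5, -0.1]
[-7.8, 78.0, 5.0] tau 17.0 [0.6491 0.1045 0.1059] [9.3, -0.5, 22.9] [-0.6, 3.5, -0.1]
[-7.8, 77.0, 0.0] tau 13.0 [0.6567 0.1035 0.1028] [11.3, -0.4, 31.0] [-0.6, 4.5, -0.1]
[-7.8, 76.0, -5.0] tau 9.0 [0.6645 0.1024 0.1002] [12.7, -0.3, 39.1] [-0.6, 5.5, -0.1]
[-7.8, 76.0, -10.0] tau 4.0 [0.6745 0.1011 0.0981] [13.2, -0.2, 49.4] [-0.6, 5.5, -0.1]
[-7.8, 76.0, -14.0] tau 0.0 [0.6826 0.1    0.0971] [13.0, -0.1, 57.6] [-0.6, 5.5, -0.1]
```

View pics/s20c.png

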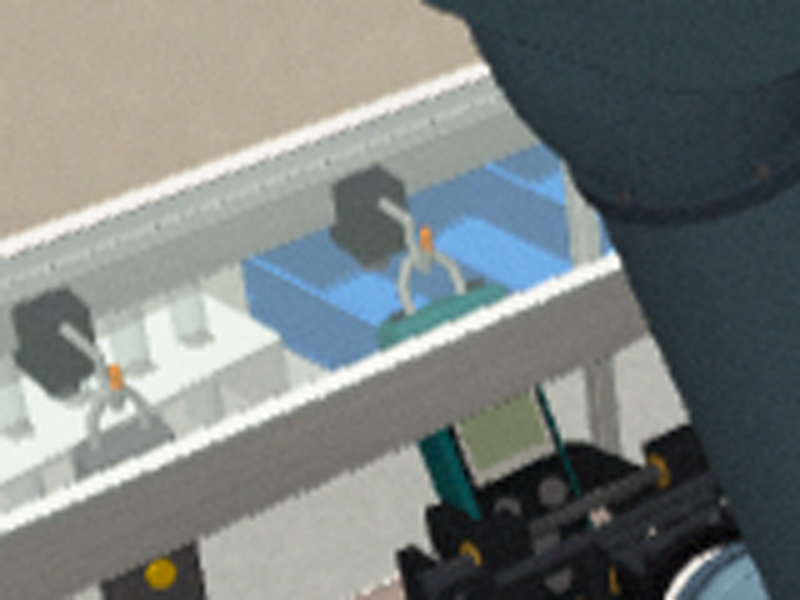

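View pics/t20.png

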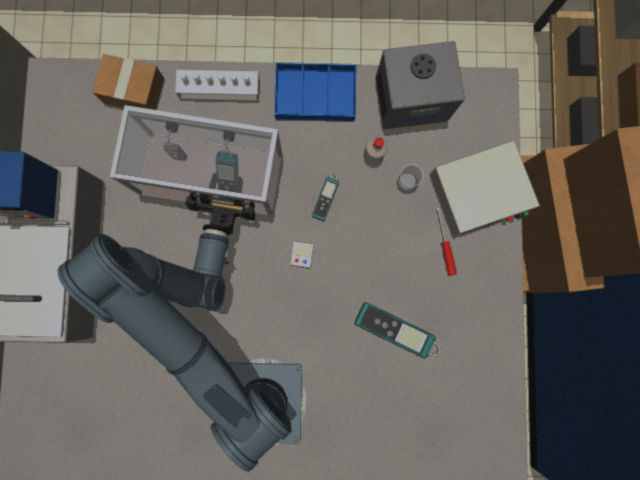

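```bash
python3 -m jog '[[1.1,-0.3,3,-0.2,0.7,0,40],[2.7,-0.4,6.7,-0.4,1.5,0,40],[4.2,-0.5,10.5,-0.5,2,-0.1,40],[5.8,-0.5,14.4,-0.6,2.5,-0.1,40],[7,-0.5,18.3,-0.6,3,-0.1,40]]';python3 ld.py -.0006 .2192 .0022  -7.8 78.5 7.5 -7.8 78 5 -7.8 77 0 -7.8 76 -5 -7.8 76 -10 -7.8 76 -14
```

```text
time_s: 30.4
position: [0.645, 0.105, 0.1087]
tcp_rot: [0.053, 0.773, -0.044, 0.631]
wrist_force: [0.3, 0.5, 4.6]
opening: 0.0553
t 30.4 F [0.3 0.5 4.6] M [ 0.05 -0.21  0.03] q [-0.73  1.04  0.18  2.3   2.43  1.4  -1.82]
[-7.8, 78.5, 7.5] tau 19.0 [0.6454 0.105  0.1077] [0.9, 0.1, 0.6] [-0.1, -0.0, 0.0]
[-7.8, 78.0, 5.0] tau 17.0 [0.6491 0.1045 0.1059] [1.9, 0.1, 4.6] [-0.1, 0.5, 0.0]
[-7.8, 77.0, 0.0] tau 13.0 [0.6567 0.1035 0.1028] [3.5, 0.1, 12.7] [-0.1, 1.5, 0.0]
[-7.8, 76.0, -5.0] tau 9.0 [0.6645 0.1024 0.1002] [4.4, 0.1, 20.9] [-0.1, 2.5, 0.0]
[-7.8, 76.0, -10.0] tau 4.0 [0.6745 0.1011 0.0981] [4.4, 0.1, 31.2] [-0.1, 2.5, 0.0]
[-7.8, 76.0, -14.0] tau 0.0 [0.6826 0.1    0.0971] [3.8, 0.2, 39.4] [-0.1, 2.5, 0.0]
```

```bash
python3 -m jog '[[-0.1,0,3.6,-0.1,0.5,0,40],[0.7,0,7.6,-0.1,1,0,40],[1.4,0,11.6,-0.1,1.5,0,40],[1.9,0,15.6,-0.1,2,0,40],[2.3,0,19.8,-0.1,2.5,0,40]]';python3 ld.py -.0006 .2192 .0022  -7.8 76 -5 -7.8 76 -10 -7.8 76 -14 -7.8 75 -15
python3 - <<'E'
from h import *
shot('side','s21')
crop('s21',100,170,260,290,5,'s21c')
shot('wrist','w21')
E
```

```text
time_s: 30.9
position: [0.6637, 0.1025, 0.1024]
tcp_rot: [0.053, 0.787, -0.042, 0.614]
wrist_force: [-0.4, 0.4, 3.1]
opening: 0.0556
t 30.9 F [-0.4  0.4  3.1] M [ 0.1   0.1  -0.01] q [-0.7   1.01  0.2   2.27  2.48  1.32 -1.79]
[-7.8, 76.0, -5.0] tau 9.0 [0.6645 0.1024 0.1002] [2.0, 0.0, 1.3] [0.0, -0.1, 0.0]
[-7.8, 76.0, -10.0] tau 4.0 [0.6745 0.1011 0.0981] [1.6, 0.0, 11.6] [0.0, -0.1, 0.0]
[-7.8, 76.0, -14.0] tau 0.0 [0.6826 0.1    0.0971] [0.6, 0.0, 19.7] [0.0, -0.1, 0.0]
[-7.8, 75.0, -15.0] tau 0.0 [0.6825 0.1    0.0968] [0.9, 0.0, 19.7] [0.0, 0.9, 0.0]
```

View pics/s21c.png

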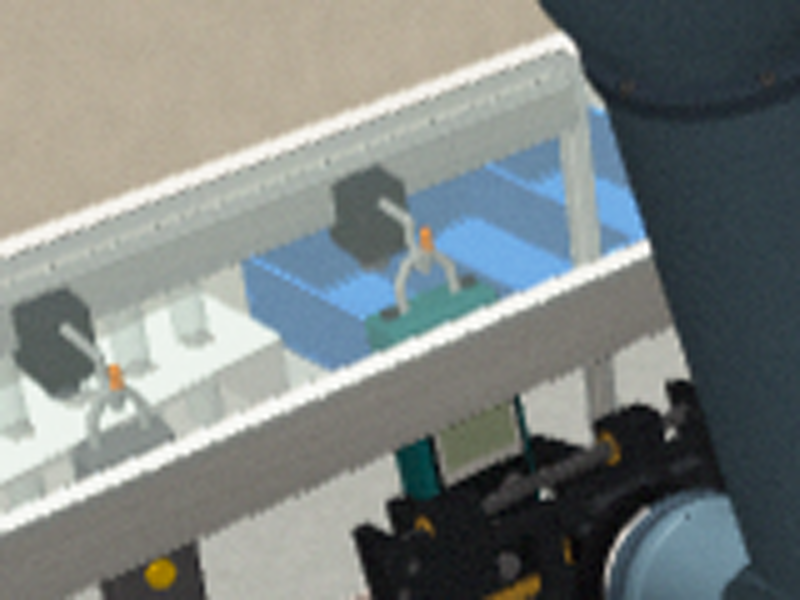

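View pics/w21.png

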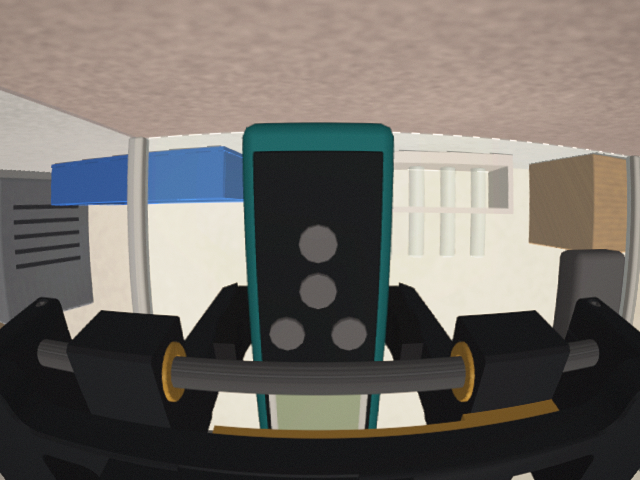

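```bash
python3 -m jog '[[-0.4,0,4,0,0,0,40],[-0.5,0,8,0,0,0,40],[-0.6,0,12,0,0,0,40],[-0.9,0,16,0,0,0,40],[-1.2,0,18.5,0,0,0,40]]' 5;python3 ld.py -.0006 .2192 .0022 -7.8 76 -10 -7.8 76 -14
python3 - <<'E'
from h import *
shot('side','s22')
crop('s22',100,170,260,290,5,'s22c')
shot('wrist','w22')
E
```

```text
time_s: 31.5
position: [0.6821, 0.0998, 0.0996]
tcp_rot: [0.053, 0.786, -0.042, 0.615]
wrist_force: [-0.1, 0.1, 4.6]
opening: 0.056
t 31.5 F [-0.1  0.1  4.6] M [ 0.01 -0.04 -0.03] q [-0.68  1.02  0.21  2.23  2.5   1.29 -1.78]
[-7.8, 76.0, -10.0] tau 4.0 [0.6745 0.1011 0.0981] [3.3, 0.2, -7.1] [0.0, 0.0, 0.0]
[-7.8, 76.0, -14.0] tau 0.0 [0.6826 0.1    0.0971] [2.3, 0.2, 1.0] [0.0, 0.0, 0.0]
```

View pics/s22c.png

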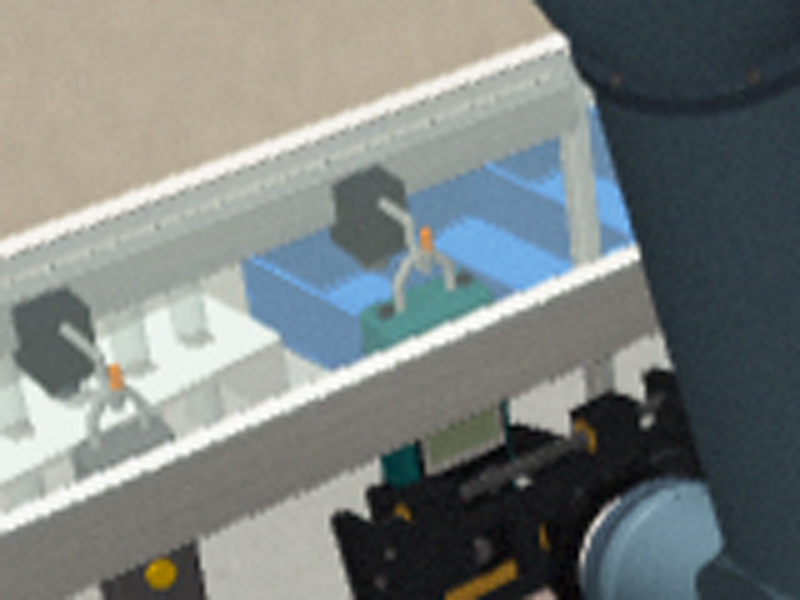

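View pics/w22.png

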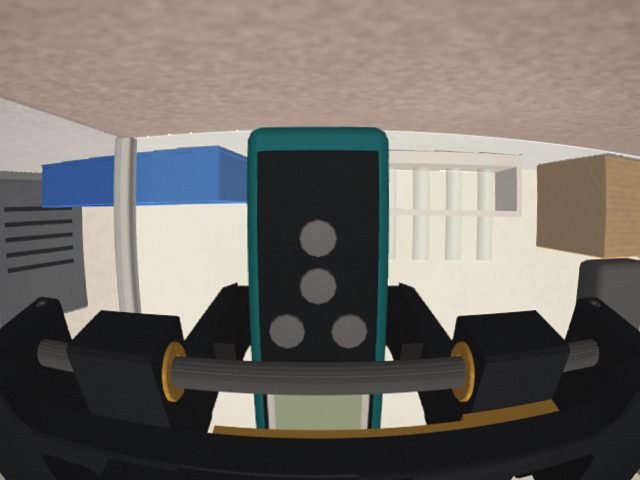

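```bash
python3 -m jog '[[-1,0,0.2,0,0,0,40],[-1,0,0.2,0,0,0,40]]' 3;python3 log.py; python3 -m jog '[[0,0,0,0,0,0,60],[0,0,0,0,0,0,66],[0,0,0,0,0,0,72],[0,0,0,0,0,0,76]]'; python3 log.py
python3 - <<'E'
from h import *
shot('side','s23')
crop('s23',100,170,260,290,5,'s23c')
shot('wrist','w23')
E
```

```text
time_s: 31.8
position: [0.6816, 0.0999, 0.0997]
tcp_rot: [0.053, 0.787, -0.042, 0.614]
wrist_force: [-1.6, -0.6, 0.7]
opening: 0.0558
[-0.679, 1.02, 0.215, 2.231, 2.504, 1.289, -1.782] [-1.6 -0.6  0.7]
time_s: 32.2
position: [0.6819, 0.0999, 0.1]
tcp_rot: [0.053, 0.786, -0.042, 0.614]
wrist_force: [-0.9, -0.0, -0.5]
opening: 0.0753
[-0.679, 1.02, 0.215, 2.231, 2.504, 1.289, -1.782] [-0.9 -0.  -0.5]
```

View pics/s23c.png

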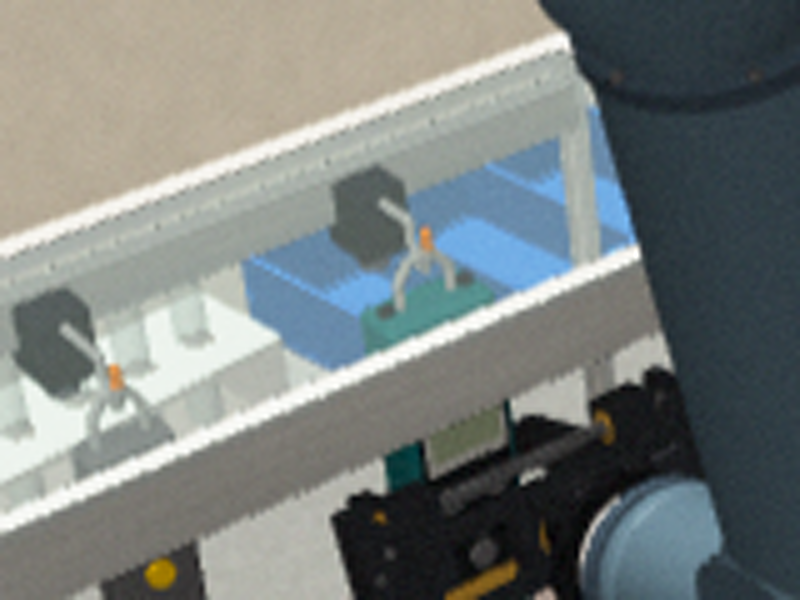

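View pics/w23.png

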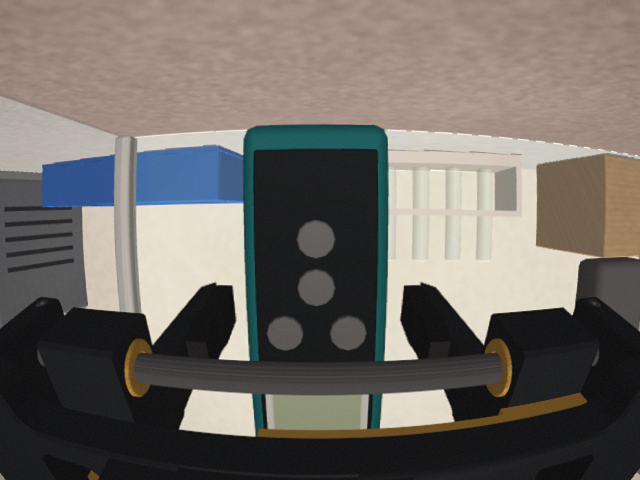

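```bash
cat simp.py; cat wp.py | head -20
```

```text
# simp.py ds z yaw el ... simulate controller from present joints, report clearances
import sys
from clear import *; from path2 import run
from cell import manip
def simp(q,a,d=None,n=4,quiet=False):
    for x in a:
        p,Rm=tcp(cr(*x[:2],*(x[4:5])),x[2],x[3],d);q=run([(0,p,Rm)],q,n,False)
        if not quiet: print(x,'tau',round(90-x[3]+(DEL if d is None else d)),p.round(3),q.round(2),clear(p,Rm),'err',np.abs(fk(q)[0]-p).max().round(4))
    return q
if __name__=='__main__':
    a=list(map(float,sys.argv[1:]));q=manip.get_state()['joint_positions']
    simp(q,[a[i:i+4] for i in range(0,len(a),4)])
import sys,json
from to import *; from plan import *
for x,y,z,yaw,el in json.loads(sys.argv[1]): to([x,y,z],tori(yaw,el),(x,y,z,yaw,el))
```

```bash
cat > simb.py <<'E'
from clear import *; from path2 import run
from cell import manip
s=manip.get_state();p0=s['position'];R0=R.from_quat(s['tcp_rot']).as_matrix()
for yawend in (-7.8,-20,-30):
  q=s['joint_positions'];print('yawend',yawend)
  for b in (25,50,75,100,130,160):
    f=max(0,(b-50)/110); p=p0-R0[:,2]*b/1000
    Rm=R0 if yawend==-7.8 else R.from_rotvec([0,0,np.radians((yawend+7.8)*f)]).as_matrix()@R0
    q=run([(0,p,Rm)],q,4,False);print(b,p.round(3),q.round(2),np.abs(fk(q)[0]-p).max().round(4),(R0.T@(p-p0)*1000).round(1),np.degrees(R.from_matrix(R0.T@Rm).as_rotvec()).round(1))
E
python3 simb.py
```

```text
yawend -7.8
25 [0.658 0.103 0.106] [-0.7   1.    0.2   2.29  2.49  1.32 -1.8 ] 0.0 [  0.  -0. -25.] [0. 0. 0.]
50 [0.634 0.106 0.112] [-0.72  0.99  0.18  2.34  2.45  1.36 -1.81] 0.0 [  0.  -0. -50.] [0. 0. 0.]
75 [0.61  0.11  0.118] [-0.75  0.98  0.16  2.38  2.41  1.39 -1.82] 0.0 [  0.  -0. -75.] [0. 0. 0.]
100 [0.586 0.113 0.124] [-0.78  0.97  0.13  2.4   2.37  1.42 -1.84] 0.0119 [  -0.   -0. -100.] [0. 0. 0.]
130 [0.557 0.117 0.132] [-0.81  0.96  0.09  2.4   2.31  1.46 -1.85] 0.031 [  -0.   -0. -130.] [0. 0. 0.]
160 [0.528 0.121 0.139] [-0.84  0.94  0.03  2.4   2.23  1.51 -1.86] 0.0499 [  -0.    0. -160.] [0. 0. 0.]
yawend -20
25 [0.658 0.103 0.106] [-0.7   1.    0.2   2.29  2.49  1.32 -1.8 ] 0.0 [  0.  -0. -25.] [0. 0. 0.]
50 [0.634 0.106 0.112] [-0.72  0.99  0.18  2.34  2.45  1.36 -1.81] 0.0 [  0.  -0. -50.] [0. 0. 0.]
75 [0.61  0.11  0.118] [-0.77  0.97  0.15  2.36  2.33  1.36 -1.8 ] 0.0 [  0.  -0. -75.] [2.7 0.  0.7]
100 [0.586 0.113 0.124] [-0.82  0.95  0.11  2.38  2.21  1.37 -1.79] 0.0 [  -0.   -0. -100.] [5.4 0.  1.3]
130 [0.557 0.117 0.132] [-0.87  0.93  0.06  2.4   2.07  1.37 -1.77] 0.0013 [  -0.   -0. -130.] [8.6 0.  2.1]
160 [0.528 0.121 0.139] [-0.92  0.91  0.01  2.4   1.92  1.37 -1.75] 0.0057 [  -0.    0. -160.] [11.8  0.   3. ]
yawend -30
25 [0.658 0.103 0.106] [-0.7   1.    0.2   2.29  2.49  1.32 -1.8 ] 0.0 [  0.  -0. -25.] [0. 0. 0.]
50 [0.634 0.106 0.112] [-0.72  0.99  0.18  2.34  2.45  1.36 -1.81] 0.0 [  0.  -0. -50.] [0. 0. 0.]
75 [0.61  0.11  0.118] [-0.78  0.97  0.14  2.34  2.27  1.34 -1.78] 0.0 [  0.  -0. -75.] [4.9 0.  1.2]
100 [0.586 0.113 0.124] [-0.84  0.94  0.09  2.34  2.09  1.33 -1.74] 0.0 [  -0.   -0. -100.] [9.8 0.  2.4]
130 [0.557 0.117 0.132] [-0.9   0.92  0.05  2.33  1.88  1.32 -1.68] 0.0 [  -0.   -0. -130.] [15.7  0.   3.9]
160 [0.528 0.121 0.139] [-0.95  0.89  0.    2.3   1.68  1.33 -1.62] 0.0 [  -0.    0. -160.] [21.5  0.   5.4]
```

```bash
python3 -m jog '[[0,0,-5,0,0,0,76],[0,0,-12,0,0,0,76],[0,0,-20,0,0,0,76],[0,0,-30,0,0,0,76],[0,0,-40,0,0,0,76]]'; python3 log.py; python3 -m jog '[[0,0,-10,0,0,0,76],[0,0,-20,0,0,0,76],[0,0,-35,4.9,0,1.2,76],[0,0,-60,9.8,0,2.4,76],[0,0,-90,15.7,0,3.9,76]]'; python3 log.py
python3 - <<'E'
from h import *
shot('side','s24');shot('top','t24')
crop('s24',100,170,260,290,5,'s24c')
shot('wrist','w24')
E
```

```text
time_s: 32.8
position: [0.6426, 0.1053, 0.1102]
tcp_rot: [0.053, 0.786, -0.042, 0.614]
wrist_force: [-0.3, 0.8, -0.5]
opening: 0.0762
[-0.72, 0.999, 0.185, 2.313, 2.452, 1.346, -1.8] [-0.3  0.8 -0.5]
time_s: 33.3
position: [0.5554, 0.116, 0.132]
tcp_rot: [0.165, 0.771, -0.13, 0.602]
wrist_force: [1.1, -0.4, 0.5]
opening: 0.0762
[-0.905, 0.918, 0.036, 2.319, 1.86, 1.325, -1.671] [ 1.1 -0.4  0.5]
```

View pics/s24c.png

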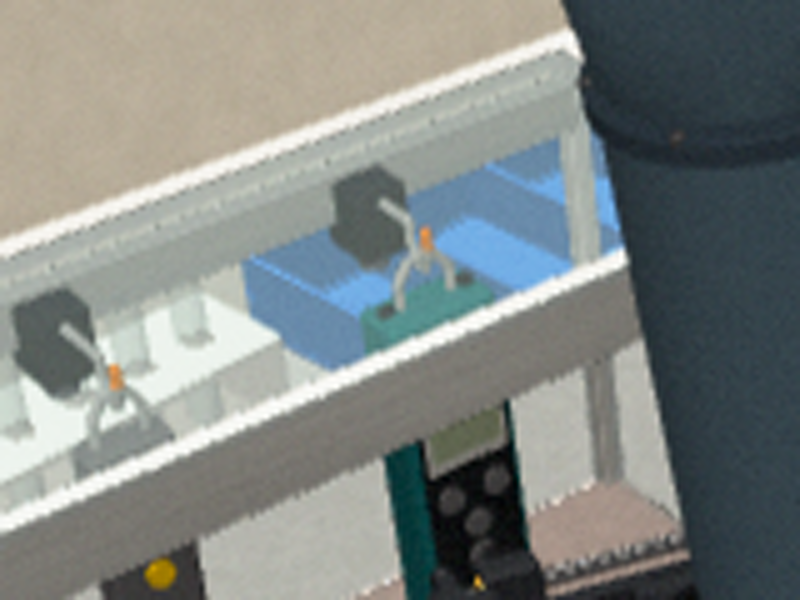

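View pics/w24.png

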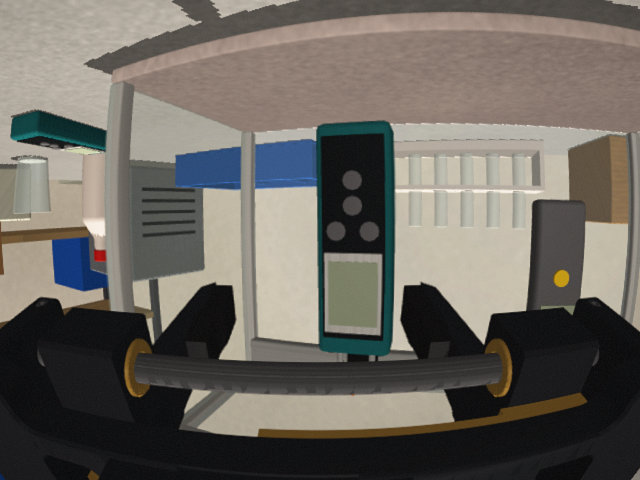

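View pics/t24.png

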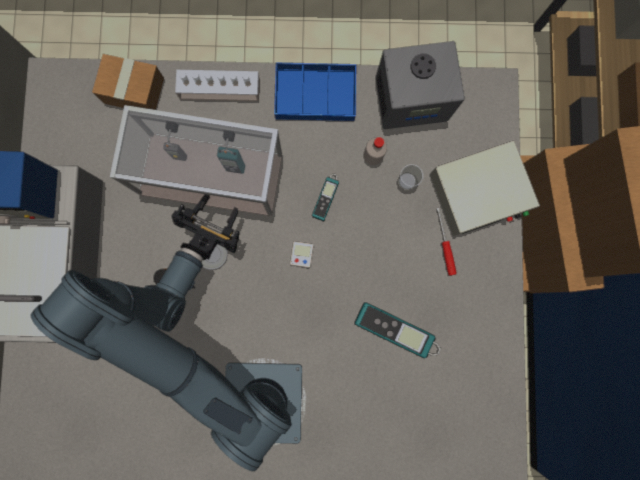

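```bash
python3 -m jog '[[0,0,-10,0,0,0,76],[0,0,-20,0,0,0,76],[0,0,-25,0,0,0,76],[0,0,-25,0,0,0,76],[0,0,-25,0,0,0,76]]'; python3 -m jog '[[0,0,0,0,0,0,76],[0,0,0,0,0,0,76],[0,0,0,0,0,0,76],[0,0,0,0,0,0,76],[0,0,0,0,0,0,76]]'
python3 - <<'E'
from h import *
a=shot('side','s25')[0];s=manip.get_state();print(s['wrist_force'].round(2),s['moment'].round(2),abs(s['dq']).max())
shot('wrist','w25');b=shot('side','s26')[0]
d=np.abs(a[200:290,160:230].astype(int)-b[200:290,160:230]).max(2);print('changed px',(d>40).sum())
crop('s26',100,170,260,290,5,'s26c')
a=cv2.imread('pics/s15.png');
E
```

```text
time_s: 33.95
position: [0.535, 0.1266, 0.1378]
tcp_rot: [0.163, 0.771, -0.128, 0.602]
wrist_force: [-0.0, -0.0, -0.1]
opening: 0.0762
time_s: 34.45
position: [0.5349, 0.1268, 0.1378]
tcp_rot: [0.163, 0.771, -0.128, 0.602]
wrist_force: [-0.4, 0.3, -0.5]
opening: 0.0757
[-0.31 -0.75  0.25] [ 0.38  0.73 -0.03] 0.0015030385719982465
changed px 0
```

View pics/s26c.png

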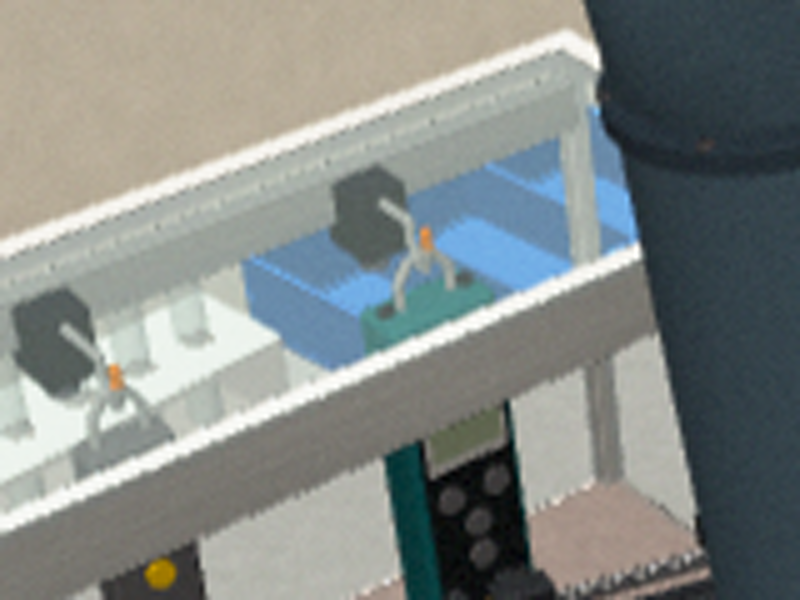

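View pics/s26.png

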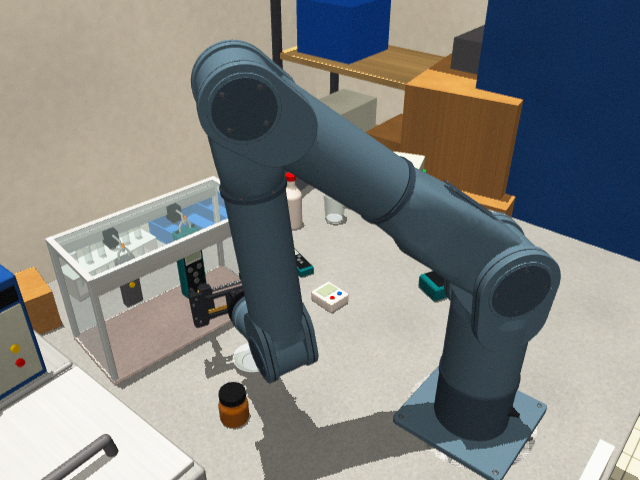

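```bash
python3 -c "
from cell import manip
print(manip.hand_in())"
```

```text
the job is handed in; nothing more can be done
None
```

The middle-sized thermometer hangs by its loop in the seat of the empty hook, straight and released. I handed the job in at about 34.6 s of the 64 s allowed; it reports no verdict.

- **What I did:** I took it in at about 47° nose-up under the rail and lowered the crown into the hook's mouth until it rested in the seat. I let it down in the fingers at a light grip until it hung straight, then opened and backed out.
- **Forces:** The highest wrist force I read at the hook was about 8 N, roughly 10 N on the hook once the thermometer's weight is allowed for. I only read forces between moves, so a brief peak could have been missed.
- **Last checks:** The thermometer's image area was unchanged between two side pictures 0.1 s apart. Wrist force was under 1 N, which is noise, and nothing was near the fingers. The pocket thermometer, dish and jar looked undisturbed by eye, and I saw nothing else moved.
- **Disagreement:** The cameras put the crown 3 to 5 mm higher than the arm's own position reading. I settled the seat height by feel and by the pictures. I did not measure the final hang angle; it looked straight.

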